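# Grade grinding balls and close the mill jar

## Robot

A 6-joint arm with a two-finger parallel gripper is mounted at the origin on a cart in front of the work surface, level with it; the furniture and walls round the work are solid. World frame = base frame: x ahead of the robot, y to its left, z up, the work surface at z = 0. Lengths are in m, angles in rad, forces in N, time in s.
With the tool pointing down it reaches from about 0.375 to 0.9 m from the base axis. Payload 3.1 kg.
Tool frame: the origin (TCP) lies at the very end of the fingers, on their centre line; the grasp point (between the pads) lies 19 mm behind it (env.tcp_to_grasp is the distance from the TCP to the grasp point, in m); z points along the fingers, y is the direction in which the jaws open and shut (so a half turn about z gives the same grasp; the last joint's range is limited). The gripper opens to 87 mm and grips with 3 to 60 N. Pads are 19 mm wide; open, the fingers measure 117 mm over their backs; the gripper's body (75 mm by 190 mm) begins 51 mm behind the grasp point.
Start: joints at [-1.506, 0.527, 1.433, -0, 1.181, -0.178], TCP at [0.15, -0.607, 0.223] pointing down, gripper open.
Joint ranges: [-3.08, 3.08], [-0.75, 2.2], [0.22, 2.44], [-1.43, 4.57], [0, 2.65], [-2.85, 2.85]. Speed limits (rad/s): [2.79, 2.79, 3.14, 3.14, 3.14, 3.14].

## Interface

Orientations are given as a unit quaternion [x, y, z, w].
In Python, from workcell import env gives the robot as it stands.
- The arm moves only by the tool step_arm, never from a script. Its argument "rows" is a list of rows, each a list of 7 numbers: the shift along the tool's x, y, z as a fraction of full scale, then the turn, a rotation vector about the tool's x, y, z as a fraction of full scale, then the gripper's target within -1 to 1 (fully open at 1, half-way at 0, shut at -1). A call has exactly 8 rows; each row is the pose to reach, as a shift and turn from the pose measured when the call began, along the tool's axes at that moment; what a row does not reach only later rows make up. Full scale, the value 1, is 10 cm for a shift and pi/4 rad for a turn. A row lasts 1/8 s, in which the tool goes at most 62.5 mm and 10.7 degrees, less where a joint would pass 70% of its speed; a pose out of reach is approached as far as the arm can. A call with a number of a shift or a turn outside -1 to 1 is refused whole. A call with a gripper value outside its range is refused whole. The fingers move at their own pace and stop on an object; "newtons" is the grip in N (left out, the last holds). Time passes only in rows, so rows that repeat a pose let the fingers close, or fill a call up. It gives the time, the measured TCP pose, the force and the opening at its end, in the units of the state.
- env.read_state(): the state, without advancing time (a new reading comes with each control period).
- env.grab_frame(name): name is "side" or "top" or "wrist"; returns a dict with "pixels" (420x560x3 uint8, red, green, blue), "fx", "fy", "cx", "cy" (pixels), "position" and "rotation" of the camera in the world. Camera axes: x right, y up, looking along -z (the intrinsics and any distortion apply to the point x, -y, -z); pixel columns grow to the right and rows downward; lengths in m; the calibration is good to about 2 mm. A picture is of the moment at which its call begins. There is no depth.
- env.close_job(): hands the job in, once; it reports no verdict.
Trained networks look in the newest picture that a camera, given by its name, has taken for a name from the list of things; names that differ only in an ending like _2 or _b are one class to them, and where a whole thing is asked for, a point or a joint stands for the part that bears it (a point fixed in the world has none). Each returns a list of dicts, best first, with "confidence" (0 to 1); they miss things now and then, are a little off and sometimes report something else, mostly with a low value. They report only what shows in the picture. A call takes as long as a camera call.
- env.spot_in(camera, label): "xy" ([column, row] as shares, 0 to 1, of the picture: columns of its width, rows of its height, amid what is visible of it).
- env.pinpoint(camera, label): "xy" ([column, row] as shares, 0 to 1, of the picture: columns of its width, rows of its height: a listed point, or the origin of a listed thing).
The state is a dict: "clock": time; "qpos": joint angles; "dq": joint speeds; "joint_efforts": joint torques, N m; "eef_pos": TCP position; "tcp_rot": TCP orientation; "wrist_force": force on the tool from outside, world axes, zero at the start; "ft_torque": the same for the moment, N m; "grip_width": finger opening in m.
Only numpy, scipy, OpenCV 4.12 (cv2) and the standard library are available. Lean on these libraries where they do the work, as an engineer would, in place of code of your own. Each camera call takes 0.05 s, during which the arm holds its last target.

## Task

Recharge the mill jar: sieve the grinding balls so that the worn small brown ones end up in the green bowl next to the jar, tip all the full-size white ones into the jar, add the new white balls from the wooden tray, and set the empty sieve down upright on the table. With all the balls where they belong, swing the lid over the jar's mouth, and only then screw it down clockwise until it is snug: stop about 20 degrees after the torque begins to rise, without crushing the gasket. Leave the plaster lemon and the wooden modelling tool alone.

Things in the scene. Friction and masses are not known exactly. Their poses are not given: they have to be found in the camera images.
- jar: White ceramic mill jar on a grey stand fixed to the table. Origin: on the table, on the jar's axis, z up. Stand board 12 mm thick, from x = -78 to +148 mm, y = -62 to +62 mm of this frame. Jar 100 mm across outside, 90 inside; rim 100 mm above the table, inner floor at 20 mm. A 22 mm post at x = +105 mm, 125 mm high, carries the swing arm.
- swing (a joint): Swing arm, rad: 0 = lid over the jar's mouth, against a stop; grows counterclockwise seen from above, away from the jar, to 2.3; starts 1.6 to 2.1. Steel bar 22 mm wide, 12 thick, underside 125 mm above the table, reaching 105 mm from the pivot to the lid's axis (at 0: towards -x of the jar's frame). Friction 0.12 N m; stays where it is left.
- lid (a joint): Turn of the lid's screw on the arm, rad; grows clockwise seen from above (tightening); starts 0 to 0.7. The lid and its grip turn with it and sink 10 mm a turn; at 0 the lid hangs 5 mm above the rim. Running torque 0.2 N m. At 3.14 the gasket meets the rim and this value stops.
- gasket (a joint): How far the lid and its grip have been turned on clockwise after the gasket met the rim, rad (0 before that). The torque climbs: 0.3 N m at 0, then 0.8 N m more per rad. Snug: 0.1 to 0.65. Above 0.8 the gasket is crushed. Let go, the lid stays, or springs back to about 0.37 if it was beyond. The grip's whole turn on the arm is joint lid plus this.
- lid_grip (a point): Centre of the lid's grip: upright black bar 58 long (own x), 14 thick (own y), 34 mm high on the lid's axis, red mark on top at its +x end. The point is 14 mm below the bar's top, 37 mm above the arm's top and 174 mm above the table at joint lid = 0; it turns and sinks with the lid. The lid, under the arm, is an aluminium disc 106 mm across.
- sieve: Hand sieve, 300 g: steel tray 219 long (own x, -112 to 107), 84 wide, walls 40 mm high, wooden grip above its middle. Origin: centre of underside, z up. x < -36: closed end, floor of bars 14 mm up, 17 mm slots, rising 6 deg back. Middle: flat floor 8 mm up, with the balls. x > 44: floor rising 8 deg to the open lip, 16.5 mm up. Tilt back 20 deg: balls roll onto bars; forward 30: out over the lip.
- sieve_handle (a point): Grip point of the sieve's wooden grip: block 52 long (sieve x), 14 thick (sieve y), from 73 to 109 mm above the sieve's underside; this point is 93 mm up. Below it lies a strap 24 mm wide (sieve x), 84 mm long, its top at 73 mm. A small ball held up behind large ones falls through once the sieve is tilted level and back again.
- tray: Wooden tray fixed to the table, 48 x 146 mm (own x, y), only 10 mm high, three pockets in a row along y, 47 mm apart, floor 5 mm up, walls 5 thick. Origin: centre of its underside.
- bowl: Green rubber mixing bowl beside the jar (not the one at the back), loose, 160 g, 123 mm across the rim, about 110 inside the rim, 80 at the foot, 63 mm high. Origin: centre of its underside, z up.
- cast_lemon_0: Plaster lemon, 48 x 80 x 43 mm, bystander: leave alone. Origin at its underside.
- modelling_tool: Boxwood modelling tool, 20 x 205 x 8 mm, bystander: leave alone. Origin at its underside.
- big0_center (a point): Centre of a full-size white ceramic grinding ball, 24 mm across, 26 g (absent in some starts).
- big1_center (a point): Centre of a full-size white ceramic grinding ball, 24 mm across, 26 g (absent in some starts).
- big2_center (a point): Centre of a full-size white ceramic grinding ball, 24 mm across, 26 g (absent in some starts).
- big3_center (a point): Centre of a full-size white ceramic grinding ball, 24 mm across, 26 g (absent in some starts).
- new0_center (a point): Centre of a new white ceramic grinding ball, 24 mm across, 26 g, lying in a pocket of the wooden tray at the start (absent in some starts).
- new1_center (a point): Centre of a new white ceramic grinding ball, 24 mm across, 26 g, lying in a pocket of the wooden tray at the start (absent in some starts).
- new2_center (a point): Centre of a new white ceramic grinding ball, 24 mm across, 26 g, lying in a pocket of the wooden tray at the start (absent in some starts).
- small0_center (a point): Centre of a worn brown grinding ball, 13 mm across, 10 g (absent in some starts).
- small1_center (a point): Centre of a worn brown grinding ball, 13 mm across, 10 g (absent in some starts).
- small2_center (a point): Centre of a worn brown grinding ball, 13 mm across, 10 g (absent in some starts).
- small3_center (a point): Centre of a worn brown grinding ball, 13 mm across, 10 g (absent in some starts).

How it is judged:
By the outcome, as a careful person would: the job done as asked, in the order asked, and still so for the second after the job is handed in, with the robot touching nothing.
Of new0, new1, new2 only 1 to 3 are there at a start; the rules pass over those that are not, and their reading is None.
Of big0, big1, big2, big3 only 2 to 4 are there at a start; the rules pass over those that are not, and their reading is None.
Of small0, small1, small2, small3 only 2 to 4 are there at a start; the rules pass over those that are not, and their reading is None.
At some moment in a run one of bowl may be knocked a few centimetres aside while the robot is not near it.
It also fails if it takes over 210 s, if anything falls off the work surface, if the arm or the gripper's body presses on something with over 40 N, if the wrist force passes 120 N, or if a joint passes its speed limit or range.

## Working session

There is one attempt and no reset: what is moved stays moved. The work goes in short steps, Python scripts to look and compute and a tool call to move; the robot and the scene stay as the last step left them, time stands still between calls to the robot, and variables do not carry over. Pictures are saved under pics/ and viewed, and the job is handed in when it is done.

Besides the shell and the picture viewer there is one more tool, called after "Emit:" as name([rows], argument=value, ...), one row to a line, values as JSON. step_arm: Moves the arm, as the interface text tells. Shift numbers are shares of 10 cm and turn numbers shares of pi/4 rad, none past 1 either way. Its arguments: {"type":"object","properties":{"rows":{"type":"array"},"newtons":{"type":"number"}},"required":["rows"]}

```bash
ls; mkdir -p pics; python3 - <<'E'
from workcell import env
import cv2
print(env.read_state(), env.tcp_to_grasp)
for n in ["side","top","wrist"]:
    f=env.grab_frame(n); cv2.imwrite(f"pics/{n}0.png",f["pixels"][:,:,::-1])
    print(n,{k:v for k,v in f.items() if k!="pixels"})
E
```

```text
pics
{'clock': 0.0, 'qpos': array([-1.50651561e+00,  5.28467970e-01,  1.43389597e+00,  9.36683675e-07,
        1.18137152e+00, -1.78492032e-01]), 'dq': array([-2.60306375e-05, -1.12071037e-03, -6.85711464e-04,  1.50433675e-03,
       -1.33350207e-04,  1.30902716e-03]), 'joint_efforts': array([ 2.17307224e-04, -4.40047181e+01, -1.76592922e+01,  6.32789894e-02,
        5.79575880e-02, -1.47762448e-04]), 'eef_pos': array([ 0.15023337, -0.60593054,  0.22157253]), 'tcp_rot': array([ 9.92641168e-01,  1.21088249e-01,  6.15821816e-05, -1.06962965e-03]), 'wrist_force': array([-0.34431547,  0.19427601,  0.674827  ]), 'ft_torque': array([-0.00017947, -0.01508143, -0.00488734]), 'grip_width': 0.0864247931736487} 0.0187
side {'fx': 512.9818166172822, 'fy': 512.9818166172822, 'cx': 277.5566465448212, 'cy': 206.36076561873682, 'position': array([-0.11123063,  1.20190675,  0.87992955]), 'rotation': array([-0.14568405,  0.47721298,  0.82641051, -0.26093985])}
top {'fx': 460.47917759628314, 'fy': 460.47917759628314, 'cx': 274.3602069433377, 'cy': 209.33986270890745, 'position': array([0.35267106, 0.16961596, 1.27744742]), 'rotation': array([ 0.07361042, -0.07146142, -0.69909673,  0.70762881])}
wrist {'fx': 304.0697973188093, 'fy': 304.0697973188093, 'cx': 283.70009759488914, 'cy': 203.36511693745217, 'position': array([ 0.23265789, -0.58463856,  0.38344309]), 'rotation': array([-0.12140597,  0.09609548, -0.60919167,  0.77776073])}
```

View pics/side0.png

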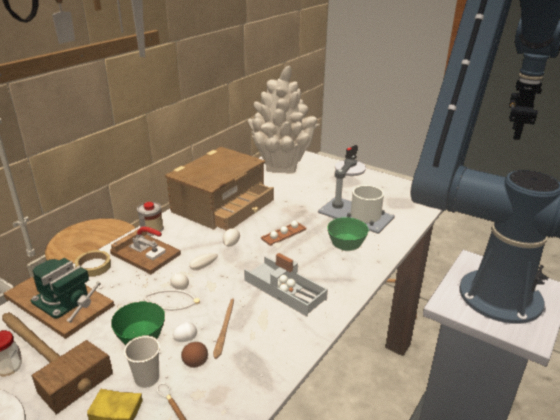

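View pics/top0.png

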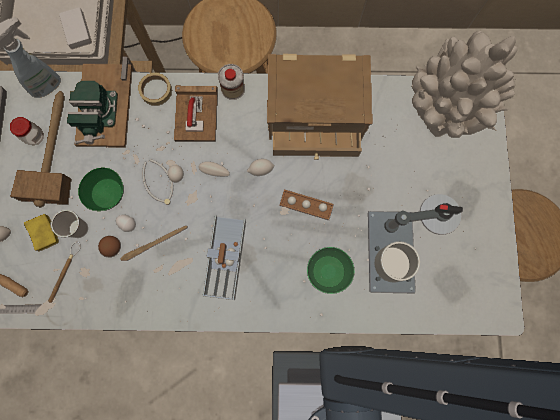

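View pics/wrist0.png

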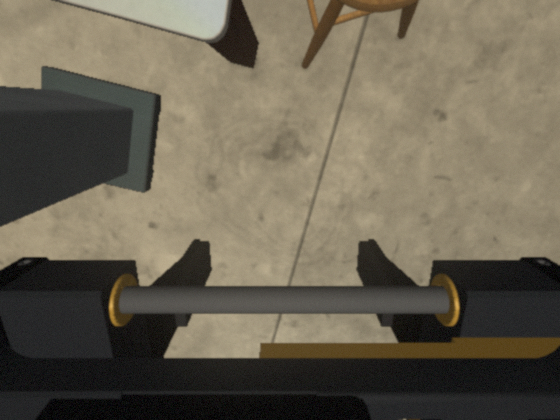

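```bash
cat > h.py <<'E'
import numpy as np, cv2
from scipy.spatial.transform import Rotation as R
from scipy.optimize import least_squares
from workcell import env
def fr(n,save=None):
    f=env.grab_frame(n)
    if save: cv2.imwrite(f"pics/{save}.png",f["pixels"][:,:,::-1])
    return f
def ray(f,u,v):
    d=np.array([(u-f["cx"])/f["fx"],-(v-f["cy"])/f["fy"],-1.])
    return np.array(f["position"]),R.from_quat(f["rotation"]).apply(d)
def onz(f,u,v,z):
    p,d=ray(f,u,v); return p+d*(z-p[2])/d[2]
def proj(f,P):
    c=R.from_quat(f["rotation"]).inv().apply(np.atleast_2d(P)-f["position"])
    return np.c_[f["cx"]+f["fx"]*c[:,0]/-c[:,2], f["cy"]-f["fy"]*c[:,1]/-c[:,2]]
def tri(obs):
    A=np.zeros((3,3));b=np.zeros(3)
    for f,u,v in obs:
        p,d=ray(f,u,v);d=d/np.linalg.norm(d);M=np.eye(3)-np.outer(d,d);A+=M;b+=M@p
    return np.linalg.solve(A,b)
def px(xy): return xy[0]*560,xy[1]*420
def st():
    s=env.read_state();np.set_printoptions(precision=4,suppress=True)
    print("t",s["clock"],"p",s["eef_pos"],"q",s["tcp_rot"],"F",s["wrist_force"],"T",s["ft_torque"],"w",round(s["grip_width"],4));print("j",s["qpos"]);return s
def crop(f,u0,v0,u1,v1,name,k=4):
    im=f["pixels"][v0:v1,u0:u1,::-1]
    im=cv2.resize(im,None,fx=k,fy=k,interpolation=cv2.INTER_CUBIC);cv2.imwrite(f"pics/{name}.png",im)
E
python3 - <<'E'
from h import *
F={n:fr(n) for n in("top","side")}
zs=dict(jar=0,sieve=0,sieve_handle=.093,lid_grip=.174,tray=0,bowl=0,big0_center=.02,new0_center=.017,small0_center=.0145)
for l,z in zs.items():
    for n in F:
        for d in env.pinpoint(n,l)[:5]:
            u,v=px(d["xy"]);print(l,n,round(d["confidence"],2),round(u,1),round(v,1),onz(F[n],u,v,z))
crop(F["top"],190,200,290,310,"t1",5);crop(F["top"],350,190,480,300,"t2",5)
crop(F["side"],235,240,335,320,"s1",6);crop(F["side"],310,130,420,240,"s2",5)
E
```

```text
jar side 0.77 363.7 224.2 [ 0.45527861 -0.11494682  0.        ]
sieve top 0.9 228.4 257.4 [0.48120453 0.30091406 0.        ]
sieve side 0.77 281.4 288.1 [0.48987847 0.3054024  0.        ]
sieve_handle top 0.15 155.7 240.8 [0.51264152 0.48132397 0.093     ]
sieve_handle side 0.86 281.0 259.2 [0.49349304 0.30390332 0.093     ]
lid_grip top 0.85 449.3 209.2 [ 0.58813474 -0.25347114  0.174     ]
lid_grip side 0.77 351.5 148.8 [ 0.59529015 -0.26765566  0.174     ]
lid_grip side 0.62 284.1 232.4 [0.48955422 0.2975835  0.174     ]
tray top 0.69 304.2 203.5 [0.6369373  0.09063845 0.        ]
tray top 0.4 321.5 208.5 [0.62301129 0.04161457 0.        ]
tray top 0.2 290.4 202.1 [0.64050666 0.129792   0.        ]
tray side 0.55 285.1 233.3 [0.6320884  0.07723781 0.        ]
bowl top 0.8 329.2 267.1 [0.45781008 0.02170115 0.        ]
bowl side 0.75 346.1 242.9 [0.45078874 0.01341922 0.        ]
big0_center top 0.5 228.6 259.9 [0.47244289 0.29817936 0.02      ]
big0_center side 0.53 290.0 283.5 [0.46837589 0.29673638 0.02      ]
new0_center top 0.43 321.8 206.9 [0.62398832 0.04249542 0.017     ]
new0_center side 0.52 295.9 223.5 [0.62168922 0.03190623 0.017     ]
```

```bash
cd pics; python3 - <<'E'
import cv2,numpy as np
a=cv2.imread('t1.png');b=cv2.imread('s1.png');print(a.shape,b.shape)
E
```

```text
(550, 500, 3) (480, 600, 3)
```

View pics/t1.png

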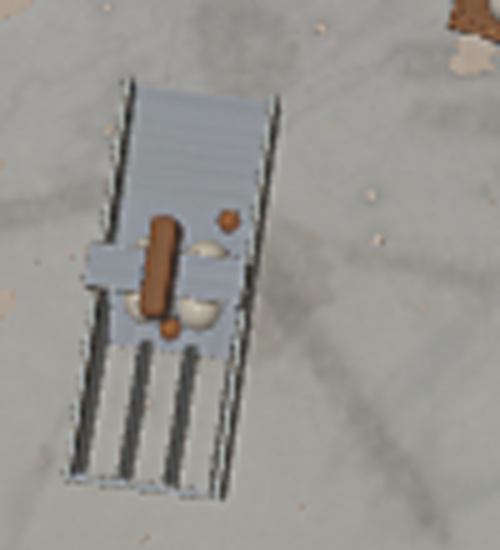

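View pics/t2.png

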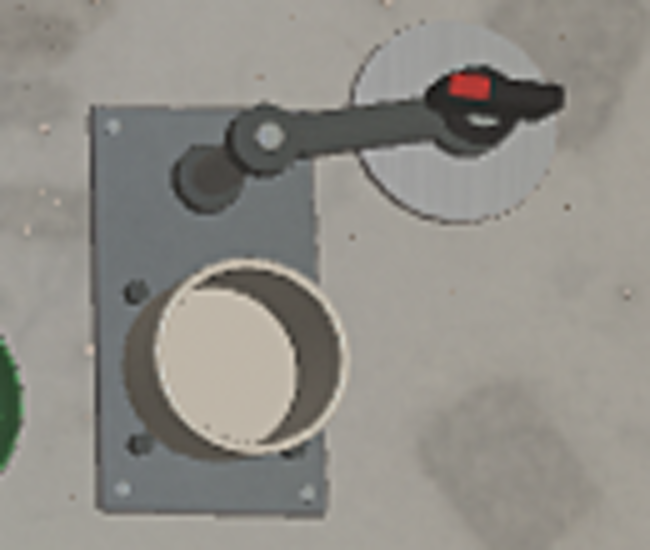

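View pics/s1.png

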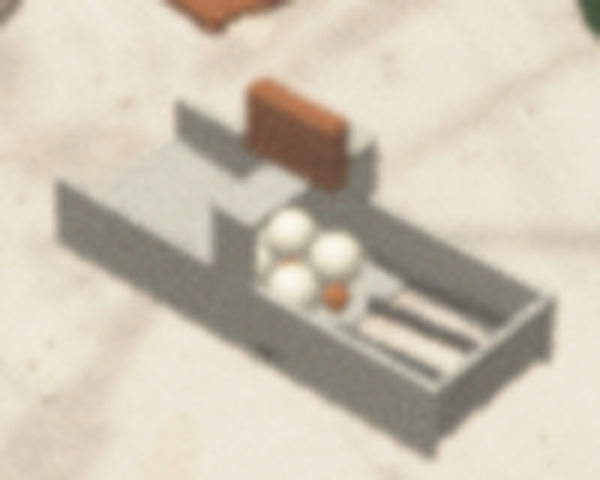

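View pics/s2.png

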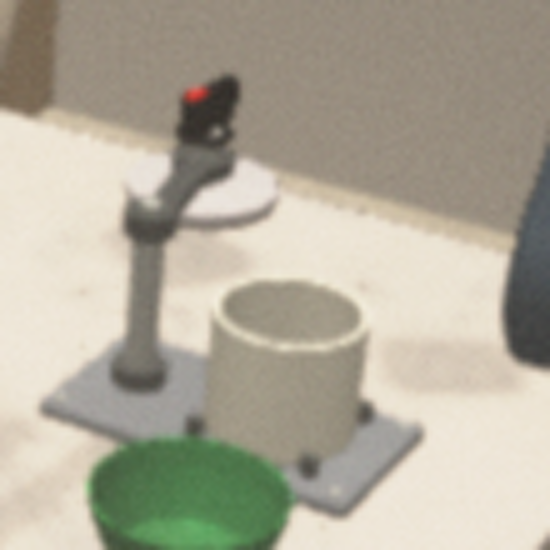

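```bash
cat > fit1.py <<'E'
from h import *
T=fr("top");S=fr("side")
def t1(u,v):return (190+u/5,200+v/5)
def s1(u,v):return (235+u/6,240+v/6)
C=np.array([[-112,42,40],[-112,-42,40],[107,-42,40],[107,42,40]])/1e3
ob=[(T,C[0],t1(70,478)),(T,C[1],t1(222,495)),(T,C[2],t1(277,98)),(T,C[3],t1(130,82)),
(S,C[0],s1(435,388)),(S,C[1],s1(552,300)),(S,C[2],s1(180,103)),(S,C[3],s1(58,182))]
def res(p,full=False):
    M=R.from_euler('z',p[2]);r=[]
    for f,c,o in ob:
        P=M.apply(c)+[p[0],p[1],0];r.append(proj(f,P)[0]-np.array(o))
    return np.ravel(r)
s=least_squares(res,[.48,.3,0],loss='soft_l1');print("sieve",s.x);print(res(s.x).reshape(-1,2))
M=R.from_euler('z',s.x[2]);print("handle",M.apply([0,0,.093])+[s.x[0],s.x[1],0])
# each cam separately
o2=ob
for k in(0,4):
    ob=o2[k:k+4];q=least_squares(res,s.x);print(q.x,np.abs(q.fun).max())
# jar: rim circle outer z=.1 in top ; crop t2
def t2(u,v):return (350+u/5,190+v/5)
def s2(u,v):return (310+u/5,130+v/5)
rim=[t2(153,355),t2(350,357),t2(250,257),t2(250,455)]
rs=[s2(210,315),s2(367,318),s2(287,281),s2(290,350)]
print("jar top",np.mean([onz(T,*a,.1) for a in rim],0),[onz(T,*a,.1) for a in rim])
print("jar side",np.mean([onz(S,*a,.1) for a in rs[:2]],0),np.mean([onz(S,*a,.1) for a in rs[2:]],0))
# post top at .125+ arm top 137
print("post", onz(T,*t2(268,135),.14), onz(S,*s2(148,215),.14))
print("stand corners",[onz(T,*t2(*a),.012) for a in((92,107),(98,508),(326,515))])
print("lid edge",[onz(T,*t2(*a),.12) for a in((352,110),(556,110),(455,20),(455,222))])
print("lid side",[onz(S,*s2(*a),.115) for a in((125,185),(280,190))])
E
python3 fit1.py
```

```text
sieve [ 0.48039019  0.3070141  -0.11309173]
[[-1.28704487  0.64244772]
 [-0.21702514  1.29534993]
 [ 0.21935843 -0.33534619]
 [-0.76577108 -0.898683  ]
 [ 0.22752124  0.08492096]
 [ 1.10361804 -1.58891442]
 [-0.018523   -2.14141328]
 [-0.73465744 -1.7598171 ]]
handle [0.48039019 0.3070141  0.093     ]
[ 0.48097115  0.30567534 -0.10834465] 1.052545541156718
[ 0.47796121  0.31139641 -0.11409333] 1.4609379999448606
jar top [ 0.46703738 -0.14777405  0.1       ] [array([ 0.4667206 , -0.09794179,  0.1       ]), array([ 0.46692183, -0.19834375,  0.1       ]), array([ 0.5176964 , -0.14959029,  0.1       ]), array([ 0.41681069, -0.14522039,  0.1       ])]
jar side [ 0.46392631 -0.13973903  0.1       ] [ 0.46501099 -0.14195761  0.1       ]
post [ 0.57398177 -0.15046503  0.14      ] [ 0.56990147 -0.14248188  0.14      ]
stand corners [array([ 0.61369725, -0.08857522,  0.012     ]), array([ 0.39220891, -0.08532163,  0.012     ]), array([ 0.38999116, -0.20842692,  0.012     ])]
lid edge [array([ 0.59144192, -0.19971359,  0.12      ]), array([ 0.59269091, -0.30420159,  0.12      ]), array([ 0.63956323, -0.25539188,  0.12      ]), array([ 0.5340413 , -0.24890849,  0.12      ])]
lid side [array([ 0.62814584, -0.21940379,  0.115     ]), array([ 0.53804969, -0.27460655,  0.115     ])]
```

```bash
cat >> h.py <<'E'
def quat(az,tilt=0.):
    """tool down, tool y at azimuth az, then tilt about tool y (rad, + = right hand about tool y)"""
    y=np.array([np.cos(az),np.sin(az),0]);z=np.array([0,0,-1.]);x=np.cross(y,z)
    return R.from_matrix(np.c_[x,y,z])*R.from_rotvec([0,tilt,0])
def rel(P,Q,ps=None):
    s=env.read_state();p0=s["eef_pos"];R0=R.from_quat(s["tcp_rot"])
    d=R0.inv().apply(np.array(P)-p0)/.1; t=(R0.inv()*Q).as_rotvec()/(np.pi/4)
    return d,t
def go(P,az,tilt=0.,g=1.0,n=8,mx=1.0):
    d,t=rel(P,quat(az,tilt)); k=max(np.abs(np.r_[d,t]).max()/mx,1)
    print("full",np.round(d,3),np.round(t,3),"calls",np.ceil(k))
    d,t=d/k,t/k
    print("rows",[[round(float(a),3) for a in np.r_[d,t]*(i+1)/n] for i in range(n)][-1])
def path(poses,g):
    """poses: 8 of (P,az,tilt)"""
    out=[]
    for P,az,ti in poses:
        d,t=rel(P,quat(az,ti));out.append([round(float(a),2) for a in np.r_[d,t]]+[g])
    print(str(out).replace(" ",""))
def lin(P,az,tilt=0.,g=1.0,hold=2):
    """8 rows straight to the target, last 'hold' rows repeat; scaled down when too far"""
    d,t=rel(P,quat(az,tilt));k=max(np.abs(np.r_[d,t]).max(),1)
    v=np.r_[d,t]/k
    if k>1: hold=1
    rows=[[round(float(a),3) for a in v*min(1,(i+1)/(8-hold))]+[g] for i in range(8)]
    print("calls needed %.1f"%k);print(str(rows).replace(" ",""))
E
python3 -c "
from h import *
lin([.47,-.30,.30],0.5)
"
```

```text
calls needed 3.8
[[0.143,-0.082,-0.029,-0.0,0.0,-0.087,1.0],[0.286,-0.164,-0.058,-0.0,0.0,-0.173,1.0],[0.429,-0.246,-0.086,-0.0,0.0,-0.26,1.0],[0.571,-0.329,-0.115,-0.0,0.0,-0.346,1.0],[0.714,-0.411,-0.144,-0.0,0.0,-0.433,1.0],[0.857,-0.493,-0.173,-0.0,0.0,-0.519,1.0],[1.0,-0.575,-0.202,-0.0,0.0,-0.606,1.0],[1.0,-0.575,-0.202,-0.0,0.0,-0.606,1.0]]
```

Emit:
step_arm([
  [0.3,-0.17,-0.06,0,0,-0.18,1],
  [0.6,-0.34,-0.12,0,0,-0.36,1],
  [1,-0.57,-0.2,0,0,-0.6,1],
  [1,-0.57,-0.2,0,0,-0.6,1],
  [1,-0.57,-0.2,0,0,-0.6,1],
  [1,-0.57,-0.2,0,0,-0.6,1],
  [1,-0.57,-0.2,0,0,-0.6,1],
  [1,-0.57,-0.2,0,0,-0.6,1],
])

```text
clock: 2.25
eef_pos: [0.2331, -0.5276, 0.2423]
tcp_rot: [0.937, 0.349, 0.0, -0.0]
wrist_force: [-0.3, 0.8, -0.1]
grip_width: 0.087
```

```bash
python3 -c "
from h import *
st();lin([.47,-.30,.30],0.5)
"
```

```text
t 2.25 p [ 0.2331 -0.5276  0.2423] q [ 0.9372  0.3489  0.     -0.0002] F [-0.2598  0.7674 -0.0579] T [ 0.0038 -0.0582 -0.0238] w 0.087
j [-1.3484  0.44    1.5333 -0.      1.1686 -0.4904]
calls needed 3.3
[[0.143,-0.008,-0.025,-0.0,-0.0,-0.075,1.0],[0.286,-0.015,-0.05,-0.0,-0.0,-0.151,1.0],[0.429,-0.023,-0.075,-0.0,-0.0,-0.226,1.0],[0.571,-0.03,-0.1,-0.0,-0.0,-0.301,1.0],[0.714,-0.038,-0.126,-0.0,-0.0,-0.376,1.0],[0.857,-0.045,-0.151,-0.0,-0.0,-0.452,1.0],[1.0,-0.053,-0.176,-0.0,-0.0,-0.527,1.0],[1.0,-0.053,-0.176,-0.0,-0.0,-0.527,1.0]]
```

Emit:
step_arm([
  [0.25,-0.02,-0.05,0,0,-0.15,1],
  [0.5,-0.05,-0.1,0,0,-0.3,1],
  [0.8,-0.05,-0.2,0,0,-0.45,1],
  [1,-0.05,-0.2,0,0,-0.6,1],
  [1,-0.05,-0.2,0,0,-0.6,1],
  [1,-0.05,-0.2,0,0,-0.6,1],
  [1,-0.05,-0.2,0,0,-0.6,1],
  [1,-0.05,-0.2,0,0,-0.6,1],
])

```text
clock: 3.25
eef_pos: [0.3049, -0.459, 0.2621]
tcp_rot: [0.83, 0.557, 0.0, -0.0]
wrist_force: [0.4, -0.7, 0.6]
grip_width: 0.0869
```

```bash
python3 -c "
from h import *
st();lin([.50,-.20,.30],0.5)
"
```

```text
t 3.25 p [ 0.3049 -0.459   0.2621] q [ 0.8302  0.5574  0.     -0.0003] F [ 0.3506 -0.7339  0.6384] T [-0.0044 -0.0766 -0.0735] w 0.0869
j [-1.1872  0.3821  1.5717 -0.0001  1.1884 -0.7989]
calls needed 3.1
[[0.143,0.038,-0.017,-0.0,-0.0,-0.052,1.0],[0.286,0.075,-0.034,-0.0,-0.0,-0.103,1.0],[0.429,0.113,-0.052,-0.0,-0.0,-0.155,1.0],[0.571,0.15,-0.069,-0.0,-0.0,-0.206,1.0],[0.714,0.188,-0.086,-0.0,-0.0,-0.258,1.0],[0.857,0.225,-0.103,-0.0,-0.0,-0.309,1.0],[1.0,0.263,-0.121,-0.0,-0.0,-0.361,1.0],[1.0,0.263,-0.121,-0.0,-0.0,-0.361,1.0]]
```

Emit:
step_arm([
  [0.25,0.1,-0.05,0,0,-0.2,1],
  [0.5,0.2,-0.1,0,0,-0.4,1],
  [0.75,0.3,-0.15,0,0,-0.6,1],
  [1,0.4,-0.2,0,0,-0.8,1],
  [1,0.4,-0.2,0,0,-0.9,1],
  [1,0.4,-0.2,0,0,-0.9,1],
  [1,0.4,-0.2,0,0,-0.9,1],
  [1,0.4,-0.2,0,0,-0.9,1],
])

```text
clock: 4.25
eef_pos: [0.3795, -0.3819, 0.282]
tcp_rot: [0.587, 0.81, 0.0, -0.0]
wrist_force: [1.2, 0.2, -0.2]
grip_width: 0.0868
```

```bash
python3 -c "
from h import *
st();lin([.48,-.0,.30],1.2)
"
```

```text
t 4.25 p [ 0.3795 -0.3819  0.282 ] q [ 0.5866  0.8099  0.0002 -0.0004] F [ 1.1715  0.2055 -0.1855] T [-0.037  -0.1325 -0.0055] w 0.0868
j [-0.9963  0.3427  1.5753  0.      1.2245 -1.3133]
calls needed 3.3
[[0.143,0.092,-0.008,0.0,-0.0,-0.048,1.0],[0.286,0.185,-0.015,0.0,-0.0,-0.097,1.0],[0.429,0.277,-0.023,0.0,-0.0,-0.145,1.0],[0.571,0.37,-0.031,0.0,-0.0,-0.194,1.0],[0.714,0.462,-0.038,0.0,-0.0,-0.242,1.0],[0.857,0.555,-0.046,0.0,-0.0,-0.291,1.0],[1.0,0.647,-0.054,0.0,-0.0,-0.339,1.0],[1.0,0.647,-0.054,0.0,-0.0,-0.339,1.0]]
```

Emit:
step_arm([
  [0.25,0.25,0,0,0,-0.1,1],
  [0.5,0.5,0,0,0,-0.2,1],
  [0.75,0.7,0,0,0,-0.3,1],
  [1,0.9,0,0,0,-0.4,1],
  [1,1,0,0,0,-0.4,1],
  [1,1,0,0,0,-0.4,1],
  [1,1,0,0,0,-0.4,1],
  [1,1,0,0,0,-0.4,1],
])

```text
clock: 5.25
eef_pos: [0.4429, -0.2566, 0.2819]
tcp_rot: [0.453, 0.891, 0.0, -0.0]
wrist_force: [-0.1, 0.6, 0.1]
grip_width: 0.0871
```

```bash
python3 -c "
from h import *
st();lin([.48,0.1,.30],1.458)
fr('wrist','w1')
"
```

```text
t 5.25 p [ 0.4429 -0.2566  0.2819] q [ 0.4534  0.8913  0.0001 -0.0004] F [-0.0525  0.6405  0.106 ] T [-0.0181 -0.1509  0.0103] w 0.0871
j [-0.7437  0.3039  1.6364 -0.0001  1.2022 -1.3732]
calls needed 2.7
[[0.143,0.129,-0.01,0.0,-0.0,-0.057,1.0],[0.286,0.257,-0.019,0.0,-0.0,-0.113,1.0],[0.429,0.386,-0.029,0.0,-0.0,-0.17,1.0],[0.571,0.515,-0.038,0.0,-0.0,-0.226,1.0],[0.714,0.643,-0.048,0.0,-0.0,-0.283,1.0],[0.857,0.772,-0.058,0.0,-0.0,-0.339,1.0],[1.0,0.9,-0.067,0.0,-0.0,-0.396,1.0],[1.0,0.9,-0.067,0.0,-0.0,-0.396,1.0]]
```

View pics/w1.png

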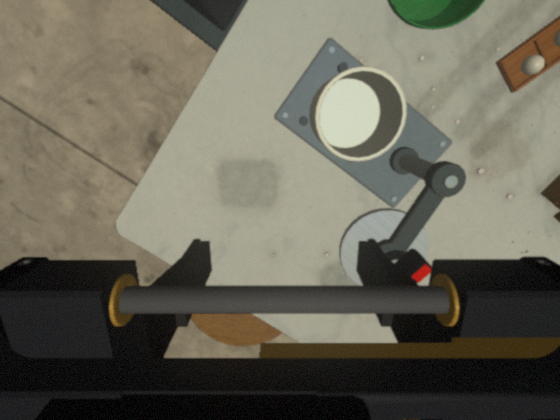

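```bash
python3 -c "
from h import *
f=fr('wrist')
a=[onz(f,*p,.1) for p in((317,112),(407,112),(360,67),(362,161))];print(np.mean(a,0),a)
print('pivot',onz(f,451,181,.14));print('stand',[onz(f,*p,.012) for p in((331,38),(275,117),(393,206),(451,143))])
print('red',onz(f,421,273,.188))
"
```

```text
[ 0.46643188 -0.14415718  0.1       ] [array([ 0.42606318, -0.1708542 ,  0.1       ]), array([ 0.50483898, -0.11358551,  0.1       ]), array([ 0.43464621, -0.10930895,  0.1       ]), array([ 0.50017915, -0.18288006,  0.1       ])]
pivot [ 0.57487087 -0.14548501  0.14      ]
stand [array([ 0.39333184, -0.0852208 ,  0.012     ]), array([ 0.39190438, -0.20563088,  0.012     ]), array([ 0.60882748, -0.20612735,  0.012     ]), array([ 0.61166   , -0.08919696,  0.012     ])]
red [ 0.58814957 -0.23265155  0.188     ]
```

Emit:
step_arm([
  [0.25,0.2,0,0,0,-0.1,1],
  [0.5,0.4,0,0,0,-0.2,1],
  [0.75,0.6,0,0,0,-0.3,1],
  [1,0.8,0,0,0,-0.4,1],
  [1,0.9,0,0,0,-0.4,1],
  [1,0.9,0,0,0,-0.4,1],
  [1,0.9,0,0,0,-0.4,1],
  [1,0.9,0,0,0,-0.4,1],
])

```text
clock: 6.35
eef_pos: [0.4568, -0.1234, 0.2819]
tcp_rot: [0.309, 0.951, 0.0, -0.0]
wrist_force: [0.2, -0.5, -0.4]
grip_width: 0.0869
```

```bash
python3 -c "
from h import *
f=fr('wrist','w2');st();lin([.48,0.3,.25],1.458)
"
```

```text
t 6.4 p [ 0.4567 -0.1233  0.282 ] q [ 0.3089  0.9511  0.0001 -0.0005] F [ 0.5306 -0.0077  0.1077] T [ 0.0409 -0.2056  0.0153] w 0.0869
j [-0.5006  0.2463  1.7226  0.0001  1.1737 -1.4434]
calls needed 3.6
[[0.092,0.143,0.013,0.0,-0.0,-0.026,1.0],[0.184,0.286,0.026,0.0,-0.0,-0.053,1.0],[0.277,0.429,0.039,0.0,-0.0,-0.079,1.0],[0.369,0.571,0.052,0.0,-0.0,-0.105,1.0],[0.461,0.714,0.065,0.0,-0.0,-0.132,1.0],[0.553,0.857,0.077,0.0,-0.0,-0.158,1.0],[0.645,1.0,0.09,0.0,-0.0,-0.184,1.0],[0.645,1.0,0.09,0.0,-0.0,-0.184,1.0]]
```

View pics/w2.png

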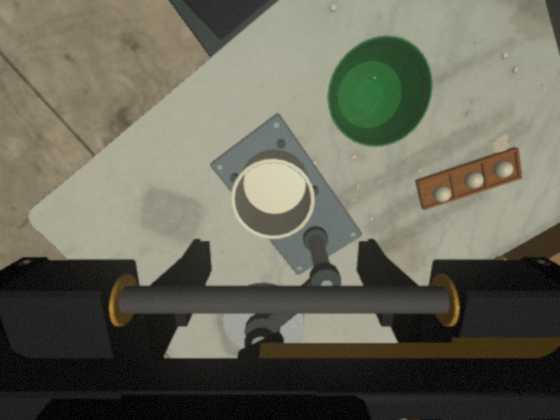

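```bash
python3 -c "
from h import *
f=fr('wrist')
print('jar',np.mean([onz(f,*p,.1) for p in((232,198),(315,198),(274,152),(274,242))],0))
print('bowl rim',np.mean([onz(f,*p,.063) for p in((328,91),(432,88),(386,36),(378,147))],0))
print('bowl foot',onz(f,371,95,.0))
print('tray',[onz(f,*p,.01) for p in((416,182),(517,148),(521,178),(426,208))])
print('new',[onz(f,*p,.017) for p in((443,194),(475,180),(504,170))])
"
```

```text
jar [ 0.46565743 -0.14322966  0.1       ]
bowl rim [0.44290638 0.02919257 0.063     ]
bowl foot [0.44724478 0.03304386 0.        ]
tray [array([0.58787089, 0.0217166 , 0.01      ]), array([0.62810322, 0.16089987, 0.01      ]), array([0.67252118, 0.14824633, 0.01      ]), array([0.63227308, 0.01453394, 0.01      ])]
new [array([0.62371808, 0.04335648, 0.017     ]), array([0.63188932, 0.09012787, 0.017     ]), array([0.64271764, 0.12977496, 0.017     ])]
```

Emit:
step_arm([
  [0.2,0.25,0,0,0,-0.05,1],
  [0.4,0.5,0,0,0,-0.1,1],
  [0.6,0.75,0,0,0,-0.15,1],
  [0.8,1,0,0,0,-0.18,1],
  [1,1,0,0,0,-0.18,1],
  [1,1,0,0,0,-0.18,1],
  [1,1,0,0,0,-0.18,1],
  [1,1,0,0,0,-0.18,1],
])

```text
clock: 7.45
eef_pos: [0.4351, 0.0156, 0.2822]
tcp_rot: [0.242, 0.97, 0.0, -0.0]
wrist_force: [-0.1, 0.0, 1.2]
grip_width: 0.0872
```

```bash
python3 -c "
from h import *
f=fr('wrist','w3');st();lin([.44,0.25,.25],1.458)
"
```

```text
t 7.5 p [0.4351 0.0157 0.2821] q [ 0.2416  0.9704  0.0001 -0.0002] F [-0.6112  0.0029  0.1411] T [ 0.0485 -0.1478  0.0145] w 0.0872
j [-0.2221  0.1884  1.8033  0.0003  1.1503 -1.3051]
calls needed 2.1
[[0.072,0.143,0.022,0.0,-0.0,-0.033,1.0],[0.144,0.286,0.044,0.0,-0.0,-0.065,1.0],[0.216,0.429,0.066,0.0,-0.0,-0.098,1.0],[0.288,0.571,0.088,0.0,-0.0,-0.13,1.0],[0.36,0.714,0.11,0.0,-0.0,-0.163,1.0],[0.432,0.857,0.132,0.0,-0.0,-0.196,1.0],[0.504,1.0,0.154,0.0,-0.0,-0.228,1.0],[0.504,1.0,0.154,0.0,-0.0,-0.228,1.0]]
```

View pics/w3.png

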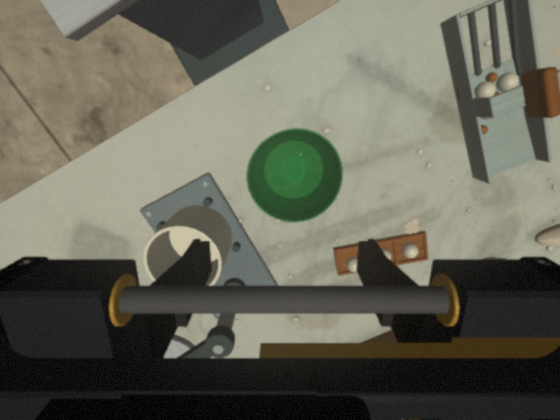

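Emit:
step_arm([
  [0.0,0.25,0,0,0,-0.05,1],
  [0.0,0.5,0,0,0,-0.1,1],
  [0.0,0.75,0,0,0,-0.2,1],
  [0.0,1,0,0,0,-0.3,1],
  [0,1,0,0,0,-0.46,1],
  [0,1,0,0,0,-0.46,1],
  [0,1,0,0,0,-0.46,1],
  [0,1,0,0,0,-0.46,1],
])

```text
clock: 8.5
eef_pos: [0.4819, 0.1036, 0.2822]
tcp_rot: [0.064, 0.998, 0.0, -0.0]
wrist_force: [0.2, 0.4, -0.4]
grip_width: 0.0869
```

```bash
python3 -c "
from h import *
f=fr('wrist','w4');st();lin([.53,0.25,.25],1.458)
"
```

```text
t 8.55 p [0.4819 0.1036 0.2822] q [ 0.064   0.998   0.0002 -0.0001] F [-0.2745  0.1944 -0.4167] T [ 0.0848 -0.1399  0.044 ] w 0.087
j [-0.0155  0.2752  1.6792  0.0004  1.1875 -1.4584]
calls needed 1.5
[[-0.027,0.143,0.03,0.0,-0.0,-0.002,1.0],[-0.055,0.286,0.061,0.0,-0.0,-0.004,1.0],[-0.082,0.429,0.091,0.0,-0.0,-0.006,1.0],[-0.11,0.571,0.122,0.0,-0.0,-0.007,1.0],[-0.137,0.714,0.152,0.0,-0.0,-0.009,1.0],[-0.164,0.857,0.183,0.0,-0.0,-0.011,1.0],[-0.192,1.0,0.213,0.0,-0.0,-0.013,1.0],[-0.192,1.0,0.213,0.0,-0.0,-0.013,1.0]]
```

View pics/w4.png

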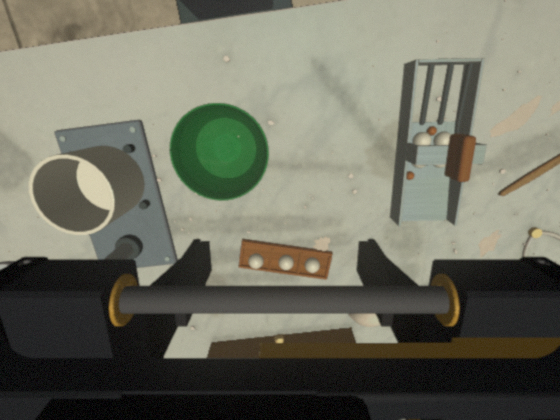

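```bash
python3 -c "
from h import *
f=fr('wrist');crop(f,380,45,500,235,'w4c',4)
print('bowl',np.mean([onz(f,*p,.063) for p in((170,152),(269,152),(216,102),(221,200))],0))
"
```

```text
bowl [0.44288346 0.02841695 0.063     ]
```

View pics/w4c.png

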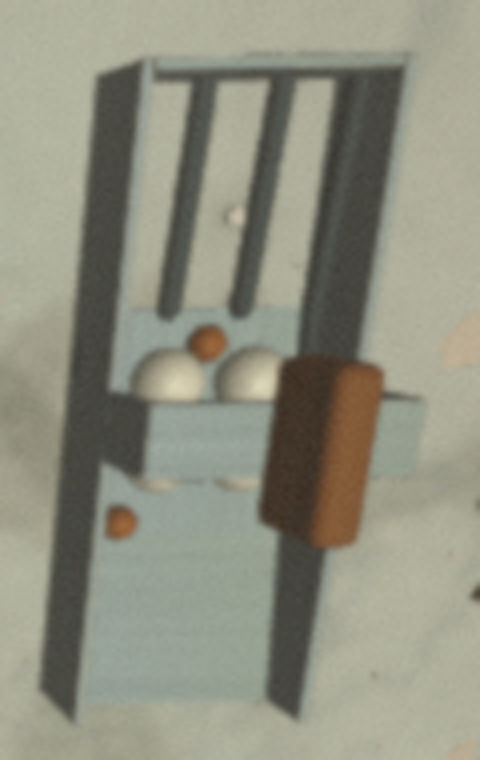

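```bash
cat > fit2.py <<'E'
from h import *
W=fr("wrist");T=fr("top");S=fr("side")
def t1(u,v):return (190+u/5,200+v/5)
def s1(u,v):return (235+u/6,240+v/6)
C=np.array([[-112,42,40],[-112,-42,40],[107,-42,40],[107,42,40],[0,0,109]])/1e3
ow=[(W,C[1],(417,60)),(W,C[0],(482.75,58.75)),(W,C[2],(398.75,224.5)),(W,C[3],(454.5,224)),(W,C[4],(467,158.7))]
ot=[(T,C[0],t1(70,478)),(T,C[1],t1(222,495)),(T,C[2],t1(277,98)),(T,C[3],t1(130,82)),(T,C[4],t1(160,265))]
os_=[(S,C[0],s1(435,388)),(S,C[1],s1(552,300)),(S,C[2],s1(180,103)),(S,C[3],s1(58,182))]
def res(p,ob):
    M=R.from_euler('z',p[2])
    return np.ravel([proj(f,M.apply(c)+[p[0],p[1],0])[0]-np.array(o) for f,c,o in ob])
for n,ob in(("w",ow),("t",ot),("s",os_),("all",ow+ot+os_)):
    q=least_squares(res,[.48,.3,-.1],args=(ob,));print(n,q.x);print(q.fun.reshape(-1,2).round(1).tolist())
print("handle direct",onz(W,467,158.7,.109),onz(T,*t1(160,265),.109))
E
python3 fit2.py
```

```text
w [ 0.48015647  0.30927416 -0.11538466]
[[-1.9, -1.7], [2.0, -1.5], [-1.7, 2.0], [1.5, 1.8], [-0.0, 0.8]]
t [ 0.48103476  0.30583623 -0.10826898]
[[-0.6, 0.5], [0.5, 1.0], [0.5, -0.7], [-0.5, -1.1], [0.2, 0.1]]
s [ 0.47796121  0.31139641 -0.11409333]
[[0.1, 1.5], [1.1, -0.3], [-0.2, -1.1], [-1.0, -0.7]]
all [ 0.48010398  0.30879487 -0.11442082]
[[-2.4, -1.7], [1.5, -1.6], [-1.9, 2.0], [1.3, 1.7], [-0.5, 0.8], [-2.0, 0.7], [-1.0, 1.4], [-0.4, -0.2], [-1.4, -0.8], [-1.0, 0.4], [-0.1, 0.5], [0.8, -1.1], [-0.3, -1.8], [-1.0, -1.4]]
handle direct [0.47926506 0.30926398 0.109     ] [0.48126437 0.30641122 0.109     ]
```

```bash
python3 -c "
from h import *
st();lin([.48,0.308,.19],1.458)
"
```

```text
t 8.75 p [0.4819 0.1038 0.2822] q [ 0.0636  0.998   0.0002 -0.0001] F [-0.3305  0.015   0.4558] T [ 0.0984 -0.1839 -0.0146] w 0.0865
j [-0.0151  0.2753  1.6791  0.0004  1.1875 -1.4589]
calls needed 2.0
[[0.02,0.143,0.065,0.0,-0.0,-0.001,1.0],[0.039,0.286,0.13,0.0,-0.0,-0.003,1.0],[0.059,0.429,0.196,0.0,-0.0,-0.004,1.0],[0.078,0.571,0.261,0.0,-0.0,-0.005,1.0],[0.098,0.714,0.326,0.0,-0.0,-0.006,1.0],[0.118,0.857,0.391,0.0,-0.0,-0.008,1.0],[0.137,1.0,0.456,0.0,-0.0,-0.009,1.0],[0.137,1.0,0.456,0.0,-0.0,-0.009,1.0]]
```

Emit:
step_arm([
  [0.03,0.25,0.1,0,0,0,1],
  [0.06,0.5,0.2,0,0,0,1],
  [0.1,0.75,0.35,0,0,0,1],
  [0.14,1,0.45,0,0,-0.01,1],
  [0.14,1,0.45,0,0,-0.01,1],
  [0.14,1,0.45,0,0,-0.01,1],
  [0.14,1,0.45,0,0,-0.01,1],
  [0.14,1,0.45,0,0,-0.01,1],
])

```text
clock: 9.75
eef_pos: [0.481, 0.2042, 0.2377]
tcp_rot: [0.06, 0.998, 0.0, 0.0]
wrist_force: [0.2, -0.2, 0.2]
grip_width: 0.0869
```

Emit:
step_arm([
  [0.03,0.25,0.1,0,0,0,1],
  [0.06,0.5,0.2,0,0,0,1],
  [0.1,0.75,0.35,0,0,0,1],
  [0.14,1,0.45,0,0,-0.01,1],
  [0.14,1,0.45,0,0,-0.01,1],
  [0.14,1,0.45,0,0,-0.01,1],
  [0.14,1,0.45,0,0,-0.01,1],
  [0.14,1,0.45,0,0,-0.01,1],
])

```text
clock: 10.75
eef_pos: [0.4795, 0.3045, 0.1932]
tcp_rot: [0.057, 0.998, 0.0, 0.001]
wrist_force: [0.4, 0.1, 0.5]
grip_width: 0.0872
```

```bash
python3 -c "
from h import *
st();lin([.48,0.308,.08],1.458,hold=1);f=fr('wrist','w5')
"
```

```text
t 10.75 p [0.4795 0.3045 0.1932] q [0.0568 0.9984 0.0003 0.0006] F [0.3619 0.1428 0.5333] T [ 0.0448 -0.123   0.0371] w 0.0872
j [ 0.3691  0.4869  1.6096  0.      1.0438 -1.0881]
calls needed 1.1
[[0.0,0.004,0.143,0.0,0.0,-0.0,1.0],[0.0,0.009,0.286,0.0,0.0,-0.0,1.0],[0.0,0.013,0.429,0.0,0.001,-0.0,1.0],[0.0,0.017,0.571,0.0,0.001,-0.001,1.0],[0.0,0.022,0.714,0.001,0.001,-0.001,1.0],[0.0,0.026,0.857,0.001,0.001,-0.001,1.0],[0.0,0.031,1.0,0.001,0.001,-0.001,1.0],[0.0,0.031,1.0,0.001,0.001,-0.001,1.0]]
```

View pics/w5.png

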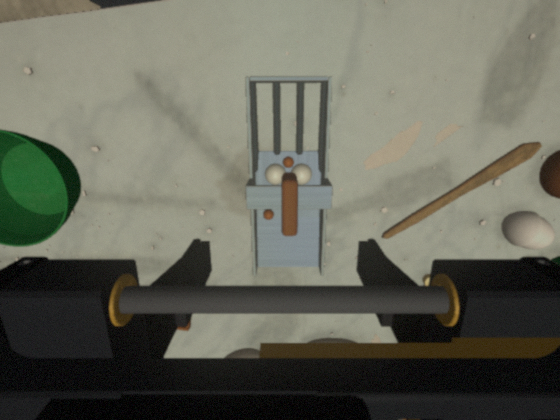

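```bash
python3 -c "
from h import *
f=fr('wrist');print(onz(f,289,206,.109),f['position'],R.from_quat(f['rotation']).apply([0,0,-1]))
crop(f,235,60,345,285,'w5c',3)
"
```

```text
[0.47696854 0.31065455 0.109     ] [0.39592966 0.31547802 0.35476318] [ 0.3029711  -0.03501168 -0.95235639]
```

View pics/w5c.png

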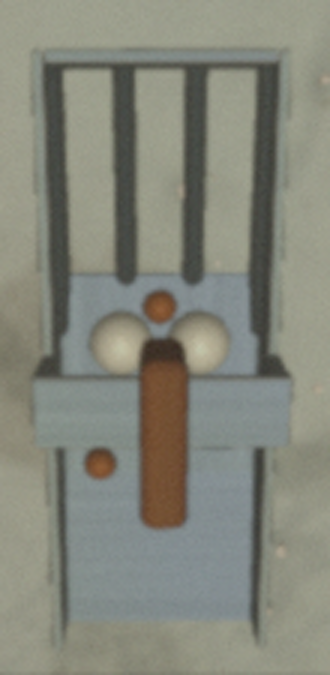

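Emit:
step_arm([
  [0,0.01,0.15,0,0,0,1],
  [0,0.02,0.3,0,0,0,1],
  [0,0.04,0.5,0,0,0,1],
  [0,0.05,0.7,0,0,0,1],
  [0,0.05,0.85,0,0,0,1],
  [0,0.05,1,0,0,0,1],
  [0,0.05,1,0,0,0,1],
  [0,0.05,1,0,0,0,1],
])

```text
clock: 11.85
eef_pos: [0.4804, 0.3099, 0.0933]
tcp_rot: [0.057, 0.998, 0.0, 0.001]
wrist_force: [0.0, -0.1, 0.5]
grip_width: 0.0871
```

Emit:
step_arm([
  [0,0,0.07,0,0,0,1],
  [0,0,0.14,0,0,0,1],
  [0,0,0.14,0,0,0,0],
  [0,0,0.14,0,0,0,-1],
  [0,0,0.14,0,0,0,-1],
  [0,0,0.14,0,0,0,-1],
  [0,0,0.14,0,0,0,-1],
  [0,0,0.14,0,0,0,-1],
], newtons=50)

```text
clock: 12.85
eef_pos: [0.4805, 0.3099, 0.0794]
tcp_rot: [0.057, 0.998, 0.0, 0.001]
wrist_force: [-0.4, -0.2, 0.4]
grip_width: 0.0349
```

```bash
python3 -c "
from h import *
st()
"
```

```text
t 12.85 p [0.4805 0.3099 0.0794] q [0.0566 0.9984 0.0005 0.0009] F [-0.3648 -0.2498  0.4139] T [ 0.0332 -0.1561  0.0409] w 0.0349
j [ 0.3774  0.657   1.6856  0.0002  0.797  -1.0801]
```

Emit:
step_arm([
  [0,0,0,0,0,0,-1],
  [0,0,0,0,0,0,-1],
  [0,0,0,0,0,0,-1],
  [0,0,0,0,0,0,-1],
  [0,0,0,0,0,0,-1],
  [0,0,-0.05,0,0,0,-1],
  [0,0,-0.1,0,0,0,-1],
  [0,0,-0.2,0,0,0,-1],
])

```text
clock: 13.85
eef_pos: [0.4799, 0.3098, 0.0993]
tcp_rot: [0.057, 0.998, 0.0, 0.0]
wrist_force: [0.3, -0.7, -4.5]
grip_width: 0.0137
```

```bash
python3 -c "
from h import *
st()
f=fr('side');crop(f,200,200,400,330,'s3',4)
"
```

```text
t 13.85 p [0.4799 0.3098 0.0993] q [0.0566 0.9984 0.0002 0.0002] F [ 0.2861 -0.6646 -4.4734] T [ 0.0399 -0.1439 -0.0123] w 0.0137
j [ 0.3776  0.6253  1.675   0.0003  0.8407 -1.0802]
```

View pics/s3.png

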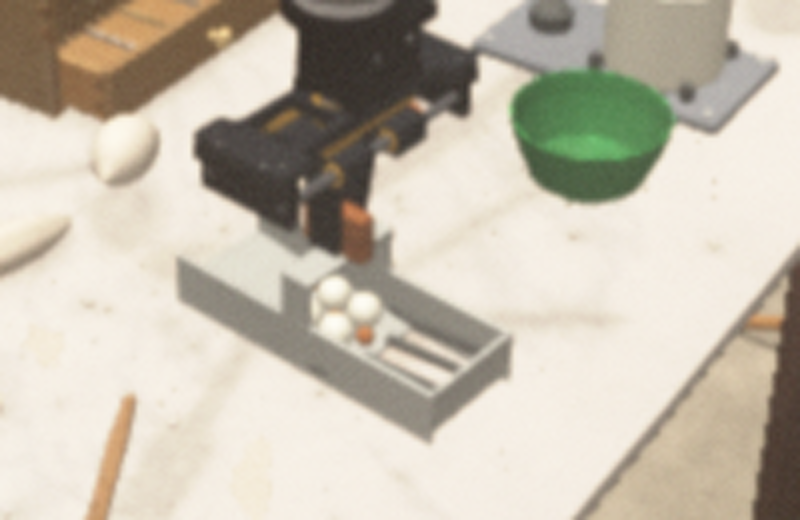

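```bash
cat >> h.py <<'E'
HZ=.0794
def sv(loc,W,yaw,th):
    """TCP pose so that sieve-local point loc (m) lies at world W, yaw, tilt th (forward +)"""
    Rs=R.from_euler('z',yaw)*R.from_euler('y',th)
    O=np.array(W)-Rs.apply(loc)
    return O+Rs.apply([0,0,HZ]), yaw+np.pi/2, th
def bowlfit(f,z=.063):
    hsv=cv2.cvtColor(f["pixels"],cv2.COLOR_RGB2HSV)
    m=cv2.inRange(hsv,(55,90,20),(85,255,255));n,l,s,c=cv2.connectedComponentsWithStats(m)
    out=[]
    for i in range(1,n):
        if s[i,4]>400:
            cs,_=cv2.findContours((l==i).astype(np.uint8),cv2.RETR_EXTERNAL,cv2.CHAIN_APPROX_NONE)
            p=max(cs,key=len)[:,0,:];h=cv2.convexHull(p)
            e=cv2.fitEllipse(h);out.append((e,onz(f,*e[0],z),s[i]))
    return out
E
python3 -c "
from h import *
for n in('top','side'):
  for o in bowlfit(fr(n)): print(n,o)
lin([.46,.25,.22],1.2,g=-1)
"
```

```text
top (((100.23968505859375, 189.01869201660156), (41.78983688354492, 45.37826919555664), 62.540836334228516), array([0.65663777, 0.64934237, 0.063     ]), array([  78,  168,   45,   43, 1509], dtype=int32))
top (((332.0935363769531, 273.175537109375), (34.980098724365234, 40.53605270385742), 116.11016845703125), array([0.43693258, 0.02167541, 0.063     ]), array([313, 256,  40,  36, 960], dtype=int32))
side (((347.5221252441406, 229.2059326171875), (21.714719772338867, 38.04277801513672), 93.81858825683594), array([0.4411828 , 0.03237629, 0.063     ]), array([329, 218,  38,  23, 574], dtype=int32))
side (((137.98617553710938, 322.2452087402344), (40.73109436035156, 52.97580337524414), 75.4554672241211), array([0.6445241 , 0.65864811, 0.063     ]), array([ 112,  302,   52,   41, 1531], dtype=int32))
calls needed 1.2
[[0.016,-0.074,-0.143,0.0,0.0,0.039,-1],[0.033,-0.148,-0.286,0.001,0.001,0.078,-1],[0.049,-0.221,-0.429,0.001,0.001,0.117,-1],[0.065,-0.295,-0.571,0.002,0.002,0.156,-1],[0.082,-0.369,-0.714,0.002,0.002,0.195,-1],[0.098,-0.443,-0.857,0.002,0.003,0.234,-1],[0.114,-0.517,-1.0,0.003,0.003,0.273,-1],[0.114,-0.517,-1.0,0.003,0.003,0.273,-1]]
```

Emit:
step_arm([
  [0.01,-0.07,-0.14,0,0,0.04,-1],
  [0.03,-0.15,-0.28,0,0,0.08,-1],
  [0.05,-0.22,-0.42,0,0,0.12,-1],
  [0.07,-0.3,-0.56,0,0,0.16,-1],
  [0.08,-0.37,-0.7,0,0,0.2,-1],
  [0.1,-0.44,-0.84,0,0,0.24,-1],
  [0.11,-0.5,-0.95,0,0,0.28,-1],
  [0.12,-0.52,-1,0,0,0.3,-1],
])

```text
clock: 15.0
eef_pos: [0.4631, 0.2595, 0.201]
tcp_rot: [0.174, 0.985, 0.001, 0.002]
wrist_force: [-0.2, 0.5, -4.5]
grip_width: 0.0135
```

```bash
python3 -c "
from h import *
st();f=fr('top');crop(f,290,230,380,310,'t4',6)
P,a,t=sv([-.074,0,0],[.444,.026,.17],-np.pi/2,0);print(P,a,t);lin(P,a,t,g=-1)
"
```

```text
t 15.0 p [0.4631 0.2595 0.201 ] q [0.1743 0.9847 0.0014 0.0022] F [-0.1942  0.4729 -4.5238] T [ 0.056  -0.1586 -0.0232] w 0.0135
j [ 0.2998  0.4279  1.6956  0.0006  1.0128 -0.9209]
[ 0.444  -0.048   0.2494] 0.0 0
calls needed 3.0
[[-0.043,-0.143,-0.024,0.0,0.0,0.075,-1],[-0.085,-0.286,-0.047,0.001,0.0,0.15,-1],[-0.128,-0.429,-0.071,0.001,0.0,0.226,-1],[-0.17,-0.571,-0.095,0.001,0.0,0.301,-1],[-0.213,-0.714,-0.118,0.002,0.0,0.376,-1],[-0.255,-0.857,-0.142,0.002,0.0,0.451,-1],[-0.298,-1.0,-0.166,0.002,0.001,0.526,-1],[-0.298,-1.0,-0.166,0.002,0.001,0.526,-1]]
```

View pics/t4.png

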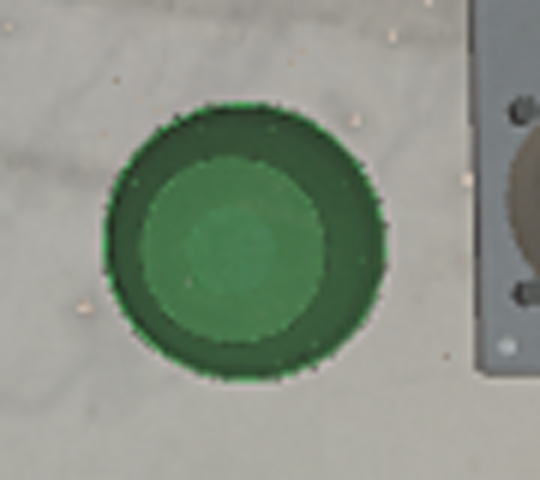

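Emit:
step_arm([
  [-0.04,-0.14,-0.02,0,0,0.07,-1],
  [-0.08,-0.28,-0.05,0,0,0.15,-1],
  [-0.13,-0.42,-0.07,0,0,0.22,-1],
  [-0.17,-0.56,-0.1,0,0,0.3,-1],
  [-0.21,-0.7,-0.12,0,0,0.38,-1],
  [-0.25,-0.84,-0.15,0,0,0.45,-1],
  [-0.28,-0.95,-0.17,0,0,0.5,-1],
  [-0.3,-1,-0.18,0,0,0.53,-1],
])

```text
clock: 16.05
eef_pos: [0.4568, 0.1545, 0.2191]
tcp_rot: [0.375, 0.927, 0.002, 0.002]
wrist_force: [0.2, 0.1, -4.9]
grip_width: 0.0136
```

```bash
python3 -c "
from h import *
f=fr('top');print(onz(f,330.8,270.3,.063))
st();f=fr('side');crop(f,260,180,420,300,'s4',5)
P,a,t=sv([-.074,0,0],[.446,.026,.17],-np.pi/2,0);print(P,a,t);lin(P,a,t,g=-1)
"
```

```text
[0.44437599 0.02496567 0.063     ]
t 16.1 p [0.457  0.1542 0.2192] q [0.3753 0.9269 0.0017 0.0022] F [-0.0257  0.3593 -4.1685] T [-0.0421 -0.1252  0.0147] w 0.0136
j [ 0.0925  0.3391  1.7892  0.0013  1.0079 -0.7095]
[ 0.446  -0.048   0.2494] 0.0 0
calls needed 1.5
[[-0.124,-0.143,-0.029,0.001,0.0,0.095,-1],[-0.248,-0.286,-0.057,0.001,0.0,0.19,-1],[-0.372,-0.429,-0.086,0.002,0.0,0.286,-1],[-0.496,-0.571,-0.115,0.003,0.0,0.381,-1],[-0.62,-0.714,-0.143,0.004,0.0,0.476,-1],[-0.744,-0.857,-0.172,0.004,0.0,0.571,-1],[-0.868,-1.0,-0.201,0.005,0.0,0.667,-1],[-0.868,-1.0,-0.201,0.005,0.0,0.667,-1]]
```

View pics/s4.png

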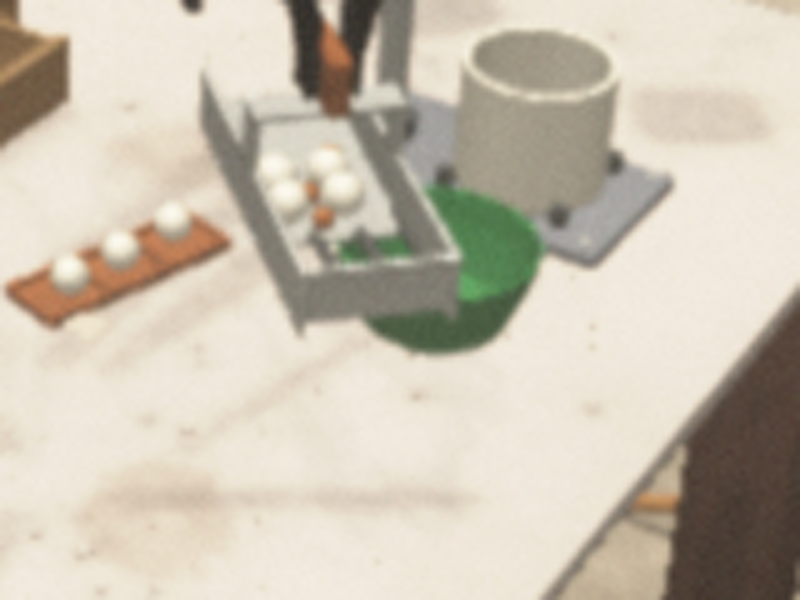

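Emit:
step_arm([
  [-0.12,-0.14,-0.03,0,0,0.1,-1],
  [-0.25,-0.28,-0.06,0,0,0.2,-1],
  [-0.37,-0.42,-0.09,0,0,0.3,-1],
  [-0.5,-0.56,-0.12,0,0,0.4,-1],
  [-0.62,-0.7,-0.15,0,0,0.5,-1],
  [-0.74,-0.84,-0.18,0,0,0.58,-1],
  [-0.82,-0.95,-0.2,0,0,0.65,-1],
  [-0.86,-1,-0.2,0,0,0.68,-1],
])

```text
clock: 17.15
eef_pos: [0.4493, 0.0227, 0.2389]
tcp_rot: [0.607, 0.795, 0.003, 0.002]
wrist_force: [-0.2, 0.6, -5.5]
grip_width: 0.0138
```

```bash
python3 -c "
from h import *
st()
P,a,t=sv([-.074,0,0],[.4445,.0265,.15],-np.pi/2,0);print(P,a,t);lin(P,a,t,g=-1)
"
```

```text
t 17.15 p [0.4493 0.0227 0.2389] q [0.6067 0.7949 0.0026 0.0015] F [-0.2233  0.5706 -5.5146] T [-0.034  -0.1332 -0.0332] w 0.0138
j [-0.2011  0.2661  1.8372  0.0039  1.0333 -0.4701]
[ 0.4445 -0.0475  0.2294] 0.0 0
calls needed 1.0
[[-0.111,-0.039,0.016,0.001,-0.0,0.057,-1],[-0.222,-0.077,0.031,0.002,-0.001,0.113,-1],[-0.332,-0.116,0.047,0.004,-0.001,0.17,-1],[-0.443,-0.155,0.062,0.005,-0.001,0.227,-1],[-0.554,-0.193,0.078,0.006,-0.002,0.283,-1],[-0.665,-0.232,0.093,0.007,-0.002,0.34,-1],[-0.665,-0.232,0.093,0.007,-0.002,0.34,-1],[-0.665,-0.232,0.093,0.007,-0.002,0.34,-1]]
```

Emit:
step_arm([
  [-0.11,-0.04,0.02,0,0,0.06,-1],
  [-0.22,-0.08,0.03,0,0,0.11,-1],
  [-0.33,-0.12,0.05,0,0,0.17,-1],
  [-0.44,-0.16,0.06,0,0,0.23,-1],
  [-0.55,-0.19,0.08,0,0,0.28,-1],
  [-0.66,-0.23,0.09,0.01,0,0.34,-1],
  [-0.66,-0.23,0.09,0.01,0,0.34,-1],
  [-0.66,-0.23,0.09,0.01,0,0.34,-1],
])

```text
clock: 18.15
eef_pos: [0.4445, -0.0469, 0.2297]
tcp_rot: [0.707, 0.707, -0.0, -0.001]
wrist_force: [-0.1, -0.4, -4.4]
grip_width: 0.0138
```

```bash
python3 -c "
from h import *
st()
path([(sv([-.074,0,0],[.4445,.0265,.15-.045*min(k,1)],-np.pi/2,-np.radians(20)*min(1,k))) for k in np.arange(1,9)/8.],-1)
f=fr('side');crop(f,260,150,420,270,'s5',5);f=fr('top');crop(f,270,190,420,310,'t5',5);
"
```

```text
t 18.15 p [ 0.4445 -0.0469  0.2297] q [ 0.7072  0.707  -0.0002 -0.0014] F [-0.0988 -0.362  -4.4071] T [-0.0431 -0.0367  0.017 ] w 0.0138
j [-0.3565  0.2791  1.8501  0.0009  1.0151 -0.3568]
[[0.03,0.0,0.03,-0.0,-0.06,-0.0,-1],[0.07,0.0,0.05,-0.0,-0.11,-0.0,-1],[0.1,0.0,0.08,-0.0,-0.17,-0.0,-1],[0.14,0.0,0.11,-0.0,-0.22,-0.0,-1],[0.18,0.0,0.14,-0.0,-0.28,0.0,-1],[0.22,0.0,0.18,-0.0,-0.34,0.0,-1],[0.27,0.0,0.21,-0.0,-0.39,0.0,-1],[0.31,0.0,0.25,-0.0,-0.45,0.0,-1]]
```

View pics/s5.png

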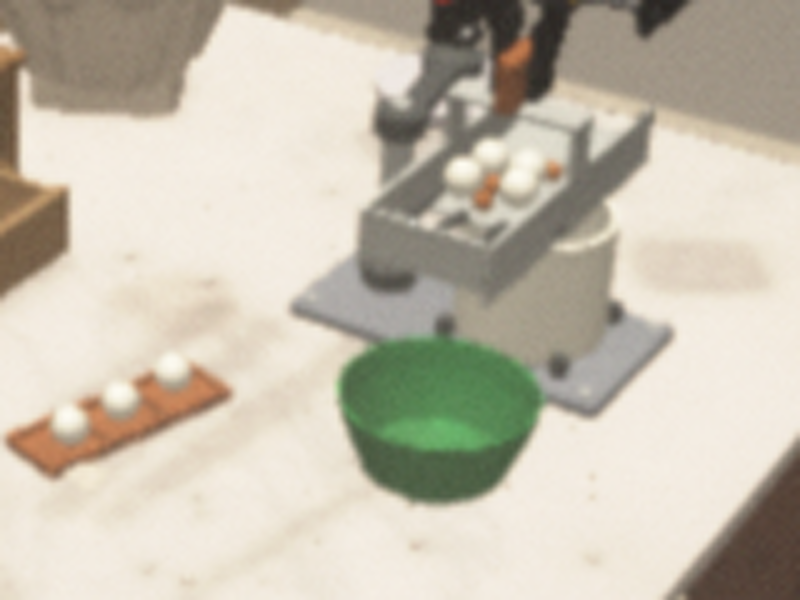

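View pics/t5.png

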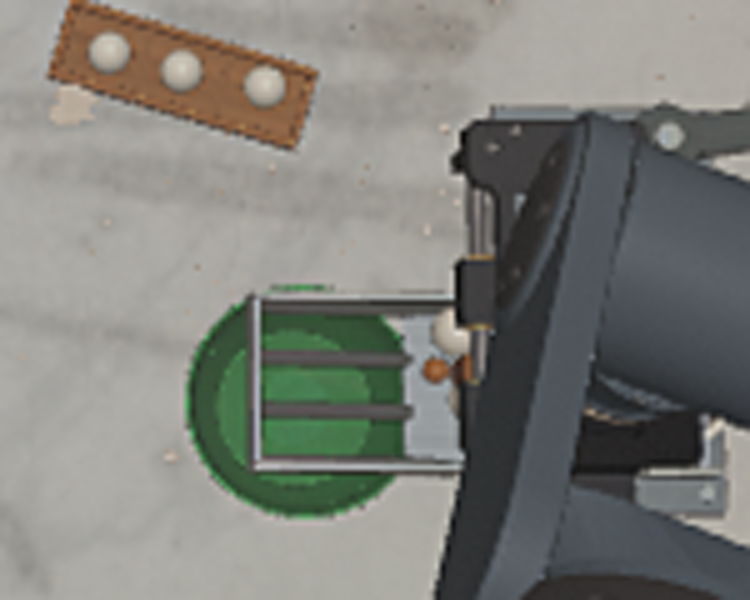

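Emit:
step_arm([
  [0.03,0,0.03,0,-0.06,0,-1],
  [0.07,0,0.05,0,-0.11,0,-1],
  [0.1,0,0.08,0,-0.17,0,-1],
  [0.14,0,0.11,0,-0.22,0,-1],
  [0.18,0,0.14,0,-0.28,0,-1],
  [0.22,0,0.18,0,-0.34,0,-1],
  [0.27,0,0.21,0,-0.39,0,-1],
  [0.31,0,0.25,0,-0.45,0,-1],
])

```text
clock: 19.25
eef_pos: [0.4446, -0.0147, 0.2048]
tcp_rot: [0.696, 0.696, -0.124, 0.123]
wrist_force: [0.1, 0.2, -4.6]
grip_width: 0.0137
```

```bash
python3 -c "
from h import *
st()
f=fr('side');crop(f,260,150,420,270,'s6',5);f=fr('top');crop(f,270,190,420,310,'t6',5);
"
```

```text
t 19.25 p [ 0.4446 -0.0147  0.2048] q [ 0.696   0.6964 -0.1242  0.1235] F [ 0.0507  0.182  -4.5683] T [ 0.4933 -0.1362 -0.0204] w 0.0137
j [-0.0459  0.3569  1.888  -0.4442  0.9304  0.2277]
```

View pics/s6.png

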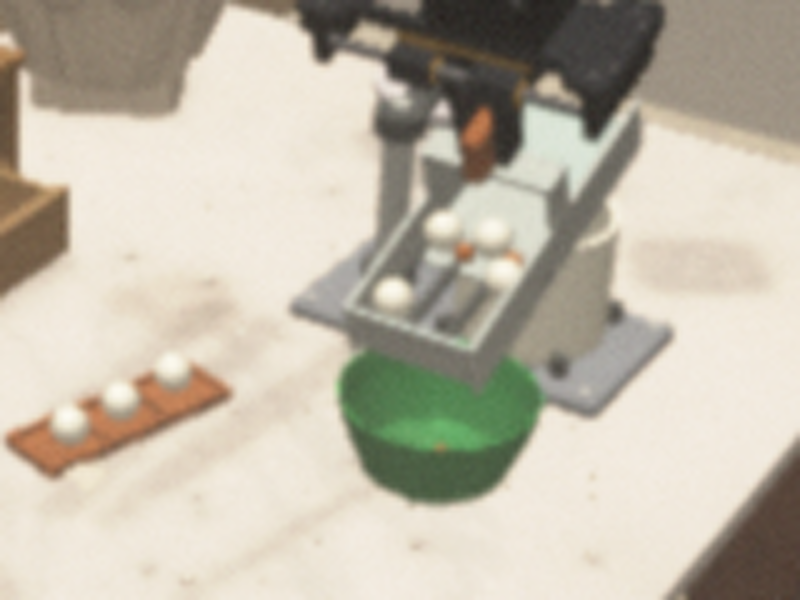

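View pics/t6.png

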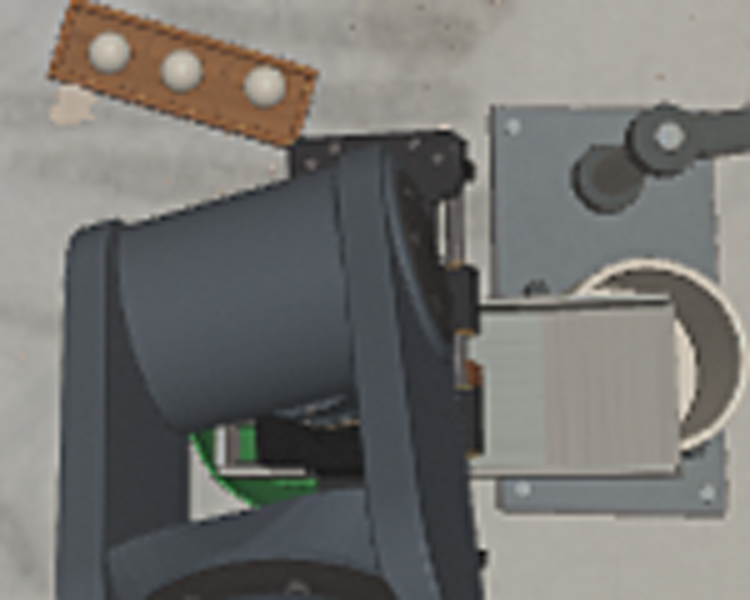

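Emit:
step_arm([
  [0,0,0,0,0,0,-1],
  [0,0,0,0,0,0,-1],
  [0,0,0,0,0,0,-1],
  [0,0,0,0,0,0,-1],
  [0,0,0,0,0,0,-1],
  [0,0,0,0,0,0,-1],
  [0,0,0,0,0,0,-1],
  [0,0,0,0,0,0,-1],
])

```text
clock: 20.35
eef_pos: [0.4439, -0.0139, 0.2041]
tcp_rot: [0.695, 0.697, -0.124, 0.122]
wrist_force: [-0.9, 0.4, -4.5]
grip_width: 0.0133
```

```bash
python3 -c "
from h import *
st()
f=fr('side');crop(f,310,150,410,260,'s7',6)
path([(sv([-.074,0,0],[.4445,.0265,.105+.02*k],-np.pi/2,-np.radians(20)*(1-1.15*k))) for k in np.arange(1,9)/8.],-1)
"
```

```text
t 20.35 p [ 0.4439 -0.0139  0.2041] q [ 0.6951  0.6974 -0.1244  0.1222] F [-0.8963  0.381  -4.4629] T [ 0.4138 -0.0608  0.055 ] w 0.0133
j [-0.0452  0.3577  1.8888 -0.4422  0.9304  0.2249]
[[-0.07,0.01,0.01,-0.0,0.07,0.0,-1],[-0.11,0.01,0.03,-0.0,0.13,0.0,-1],[-0.16,0.01,0.05,-0.0,0.19,0.0,-1],[-0.2,0.0,0.07,-0.0,0.26,0.0,-1],[-0.24,0.0,0.09,-0.0,0.32,0.0,-1],[-0.28,0.0,0.11,-0.0,0.39,0.0,-1],[-0.31,0.0,0.14,-0.0,0.45,0.0,-1],[-0.34,0.0,0.16,-0.0,0.51,0.0,-1]]
```

View pics/s7.png

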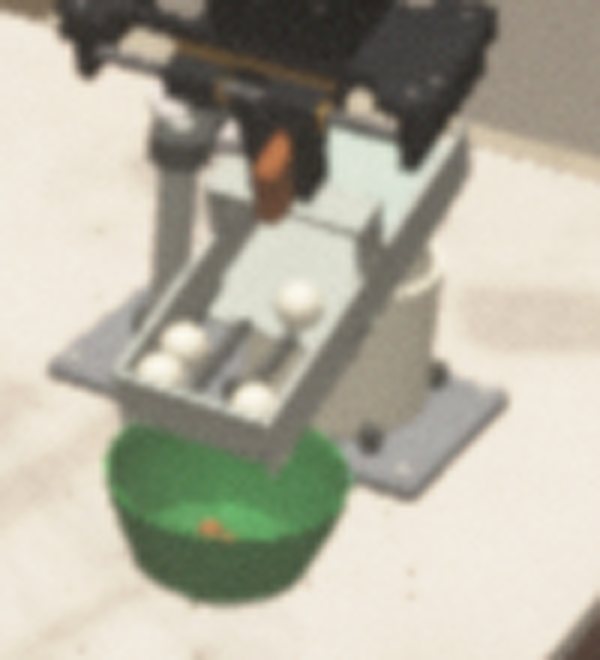

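Emit:
step_arm([
  [-0.07,0.01,0.01,0,0.07,0,-1],
  [-0.11,0.01,0.03,0,0.13,0,-1],
  [-0.16,0.01,0.05,0,0.19,0,-1],
  [-0.2,0,0.07,0,0.26,0,-1],
  [-0.24,0,0.09,0,0.32,0,-1],
  [-0.28,0,0.11,0,0.39,0,-1],
  [-0.31,0,0.14,0,0.45,0,-1],
  [-0.34,0,0.16,0,0.51,0,-1],
])

```text
clock: 21.4
eef_pos: [0.4438, -0.0518, 0.2007]
tcp_rot: [0.706, 0.708, 0.016, -0.019]
wrist_force: [-0.8, -0.8, -4.6]
grip_width: 0.0135
```

```bash
python3 -c "
from h import *
st()
f=fr('side');crop(f,310,150,410,260,'s8',6)
path([(sv([-.074,0,0],[.4445,.0265,.125-.02*k],-np.pi/2,np.radians(3-25*k))) for k in np.arange(1,9)/8.],-1)
"
```

```text
t 21.4 p [ 0.4438 -0.0518  0.2007] q [ 0.7056  0.7081  0.0163 -0.0193] F [-0.7879 -0.8392 -4.6213] T [-0.2266 -0.1141  0.0065] w 0.0135
j [-0.3989  0.3283  1.8806  0.0547  0.9569 -0.4345]
[[0.06,0.0,-0.01,-0.0,-0.07,0.0,-1],[0.1,0.0,-0.02,-0.0,-0.14,0.0,-1],[0.15,0.0,-0.03,-0.0,-0.21,0.0,-1],[0.2,0.0,-0.04,-0.0,-0.28,0.0,-1],[0.25,0.0,-0.04,-0.0,-0.34,0.0,-1],[0.3,0.0,-0.04,-0.0,-0.41,0.0,-1],[0.35,0.0,-0.04,-0.0,-0.48,0.0,-1],[0.41,0.0,-0.04,-0.0,-0.55,0.0,-1]]
```

View pics/s8.png

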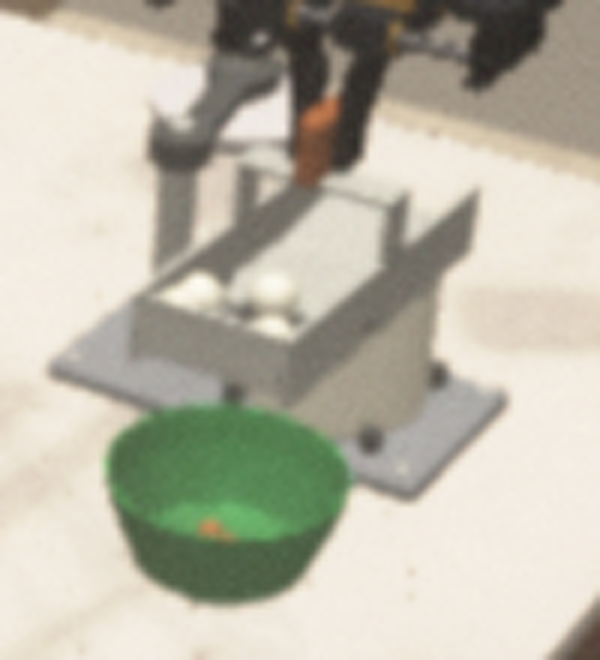

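Emit:
step_arm([
  [0,0,0,0,0,0,-1],
  [0,0,0,0,0,0,-1],
  [0.06,0,-0.01,0,-0.07,0,-1],
  [0.12,0,-0.02,0,-0.17,0,-1],
  [0.2,0,-0.04,0,-0.28,0,-1],
  [0.27,0,-0.04,0,-0.37,0,-1],
  [0.35,0,-0.04,0,-0.47,0,-1],
  [0.41,0,-0.04,0,-0.55,0,-1],
])

```text
clock: 22.45
eef_pos: [0.444, -0.0109, 0.2067]
tcp_rot: [0.693, 0.696, -0.135, 0.134]
wrist_force: [-0.7, -0.0, -5.0]
grip_width: 0.0138
```

Emit:
step_arm([
  [0,0,0,0,0,0,-1],
  [0,0,0,0,0,0,-1],
  [0,0,0,0,0,0,-1],
  [0,0,0,0,0,0,-1],
  [0,0,0,0,0,0,-1],
  [0,0,0,0,0,0,-1],
  [0,0,0,0,0,0,-1],
  [0,0,0,0,0,0,-1],
])

```text
clock: 23.45
eef_pos: [0.444, -0.0108, 0.2067]
tcp_rot: [0.693, 0.696, -0.135, 0.134]
wrist_force: [0.4, -0.0, -3.5]
grip_width: 0.0137
```

```bash
python3 -c "
from h import *
st()
f=fr('side');crop(f,310,150,410,260,'s9',6)
f=fr('wrist','w9')
"
```

```text
t 23.45 p [ 0.444  -0.0108  0.2067] q [ 0.6927  0.6956 -0.1354  0.1338] F [ 0.3827 -0.0193 -3.5063] T [ 0.4966 -0.0679 -0.0443] w 0.0137
j [-0.0174  0.3621  1.8844 -0.4783  0.9471  0.2714]
```

View pics/s9.png

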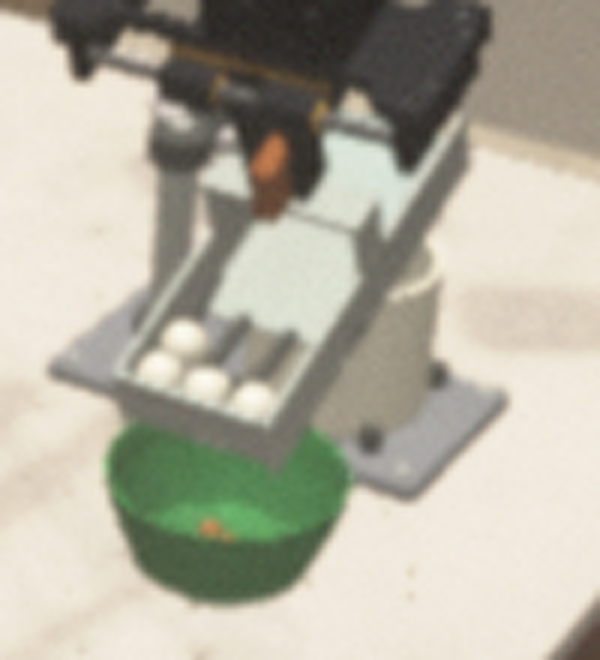

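View pics/w9.png

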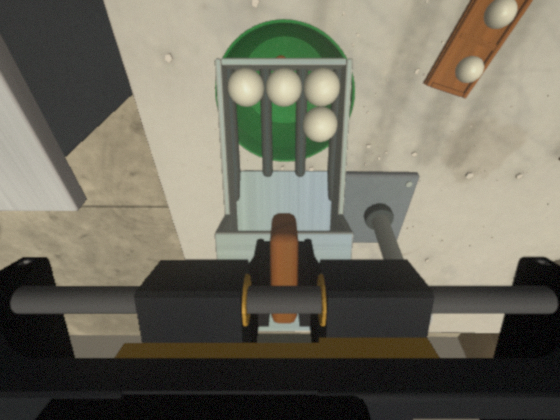

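```bash
cat >> h.py <<'E'
LIP=[.107,0,.0165]
E
python3 -c "
from h import *
st()
a,b=np.array([.444,0,0]),0
import itertools
P0,_,_=sv([-.074,0,0],[.4445,.0265,.105],-np.pi/2,-np.radians(22));P1,a1,t1=sv(LIP,[.466,-.1245,.155],-np.pi/2,-np.radians(9))
print(P0,P1)
path([(P0+(P1-P0)*k,a1,np.radians(-22+13*k)) for k in np.arange(1,9)/8.],-1)
"
```

```text
t 23.55 p [ 0.444  -0.0108  0.2067] q [ 0.6927  0.6956 -0.1354  0.1338] F [ 0.0407 -0.0426 -4.5781] T [ 0.4637 -0.1036  0.0222] w 0.0136
j [-0.0173  0.3621  1.8844 -0.4783  0.9471  0.2715]
[ 0.4445 -0.0124  0.2063] [ 0.466  -0.009   0.2004]
[[-0.01,0.03,0.01,-0.0,0.03,0.01,-1],[0.0,0.06,0.02,-0.0,0.07,0.01,-1],[0.01,0.09,0.03,-0.0,0.11,0.01,-1],[0.01,0.11,0.03,-0.0,0.14,0.01,-1],[0.02,0.14,0.04,-0.0,0.18,0.01,-1],[0.03,0.17,0.04,-0.0,0.22,0.01,-1],[0.03,0.19,0.05,-0.0,0.25,0.01,-1],[0.04,0.22,0.05,-0.0,0.29,0.01,-1]]
```

Emit:
step_arm([
  [0,0.03,0.01,0,0.03,0.01,-1],
  [0,0.06,0.02,0,0.07,0.01,-1],
  [0.01,0.09,0.03,0,0.11,0.01,-1],
  [0.01,0.11,0.03,0,0.14,0.01,-1],
  [0.02,0.14,0.04,0,0.18,0.01,-1],
  [0.03,0.17,0.04,0,0.22,0.01,-1],
  [0.03,0.19,0.05,0,0.25,0.01,-1],
  [0.04,0.22,0.05,0,0.29,0.01,-1],
])

```text
clock: 24.55
eef_pos: [0.4658, -0.009, 0.2004]
tcp_rot: [0.706, 0.704, -0.055, 0.054]
wrist_force: [-0.2, 0.3, -5.0]
grip_width: 0.0135
```

```bash
python3 -c "
from h import *
st()
f=fr('top');crop(f,270,190,420,310,'t10',5);f=fr('side');crop(f,310,130,430,260,'s10',5);fr('wrist','w10')
path([sv(LIP,[.466,-.1245,.155-.029*k],-np.pi/2,np.radians(-9+10*k)) for k in np.arange(1,9)/8.],-1)
"
```

```text
t 24.55 p [ 0.4658 -0.009   0.2004] q [ 0.7063  0.7037 -0.0551  0.0538] F [-0.2245  0.2618 -4.9561] T [ 0.1216 -0.0667  0.0002] w 0.0135
j [-0.1585  0.3566  1.844  -0.191   0.9274 -0.0412]
[[-0.0,-0.0,0.01,-0.0,0.03,-0.01,-1],[-0.01,-0.0,0.03,-0.0,0.05,-0.01,-1],[-0.02,-0.0,0.04,-0.0,0.08,-0.01,-1],[-0.03,-0.0,0.05,-0.0,0.11,-0.01,-1],[-0.04,-0.0,0.07,-0.0,0.14,-0.01,-1],[-0.05,-0.0,0.08,-0.0,0.16,-0.01,-1],[-0.06,-0.0,0.1,-0.0,0.19,-0.01,-1],[-0.08,-0.0,0.11,-0.0,0.22,-0.01,-1]]
```

View pics/t10.png

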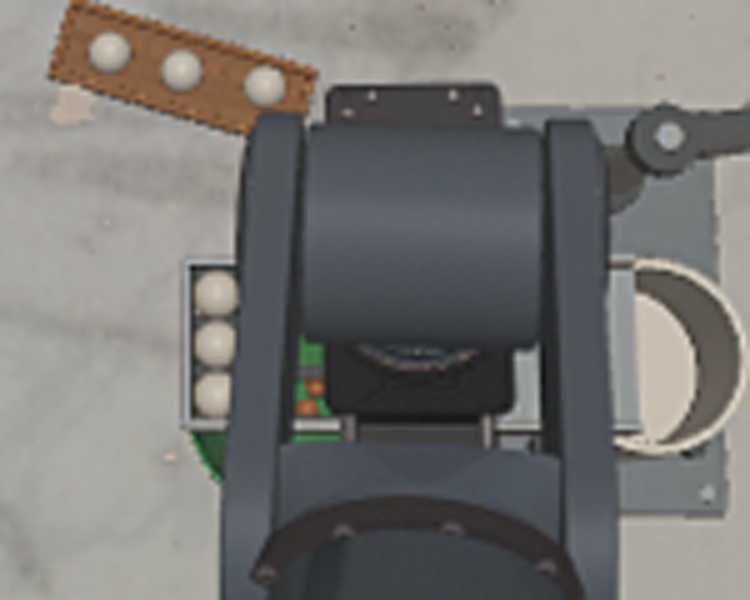

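View pics/w10.png

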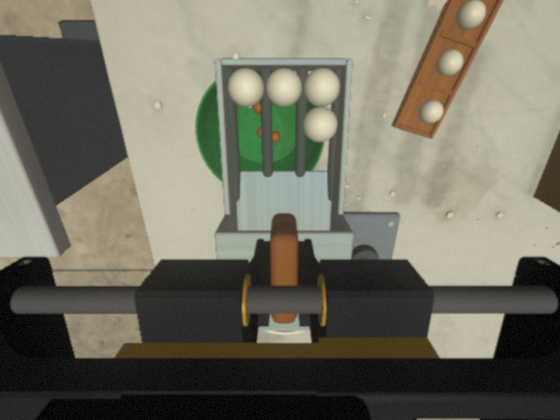

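View pics/s10.png

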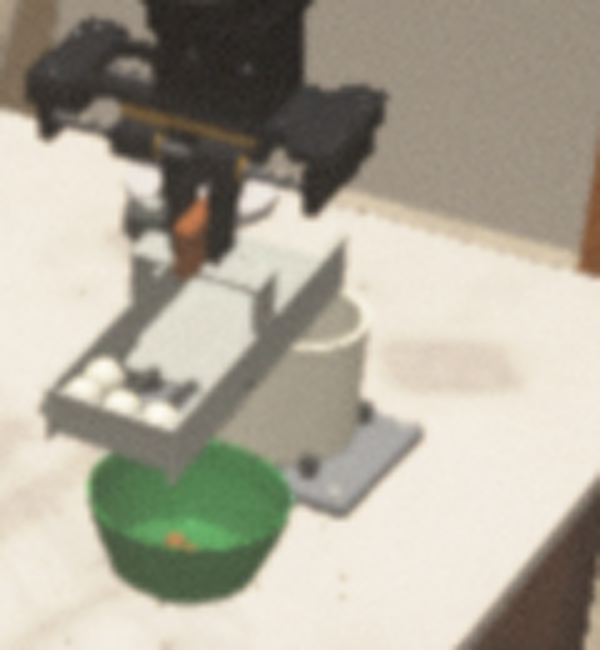

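Emit:
step_arm([
  [0,0,0.01,0,0.03,-0.01,-1],
  [-0.01,0,0.03,0,0.05,-0.01,-1],
  [-0.02,0,0.04,0,0.08,-0.01,-1],
  [-0.03,0,0.05,0,0.11,-0.01,-1],
  [-0.04,0,0.07,0,0.14,-0.01,-1],
  [-0.05,0,0.08,0,0.16,-0.01,-1],
  [-0.06,0,0.1,0,0.19,-0.01,-1],
  [-0.08,0,0.11,0,0.22,-0.01,-1],
])

```text
clock: 25.7
eef_pos: [0.466, -0.0191, 0.1908]
tcp_rot: [0.706, 0.708, 0.006, -0.007]
wrist_force: [-0.5, 0.2, -5.1]
grip_width: 0.0137
```

```bash
python3 -c "
from h import *
st()
f=fr('side');crop(f,310,130,430,260,'s11',5)
path([sv(LIP,[.466,-.1245,.126],-np.pi/2,np.radians(1+9*k)) for k in np.arange(1,9)/8.],-1)
"
```

```text
t 25.7 p [ 0.466  -0.0191  0.1908] q [ 0.7059  0.7083  0.006  -0.0071] F [-0.4597  0.1817 -5.0773] T [-0.1703 -0.1229  0.0455] w 0.0137
j [-0.2931  0.3652  1.8527  0.0216  0.9307 -0.3095]
[[-0.0,-0.0,-0.02,-0.0,0.02,0.0,-1],[-0.01,-0.0,-0.04,-0.0,0.05,0.0,-1],[-0.03,-0.0,-0.06,-0.0,0.07,0.0,-1],[-0.04,-0.0,-0.08,-0.0,0.1,0.0,-1],[-0.05,-0.0,-0.1,-0.0,0.12,0.0,-1],[-0.07,-0.0,-0.12,-0.0,0.15,0.0,-1],[-0.08,-0.0,-0.14,-0.0,0.17,0.0,-1],[-0.1,-0.0,-0.16,-0.0,0.2,0.0,-1]]
```

View pics/s11.png

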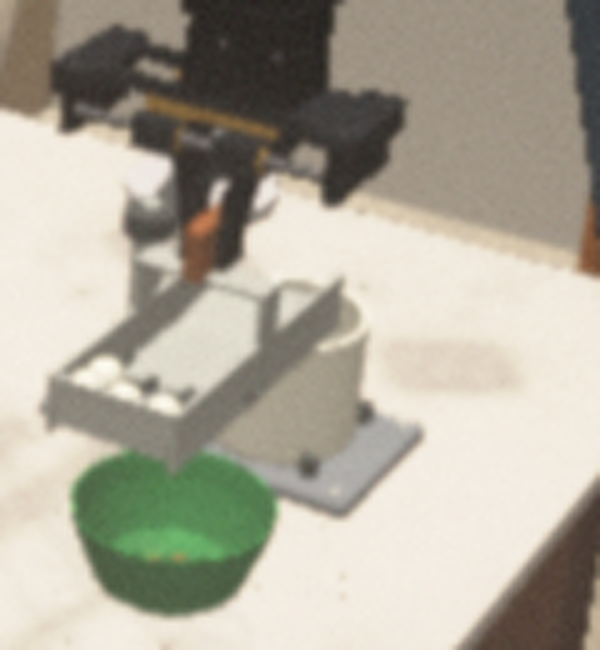

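Emit:
step_arm([
  [0,0,-0.02,0,0.02,0,-1],
  [-0.01,0,-0.04,0,0.05,0,-1],
  [-0.03,0,-0.06,0,0.07,0,-1],
  [-0.04,0,-0.08,0,0.1,0,-1],
  [-0.05,0,-0.1,0,0.12,0,-1],
  [-0.07,0,-0.12,0,0.15,0,-1],
  [-0.08,0,-0.14,0,0.17,0,-1],
  [-0.1,0,-0.16,0,0.2,0,-1],
])

```text
clock: 26.75
eef_pos: [0.4662, -0.0301, 0.2067]
tcp_rot: [0.703, 0.705, 0.062, -0.063]
wrist_force: [0.2, -0.1, -4.5]
grip_width: 0.0135
```

```bash
python3 -c "
from h import *
st()
f=fr('side');crop(f,310,130,430,260,'s12',5)
path([sv(LIP,[.466,-.1245,.126],-np.pi/2,np.radians(10+8*k)) for k in np.arange(1,9)/8.],-1)
"
```

```text
t 26.75 p [ 0.4662 -0.0301  0.2067] q [ 0.7032  0.7054  0.0619 -0.0631] F [ 0.2266 -0.1049 -4.457 ] T [-0.3172 -0.1226  0.0042] w 0.0135
j [-0.4141  0.3565  1.8238  0.1868  1.0425 -0.5182]
[[-0.0,-0.01,-0.01,-0.0,0.02,0.0,-1],[-0.01,-0.01,-0.03,-0.0,0.04,0.0,-1],[-0.03,-0.01,-0.05,-0.0,0.06,0.0,-1],[-0.04,-0.01,-0.07,-0.0,0.09,0.0,-1],[-0.05,-0.01,-0.09,-0.0,0.11,0.0,-1],[-0.06,-0.01,-0.1,-0.0,0.13,0.0,-1],[-0.08,-0.01,-0.12,-0.0,0.15,0.0,-1],[-0.09,-0.01,-0.14,-0.0,0.18,0.0,-1]]
```

View pics/s12.png

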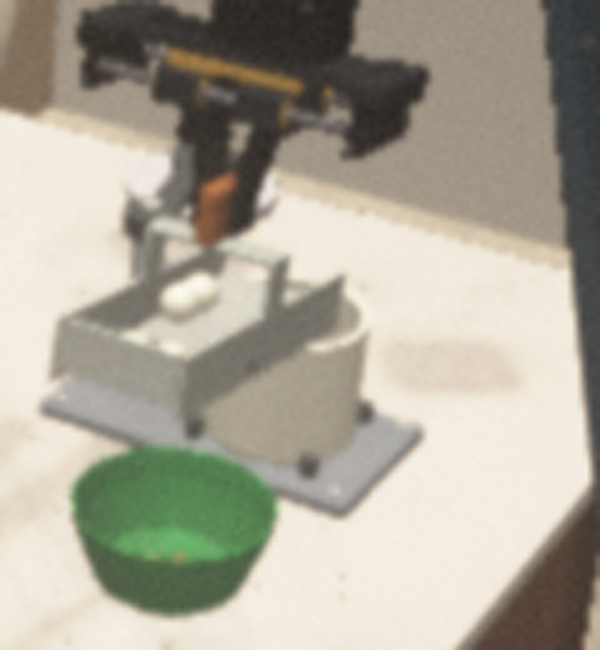

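Emit:
step_arm([
  [0,0,-0.01,0,0.02,0,-1],
  [-0.01,0,-0.03,0,0.04,0,-1],
  [-0.03,0,-0.05,0,0.06,0,-1],
  [-0.04,0,-0.07,0,0.09,0,-1],
  [-0.05,0,-0.09,0,0.11,0,-1],
  [-0.06,0,-0.1,0,0.13,0,-1],
  [-0.08,0,-0.12,0,0.15,0,-1],
  [-0.09,0,-0.14,0,0.18,0,-1],
])

```text
clock: 27.8
eef_pos: [0.4667, -0.0424, 0.2192]
tcp_rot: [0.697, 0.699, 0.112, -0.113]
wrist_force: [0.5, 0.7, -3.7]
grip_width: 0.0137
```

```bash
python3 -c "
from h import *
st()
f=fr('side');crop(f,310,130,430,260,'s13',5);fr('wrist','w13')
path([sv(LIP,[.466,-.1245,.126],-np.pi/2,np.radians(18+10*k)) for k in np.arange(1,9)/8.],-1)
"
```

```text
t 27.8 p [ 0.4667 -0.0424  0.2192] q [ 0.6972  0.6991  0.1121 -0.1127] F [ 0.4783  0.7106 -3.7418] T [-0.4716 -0.0684  0.0033] w 0.0137
j [-0.5176  0.3702  1.792   0.3014  1.1598 -0.6666]
[[-0.01,-0.01,-0.02,-0.0,0.02,0.0,-1],[-0.02,-0.01,-0.04,-0.0,0.05,0.0,-1],[-0.04,-0.01,-0.06,-0.0,0.08,0.0,-1],[-0.05,-0.01,-0.09,-0.0,0.11,0.0,-1],[-0.07,-0.01,-0.11,-0.0,0.13,0.0,-1],[-0.08,-0.01,-0.13,-0.0,0.16,0.0,-1],[-0.1,-0.01,-0.15,-0.0,0.19,0.0,-1],[-0.12,-0.01,-0.17,-0.0,0.22,0.0,-1]]
```

View pics/s13.png

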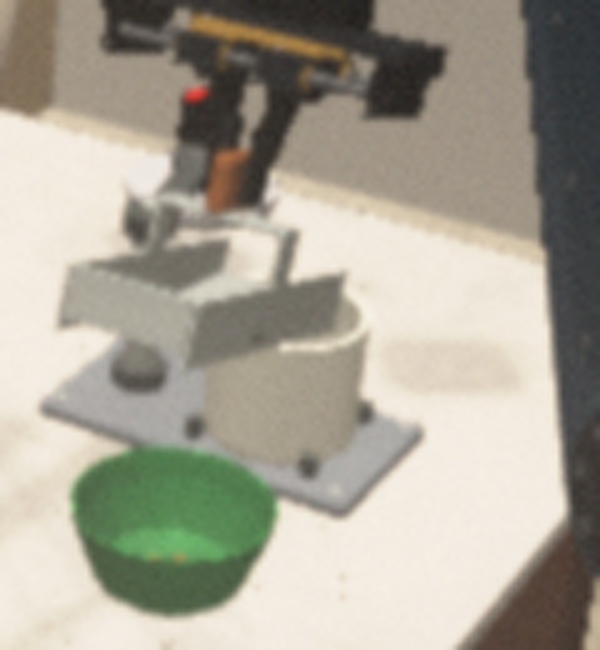

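View pics/w13.png

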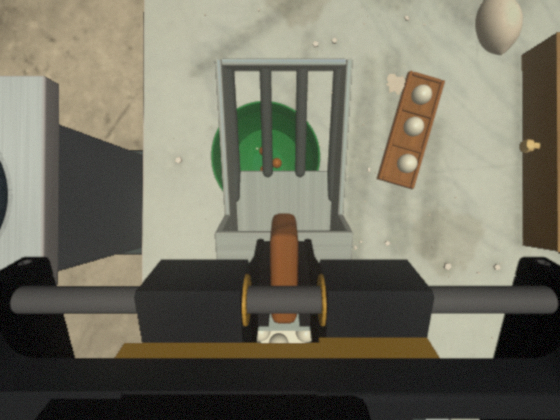

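Emit:
step_arm([
  [-0.01,0,-0.02,0,0.02,0,-1],
  [-0.02,-0.01,-0.04,0,0.05,0,-1],
  [-0.04,-0.01,-0.06,0,0.08,0,-1],
  [-0.05,-0.01,-0.09,0,0.11,0,-1],
  [-0.07,-0.01,-0.11,0,0.13,0,-1],
  [-0.08,-0.01,-0.13,0,0.16,0,-1],
  [-0.1,-0.01,-0.15,0,0.19,0,-1],
  [-0.12,-0.01,-0.17,0,0.22,0,-1],
])

```text
clock: 28.9
eef_pos: [0.4661, -0.06, 0.2315]
tcp_rot: [0.685, 0.686, 0.172, -0.172]
wrist_force: [-0.8, -0.8, -2.7]
grip_width: 0.0135
```

```bash
python3 -c "
from h import *
st()
f=fr('side');crop(f,310,130,430,260,'s14',5);f=fr('top');crop(f,330,190,480,310,'t14',5);fr('wrist','w14')
path([sv(LIP,[.466,-.1245,.126],-np.pi/2,np.radians(28+6*k)) for k in np.arange(1,9)/8.],-1)
"
```

```text
t 28.9 p [ 0.4661 -0.06    0.2315] q [ 0.6852  0.6863  0.1722 -0.1725] F [-0.7997 -0.7873 -2.6846] T [-0.7069 -0.0545 -0.039 ] w 0.0135
j [-0.6328  0.4106  1.7496  0.405   1.3109 -0.8055]
[[-0.0,-0.0,-0.01,-0.0,0.01,0.0,-1],[-0.01,-0.0,-0.03,-0.0,0.03,0.0,-1],[-0.02,-0.0,-0.04,-0.0,0.05,0.0,-1],[-0.03,-0.0,-0.06,-0.0,0.06,0.0,-1],[-0.04,-0.0,-0.07,-0.0,0.08,0.0,-1],[-0.04,-0.0,-0.08,-0.0,0.1,0.0,-1],[-0.05,-0.0,-0.1,-0.0,0.11,0.0,-1],[-0.06,-0.0,-0.11,-0.0,0.13,0.0,-1]]
```

View pics/s14.png

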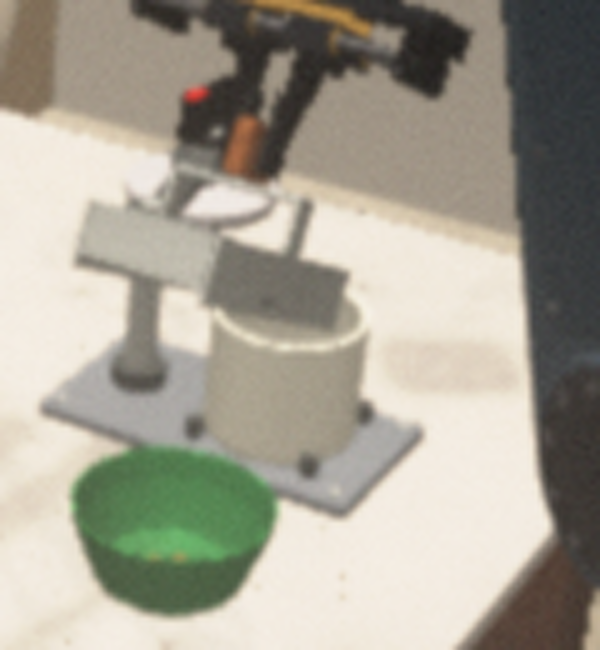

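View pics/t14.png

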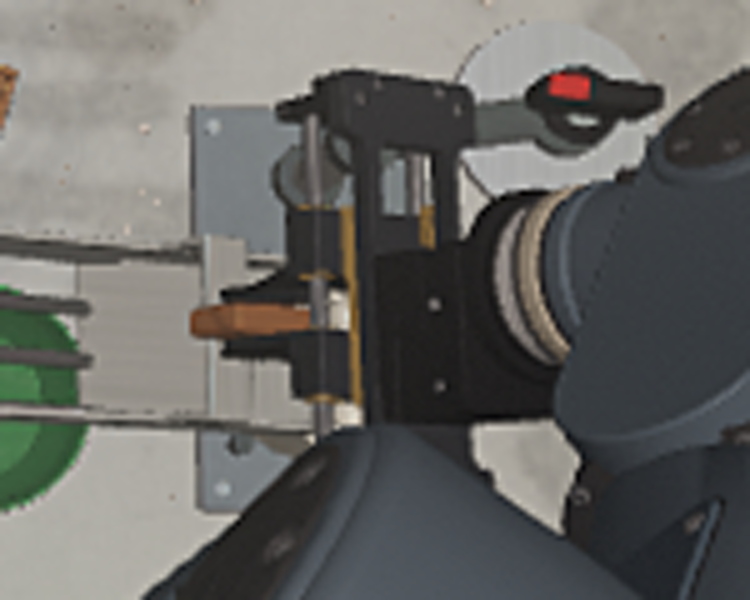

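View pics/w14.png

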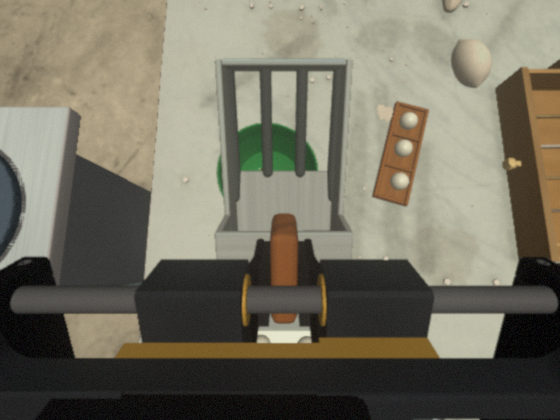

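Emit:
step_arm([
  [0,0,-0.01,0,0.01,0,-1],
  [-0.01,0,-0.03,0,0.03,0,-1],
  [-0.02,0,-0.04,0,0.05,0,-1],
  [-0.03,0,-0.06,0,0.06,0,-1],
  [-0.04,0,-0.07,0,0.08,0,-1],
  [-0.04,0,-0.08,0,0.1,0,-1],
  [-0.04,0,-0.08,0,0.1,0,-1],
  [-0.04,0,-0.08,0,0.1,0,-1],
])

```text
clock: 30.05
eef_pos: [0.4661, -0.0675, 0.2365]
tcp_rot: [0.678, 0.679, 0.199, -0.199]
wrist_force: [0.4, -0.7, -3.6]
grip_width: 0.0137
```

```bash
python3 -c "
from h import *
st()
fr('wrist','w15')
path([sv(LIP,[.466,-.1245+.03*k,.126+.05*k],-np.pi/2,np.radians(32-20*k)) for k in np.arange(1,9)/8.],-1)
"
```

```text
t 30.05 p [ 0.4661 -0.0675  0.2365] q [ 0.6784  0.6788  0.1986 -0.199 ] F [ 0.3789 -0.7252 -3.6093] T [-0.8052 -0.1044  0.052 ] w 0.0137
j [-0.6769  0.4356  1.7287  0.4422  1.3794 -0.8525]
[[0.09,-0.0,0.02,-0.0,-0.07,0.0,-1],[0.18,-0.0,0.04,-0.0,-0.13,0.0,-1],[0.27,-0.0,0.05,-0.0,-0.18,0.0,-1],[0.35,-0.0,0.07,-0.0,-0.24,0.0,-1],[0.43,-0.0,0.09,-0.0,-0.29,0.0,-1],[0.51,-0.0,0.11,-0.0,-0.35,0.0,-1],[0.59,-0.0,0.13,-0.0,-0.4,0.0,-1],[0.67,-0.0,0.15,-0.0,-0.46,0.0,-1]]
```

View pics/w15.png

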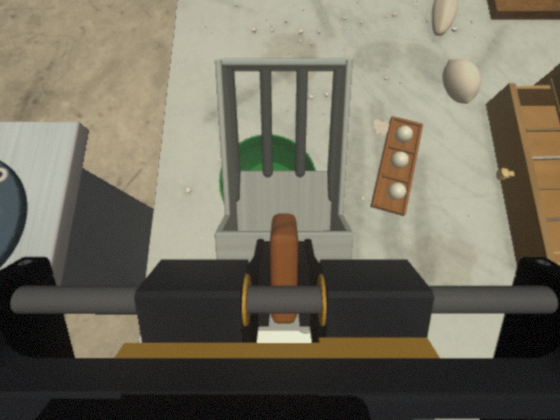

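Emit:
step_arm([
  [0.09,0,0.02,0,-0.07,0,-1],
  [0.18,0,0.04,0,-0.13,0,-1],
  [0.27,0,0.05,0,-0.18,0,-1],
  [0.35,0,0.07,0,-0.24,0,-1],
  [0.43,0,0.09,0,-0.29,0,-1],
  [0.51,0,0.11,0,-0.35,0,-1],
  [0.59,0,0.13,0,-0.4,0,-1],
  [0.67,0,0.15,0,-0.46,0,-1],
])

```text
clock: 31.1
eef_pos: [0.4653, -0.002, 0.2601]
tcp_rot: [0.703, 0.704, 0.073, -0.074]
wrist_force: [0.5, 0.1, -3.4]
grip_width: 0.0137
```

```bash
python3 -c "
from h import *
st()
f=fr('side');crop(f,310,130,430,260,'s16',5);f=fr('top');crop(f,330,190,480,310,'t16',5);
"
```

```text
t 31.1 p [ 0.4653 -0.002   0.2601] q [ 0.703   0.7035  0.073  -0.0741] F [ 0.4981  0.0567 -3.385 ] T [-0.388  -0.1181 -0.0045] w 0.0137
j [-0.3774  0.2775  1.7687  0.2087  1.1826 -0.4658]
```

View pics/s16.png

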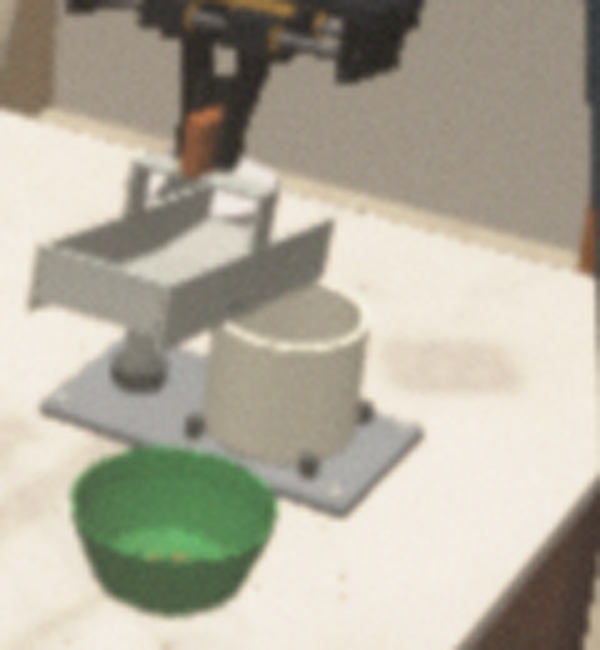

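View pics/t16.png

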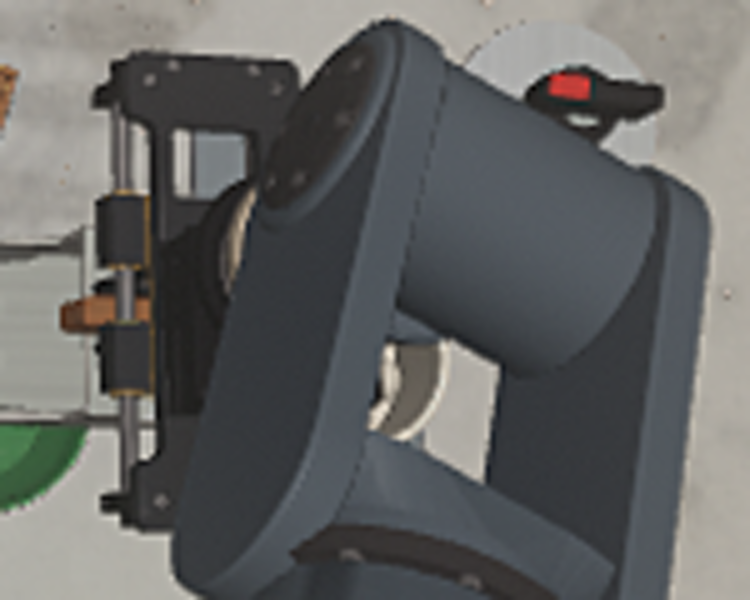

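```bash
python3 -c "
from h import *
lin([.475,.295,.22],1.1,0,g=-1)
"
```

```text
calls needed 2.8
[[0.143,0.006,0.051,0.007,-0.012,-0.071,-1],[0.286,0.011,0.103,0.015,-0.024,-0.141,-1],[0.429,0.017,0.154,0.022,-0.037,-0.212,-1],[0.571,0.022,0.206,0.03,-0.049,-0.283,-1],[0.714,0.028,0.257,0.037,-0.061,-0.354,-1],[0.857,0.033,0.309,0.044,-0.073,-0.424,-1],[1.0,0.039,0.36,0.052,-0.086,-0.495,-1],[1.0,0.039,0.36,0.052,-0.086,-0.495,-1]]
```

Emit:
step_arm([
  [0.14,0,0.02,0,-0.04,-0.07,-1],
  [0.28,0,0.04,0,-0.08,-0.14,-1],
  [0.42,0,0.08,0,-0.12,-0.2,-1],
  [0.56,0,0.12,0,-0.16,-0.28,-1],
  [0.7,0,0.15,0,-0.2,-0.36,-1],
  [0.85,0,0.18,0,-0.23,-0.44,-1],
  [0.95,0,0.2,0,-0.26,-0.48,-1],
  [1,0,0.2,0,-0.26,-0.5,-1],
])

```text
clock: 32.2
eef_pos: [0.464, 0.1017, 0.2614]
tcp_rot: [0.555, 0.832, 0.015, 0.012]
wrist_force: [0.9, 0.4, -2.8]
grip_width: 0.0137
```

```bash
python3 -c "
from h import *
st();lin([.475,.295,.22],1.1,0,g=-1);f=fr('top');crop(f,270,190,440,310,'t17',4)
"
```

```text
t 32.2 p [0.464  0.1017 0.2614] q [0.5546 0.8319 0.0151 0.0117] F [ 0.9314  0.4072 -2.8394] T [-0.0237 -0.1144 -0.0209] w 0.0137
j [-0.0289  0.2574  1.7737  0.015   1.0748 -0.4305]
calls needed 1.7
[[0.143,0.068,0.036,0.004,0.002,-0.074,-1],[0.286,0.136,0.072,0.007,0.003,-0.147,-1],[0.429,0.204,0.108,0.011,0.005,-0.221,-1],[0.571,0.272,0.145,0.015,0.007,-0.294,-1],[0.714,0.34,0.181,0.019,0.008,-0.368,-1],[0.857,0.408,0.217,0.022,0.01,-0.441,-1],[1.0,0.476,0.253,0.026,0.012,-0.515,-1],[1.0,0.476,0.253,0.026,0.012,-0.515,-1]]
```

View pics/t17.png

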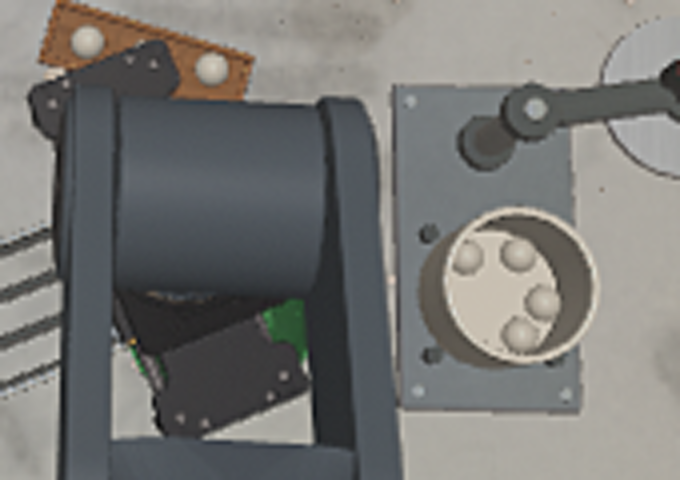

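All four white balls are visible in the jar (crop 455–560, 240–350). Now the sieve goes back.

Emit:
step_arm([
  [0.14,0.07,0.04,0,0,-0.07,-1],
  [0.29,0.14,0.07,0.01,0,-0.15,-1],
  [0.43,0.2,0.11,0.01,0,-0.22,-1],
  [0.57,0.27,0.14,0.02,0.01,-0.3,-1],
  [0.71,0.34,0.18,0.02,0.01,-0.37,-1],
  [0.86,0.41,0.22,0.02,0.01,-0.44,-1],
  [0.95,0.46,0.24,0.03,0.01,-0.5,-1],
  [1,0.48,0.25,0.03,0.01,-0.52,-1],
])

```text
clock: 33.25
eef_pos: [0.4712, 0.2137, 0.2381]
tcp_rot: [0.373, 0.928, 0.005, 0.005]
wrist_force: [0.2, 0.1, -3.1]
grip_width: 0.0139
```

```bash
python3 -c "
from h import *
st();lin([.475,.295,.13],1.1,0,g=-1,hold=1);fr('wrist','w18')
"
```

```text
t 33.25 p [0.4712 0.2137 0.2381] q [0.3734 0.9276 0.0051 0.0052] F [ 0.2147  0.0763 -3.1077] T [-0.0059 -0.1658 -0.0426] w 0.0139
j [ 0.2079  0.3572  1.6918  0.0031  1.0783 -0.5989]
calls needed 1.1
[[0.071,0.079,0.143,0.002,0.001,-0.049,-1],[0.143,0.157,0.286,0.004,0.003,-0.099,-1],[0.214,0.236,0.429,0.006,0.004,-0.148,-1],[0.285,0.315,0.571,0.008,0.005,-0.197,-1],[0.357,0.393,0.714,0.01,0.006,-0.247,-1],[0.428,0.472,0.857,0.012,0.008,-0.296,-1],[0.5,0.551,1.0,0.014,0.009,-0.345,-1],[0.5,0.551,1.0,0.014,0.009,-0.345,-1]]
```

View pics/w18.png

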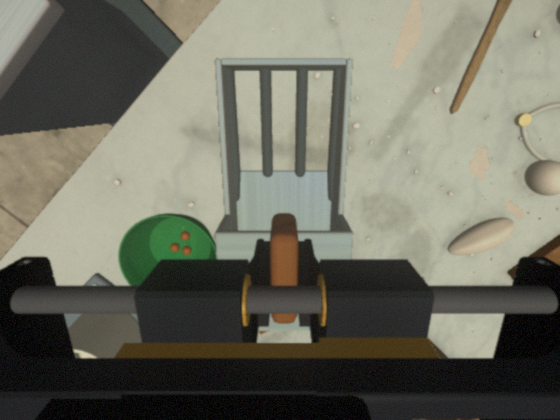

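Emit:
step_arm([
  [0.08,0.08,0.14,0,0,-0.05,-1],
  [0.16,0.17,0.28,0,0,-0.1,-1],
  [0.24,0.26,0.43,0.01,0,-0.15,-1],
  [0.32,0.35,0.57,0.01,0.01,-0.2,-1],
  [0.4,0.44,0.72,0.01,0.01,-0.26,-1],
  [0.48,0.53,0.86,0.01,0.01,-0.31,-1],
  [0.54,0.6,0.97,0.01,0.01,-0.36,-1],
  [0.54,0.6,1,0.01,0.01,-0.37,-1],
])

```text
clock: 34.3
eef_pos: [0.4746, 0.2958, 0.1376]
tcp_rot: [0.234, 0.972, 0.002, 0.0]
wrist_force: [0.8, -0.1, -3.7]
grip_width: 0.0134
```

```bash
python3 -c "
from h import *
st();p=env.read_state()['eef_pos'];lin([p[0],p[1],.0805],1.1,0,g=-1)
"
```

```text
t 34.3 p [0.4746 0.2958 0.1376] q [0.2343 0.9722 0.002  0.0001] F [ 0.8158 -0.0573 -3.702 ] T [ 0.0539 -0.2089  0.0054] w 0.0134
j [ 0.3558  0.5535  1.6814  0.0042  0.9042 -0.7446]
calls needed 1.0
[[-0.0,-0.0,0.095,0.001,-0.0,-0.0,-1],[-0.0,-0.001,0.19,0.002,-0.0,-0.001,-1],[-0.0,-0.001,0.286,0.003,-0.0,-0.001,-1],[-0.0,-0.002,0.381,0.003,-0.001,-0.002,-1],[-0.0,-0.002,0.476,0.004,-0.001,-0.002,-1],[-0.0,-0.002,0.571,0.005,-0.001,-0.003,-1],[-0.0,-0.002,0.571,0.005,-0.001,-0.003,-1],[-0.0,-0.002,0.571,0.005,-0.001,-0.003,-1]]
```

Emit:
step_arm([
  [0,0,0.12,0,0,0,-1],
  [0,0,0.25,0,0,0,-1],
  [0,0,0.38,0,0,0,-1],
  [0,0,0.48,0,0,0,-1],
  [0,0,0.53,0,0,0,-1],
  [0,0,0.56,0,0,0,-1],
  [0,0,0.57,0,0,0,-1],
  [0,0,0.57,0,0,0,-1],
])

```text
clock: 35.3
eef_pos: [0.4749, 0.2961, 0.0809]
tcp_rot: [0.234, 0.972, 0.002, 0.0]
wrist_force: [0.6, 0.0, -4.1]
grip_width: 0.0138
```

Emit:
step_arm([
  [0,0,0.01,0,0,0,-1],
  [0,0,0.01,0,0,0,-0.6],
  [0,0,0.01,0,0,0,-0.3],
  [0,0,0.01,0,0,0,0],
  [0,0,0.01,0,0,0,0],
  [0,0,-0.2,0,0,0,0],
  [0,0,-0.5,0,0,0,0],
  [0,0,-0.8,0,0,0,0],
])

```text
clock: 36.3
eef_pos: [0.4745, 0.2957, 0.1615]
tcp_rot: [0.234, 0.972, 0.002, 0.0]
wrist_force: [-0.3, 0.1, 0.2]
grip_width: 0.0437
```

```bash
python3 -c "
from h import *
st();f=fr('side');crop(f,200,180,440,330,'s19',3);
f=fr('top');crop(f,190,180,440,310,'t19',3)
f=fr('wrist','w19')
"
```

```text
t 36.3 p [0.4745 0.2957 0.1615] q [0.2343 0.9722 0.002  0.0001] F [-0.3395  0.0775  0.2114] T [ 0.1    -0.1511  0.0139] w 0.0437
j [ 0.3556  0.5185  1.6623  0.004   0.9584 -0.7445]
```

View pics/s19.png

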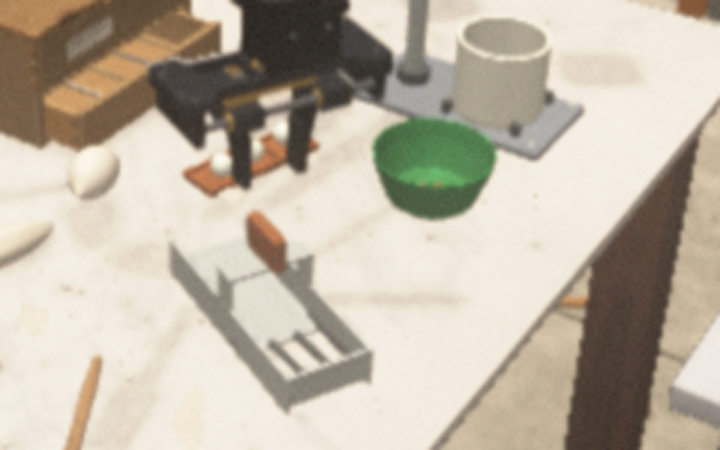

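View pics/t19.png

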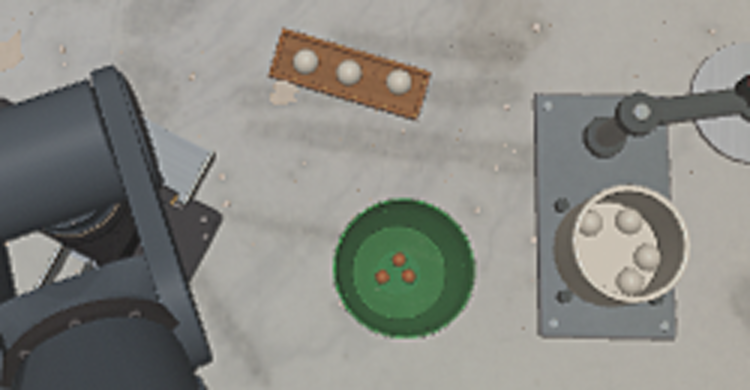

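```bash
python3 -c "
from h import *
T=fr('top');
for p in((291.7,200.3),(306,204),(323,207)): print(onz(T,*p,.017))
print('tray corners',[onz(T,190+u/3,180+v/3,.01) for u,v in((285,28),(432,72),(418,119),(270,75))])
lin([.60,.18,.22],.3,0,g=0.2)
"
```

```text
[0.64190966 0.12674472 0.017     ]
[0.6317507  0.08662476 0.017     ]
[0.62372004 0.03907358 0.017     ]
tray corners [array([0.67520465, 0.14566113, 0.01      ]), array([0.63424096, 0.00728122, 0.01      ]), array([0.58918907, 0.02096773, 0.01      ]), array([0.62954269, 0.15939942, 0.01      ])]
calls needed 1.6
[[-0.143,-0.04,-0.051,0.001,-0.0,0.088,0.2],[-0.286,-0.08,-0.103,0.001,-0.0,0.177,0.2],[-0.429,-0.12,-0.154,0.002,-0.001,0.265,0.2],[-0.571,-0.159,-0.205,0.002,-0.001,0.354,0.2],[-0.714,-0.199,-0.257,0.003,-0.001,0.442,0.2],[-0.857,-0.239,-0.308,0.003,-0.001,0.53,0.2],[-1.0,-0.279,-0.359,0.004,-0.001,0.619,0.2],[-1.0,-0.279,-0.359,0.004,-0.001,0.619,0.2]]
```

Emit:
step_arm([
  [-0.25,-0.07,-0.08,0,0,0.2,0.2],
  [-0.5,-0.14,-0.16,0,0,0.4,0.2],
  [-0.75,-0.2,-0.24,0,0,0.6,0.2],
  [-1,-0.25,-0.3,0,0,0.8,0.2],
  [-1,-0.25,-0.3,0,0,0.9,0.2],
  [-1,-0.25,-0.3,0,0,0.9,0.2],
  [-1,-0.25,-0.3,0,0,0.9,0.2],
  [-1,-0.25,-0.3,0,0,0.9,0.2],
])

```text
clock: 37.5
eef_pos: [0.5518, 0.2281, 0.1905]
tcp_rot: [0.556, 0.831, 0.002, -0.001]
wrist_force: [0.4, 0.2, -0.1]
grip_width: 0.052
```

```bash
python3 -c "
from h import *
st();lin([.642,.128,.11],-.288,0,g=0.2)
"
```

```text
t 37.5 p [0.5518 0.2281 0.1905] q [ 0.5558  0.8313  0.0022 -0.0005] F [ 0.3775  0.1592 -0.1232] T [-0.0147 -0.1827 -0.0567] w 0.052
j [ 0.2031  0.5264  1.5399  0.0043  1.073  -0.1912]
calls needed 1.3
[[-0.143,0.05,0.09,0.0,-0.001,0.097,0.2],[-0.286,0.101,0.18,0.001,-0.001,0.194,0.2],[-0.429,0.151,0.27,0.001,-0.002,0.292,0.2],[-0.571,0.201,0.36,0.001,-0.002,0.389,0.2],[-0.714,0.252,0.45,0.001,-0.003,0.486,0.2],[-0.857,0.302,0.54,0.002,-0.004,0.583,0.2],[-1.0,0.352,0.631,0.002,-0.004,0.68,0.2],[-1.0,0.352,0.631,0.002,-0.004,0.68,0.2]]
```

Emit:
step_arm([
  [-0.25,0.1,0.1,0,0,0.2,0.2],
  [-0.5,0.2,0.2,0,0,0.4,0.2],
  [-0.75,0.3,0.4,0,0,0.6,0.2],
  [-1,0.35,0.6,0,0,0.68,0.2],
  [-1,0.35,0.6,0,0,0.68,0.2],
  [-1,0.35,0.6,0,0,0.68,0.2],
  [-1,0.35,0.6,0,0,0.68,0.2],
  [-1,0.35,0.6,0,0,0.68,0.2],
])

```text
clock: 38.5
eef_pos: [0.6224, 0.1501, 0.1311]
tcp_rot: [0.755, 0.656, 0.002, -0.001]
wrist_force: [0.8, -0.2, 0.7]
grip_width: 0.0524
```

```bash
python3 -c "
from h import *
st();lin([.642,.128,.05],-.288,0,g=0.2)
"
```

```text
t 38.5 p [0.6224 0.1501 0.1311] q [ 0.755   0.6558  0.0024 -0.0008] F [ 0.7774 -0.1742  0.7327] T [-0.0505 -0.076   0.0421] w 0.0524
j [0.0604 0.6539 1.4753 0.005  1.0095 0.1982]
calls needed 1.0
[[-0.033,0.037,0.135,0.0,-0.001,0.031,0.2],[-0.065,0.075,0.27,0.001,-0.002,0.063,0.2],[-0.098,0.112,0.405,0.001,-0.003,0.094,0.2],[-0.13,0.149,0.541,0.001,-0.004,0.125,0.2],[-0.163,0.186,0.676,0.002,-0.005,0.157,0.2],[-0.195,0.224,0.811,0.002,-0.006,0.188,0.2],[-0.195,0.224,0.811,0.002,-0.006,0.188,0.2],[-0.195,0.224,0.811,0.002,-0.006,0.188,0.2]]
```

Emit:
step_arm([
  [-0.05,0.05,0.2,0,0,0.05,0.2],
  [-0.1,0.11,0.4,0,0,0.1,0.2],
  [-0.15,0.17,0.6,0,0,0.15,0.2],
  [-0.2,0.22,0.8,0,-0.01,0.19,0.2],
  [-0.2,0.22,0.8,0,-0.01,0.19,0.2],
  [-0.2,0.22,0.8,0,-0.01,0.19,0.2],
  [-0.2,0.22,0.8,0,-0.01,0.19,0.2],
  [-0.2,0.22,0.8,0,-0.01,0.19,0.2],
])

```text
clock: 39.5
eef_pos: [0.642, 0.1279, 0.052]
tcp_rot: [0.802, 0.598, 0.0, 0.002]
wrist_force: [0.9, 0.5, 1.0]
grip_width: 0.0526
```

```bash
python3 -c "
from h import *
st();lin([.642,.128,.0125],-.288,0,g=0.2);f=fr('side');crop(f,240,190,330,260,'s20',7)
f=fr('top');crop(f,265,170,365,240,'t20',6)
"
```

```text
t 39.5 p [0.642  0.1279 0.052 ] q [0.8016 0.5978 0.     0.002 ] F [0.865  0.4819 1.041 ] T [-0.0787 -0.088   0.0526] w 0.0526
j [ 0.0278  0.7778  1.4757 -0.0042  0.8857  0.3197]
calls needed 1.0
[[0.0,-0.0,0.066,0.001,0.001,-0.0,0.2],[0.001,-0.0,0.132,0.001,0.001,-0.001,0.2],[0.001,-0.001,0.198,0.002,0.002,-0.001,0.2],[0.002,-0.001,0.263,0.003,0.002,-0.001,0.2],[0.002,-0.001,0.329,0.003,0.003,-0.001,0.2],[0.002,-0.001,0.395,0.004,0.003,-0.002,0.2],[0.002,-0.001,0.395,0.004,0.003,-0.002,0.2],[0.002,-0.001,0.395,0.004,0.003,-0.002,0.2]]
```

View pics/s20.png

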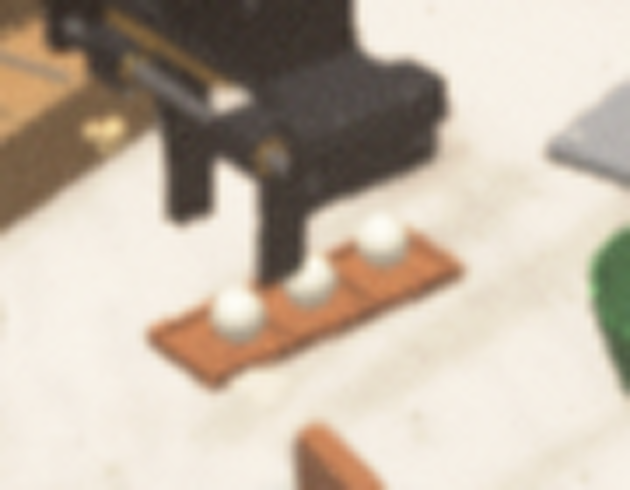

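View pics/t20.png

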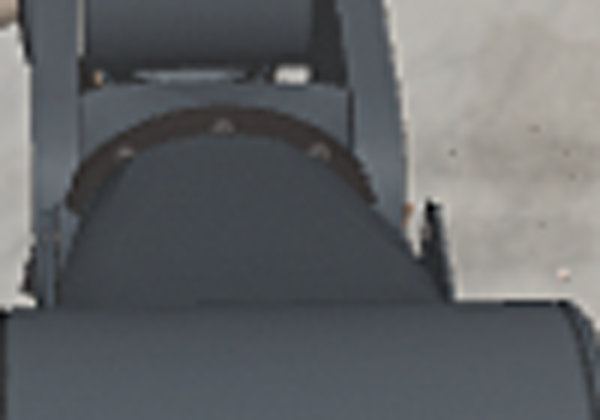

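```bash
python3 -c "
from h import *
T=fr('top');S=fr('side')
T0=cv2.imread('pics/top0.png')
cv2.imwrite('pics/dr.png',cv2.resize(T0[40:170,255:385],None,fx=5,fy=5,interpolation=cv2.INTER_CUBIC))
S0=cv2.imread('pics/side0.png')
cv2.imwrite('pics/drs.png',cv2.resize(S0[140:250,160:310],None,fx=5,fy=5,interpolation=cv2.INTER_CUBIC))
"
```

```text
(no output)
```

View pics/dr.png

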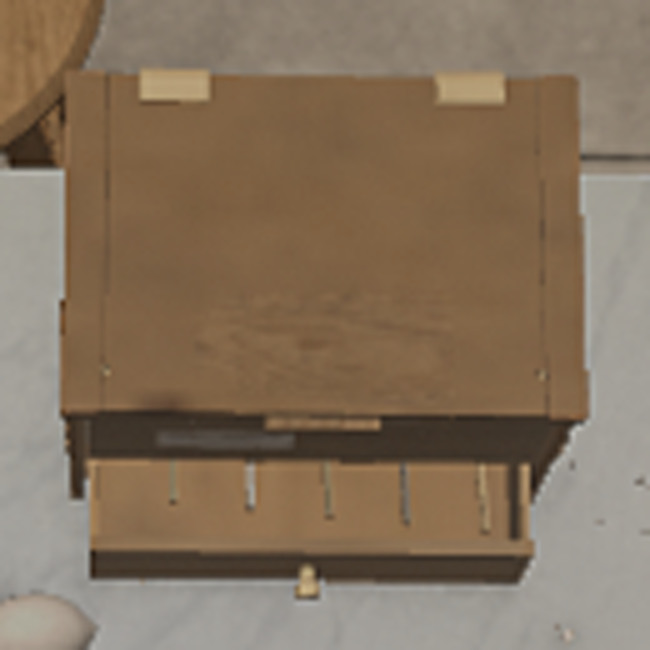

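View pics/drs.png

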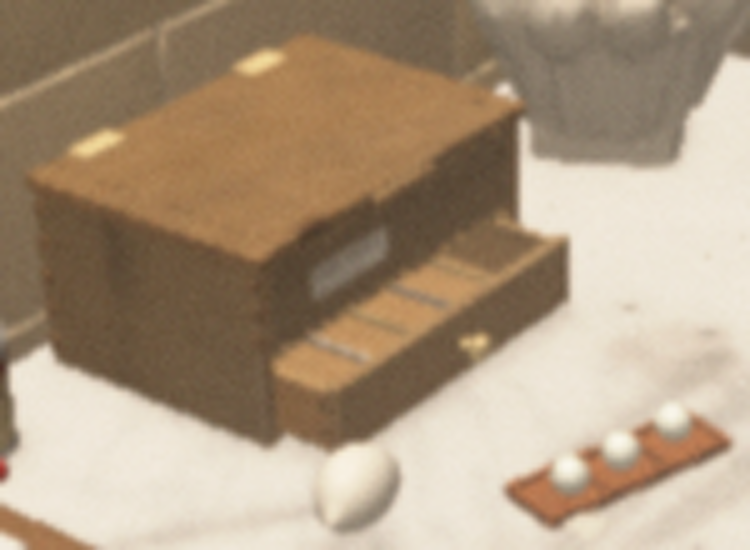

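```bash
python3 -c "
from h import *
T=fr('top')
print(onz(T,273,155.5,.0),onz(T,361,156,0.))
for z in(.03,.05,.06,.08): print(z,onz(T,273,150.6,z),onz(T,316,159,z))
"
```

```text
[0.7786384  0.18109376 0.        ] [ 0.78011245 -0.07436822  0.        ]
0.03 [0.78321886 0.18101261 0.03      ] [0.75968676 0.05895021 0.03      ]
0.05 [0.776316   0.18082989 0.05      ] [0.75316118 0.06072449 0.05      ]
0.06 [0.77286457 0.18073853 0.06      ] [0.74989839 0.06161162 0.06      ]
0.08 [0.76596171 0.18055581 0.08      ] [0.74337281 0.0633859  0.08      ]
```

Emit:
step_arm([
  [0,0,0.1,0,0,0,0.2],
  [0,0,0.2,0,0,0,0.2],
  [0,0,0.3,0,0,0,0.2],
  [0,0,0.39,0,0,0,0.2],
  [0,0,0.39,0,0,0,0.2],
  [0,0,0.39,0,0,0,-0.6],
  [0,0,0.39,0,0,0,-0.6],
  [0,0,0.39,0,0,0,-0.6],
], newtons=12)

```text
clock: 40.75
eef_pos: [0.6419, 0.1276, 0.0128]
tcp_rot: [0.802, 0.598, -0.0, 0.002]
wrist_force: [0.1, -0.2, 0.5]
grip_width: 0.0297
```

Emit:
step_arm([
  [0,0,0,0,0,0,-0.6],
  [0,0,0,0,0,0,-0.6],
  [0,0,0,0,0,0,-0.6],
  [0,0,-0.1,0,0,0,-0.6],
  [0,0,-0.3,0,0,0,-0.6],
  [0,0,-0.5,0,0,0,-0.6],
  [0,0,-0.8,0,0,0,-0.6],
  [0,0,-1,0,0,0,-0.6],
])

```text
clock: 41.75
eef_pos: [0.6428, 0.128, 0.1162]
tcp_rot: [0.802, 0.598, 0.001, 0.003]
wrist_force: [0.3, 0.2, -0.9]
grip_width: 0.023
```

```bash
python3 -c "
from h import *
st();lin([.467,-.1445,.15],-.288,0,g=-.6);f=fr('side');crop(f,240,170,330,260,'s21',6)
"
```

```text
t 41.75 p [0.6428 0.128  0.1162] q [0.8017 0.5977 0.0014 0.003 ] F [ 0.2748  0.1634 -0.912 ] T [-0.004  -0.0639 -0.014 ] w 0.023
j [ 0.0279  0.6904  1.4449 -0.0039  1.0006  0.3195]
calls needed 3.1
[[-0.143,-0.041,-0.016,0.0,0.0,-0.0,-0.6],[-0.286,-0.083,-0.031,0.001,0.0,-0.0,-0.6],[-0.429,-0.124,-0.047,0.001,0.0,-0.0,-0.6],[-0.571,-0.166,-0.062,0.002,0.0,-0.0,-0.6],[-0.714,-0.207,-0.078,0.002,0.0,-0.0,-0.6],[-0.857,-0.249,-0.094,0.002,0.0,-0.001,-0.6],[-1.0,-0.29,-0.109,0.003,0.001,-0.001,-0.6],[-1.0,-0.29,-0.109,0.003,0.001,-0.001,-0.6]]
```

View pics/s21.png

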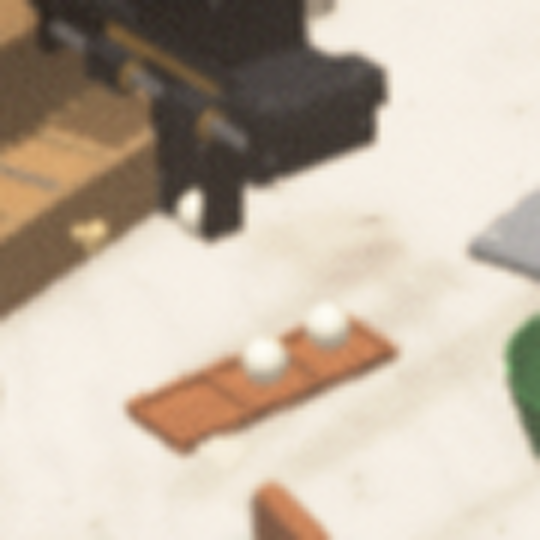

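Emit:
step_arm([
  [-0.25,-0.07,-0.1,0,0,0,-0.6],
  [-0.5,-0.14,-0.2,0,0,0,-0.6],
  [-0.75,-0.21,-0.3,0,0,0,-0.6],
  [-1,-0.28,-0.35,0,0,0,-0.6],
  [-1,-0.28,-0.35,0,0,0,-0.6],
  [-1,-0.28,-0.35,0,0,0,-0.6],
  [-1,-0.28,-0.35,0,0,0,-0.6],
  [-1,-0.28,-0.35,0,0,0,-0.6],
])

```text
clock: 42.8
eef_pos: [0.5888, 0.0411, 0.1532]
tcp_rot: [0.801, 0.598, 0.003, 0.004]
wrist_force: [-0.1, -0.6, -0.4]
grip_width: 0.0229
```

Emit:
step_arm([
  [-0.25,-0.07,0,0,0,0,-0.6],
  [-0.5,-0.14,0,0,0,0,-0.6],
  [-0.75,-0.21,0,0,0,0,-0.6],
  [-1,-0.28,0,0,0,0,-0.6],
  [-1,-0.28,0,0,0,0,-0.6],
  [-1,-0.28,0,0,0,0,-0.6],
  [-1,-0.28,0,0,0,0,-0.6],
  [-1,-0.28,0,0,0,0,-0.6],
])

```text
clock: 43.8
eef_pos: [0.5339, -0.0462, 0.1529]
tcp_rot: [0.801, 0.599, 0.003, 0.004]
wrist_force: [0.6, -0.5, -0.5]
grip_width: 0.0227
```

```bash
python3 -c "
from h import *
st();lin([.467,-.1445,.15],-.288,0,g=-.6);
"
```

```text
t 43.8 p [ 0.5339 -0.0462  0.1529] q [0.801  0.5986 0.0033 0.0042] F [ 0.6025 -0.451  -0.4649] T [-0.0181 -0.153  -0.0255] w 0.0227
j [-0.2952  0.5021  1.7331  0.0004  0.8957 -0.0081]
calls needed 1.1
[[-0.143,-0.046,0.003,0.002,-0.0,0.0,-0.6],[-0.286,-0.092,0.006,0.003,-0.0,0.0,-0.6],[-0.429,-0.138,0.009,0.005,-0.0,0.0,-0.6],[-0.571,-0.184,0.012,0.007,-0.0,0.0,-0.6],[-0.714,-0.229,0.015,0.009,-0.0,0.001,-0.6],[-0.857,-0.275,0.018,0.01,-0.0,0.001,-0.6],[-1.0,-0.321,0.022,0.012,-0.0,0.001,-0.6],[-1.0,-0.321,0.022,0.012,-0.0,0.001,-0.6]]
```

Emit:
step_arm([
  [-0.25,-0.08,0,0,0,0,-0.6],
  [-0.5,-0.16,0,0,0,0,-0.6],
  [-0.75,-0.24,0,0,0,0,-0.6],
  [-1,-0.32,0,0.01,0,0,-0.6],
  [-1,-0.35,0,0.01,0,0,-0.6],
  [-1,-0.35,0.2,0.01,0,0,-0.6],
  [-1,-0.35,0.4,0.01,0,0,-0.6],
  [-1,-0.35,0.55,0.01,0,0,-0.6],
])

```text
clock: 44.8
eef_pos: [0.4729, -0.1313, 0.0968]
tcp_rot: [0.801, 0.599, 0.001, 0.001]
wrist_force: [0.6, -0.7, -0.8]
grip_width: 0.0226
```

Emit:
step_arm([
  [-0.08,0,0.04,0,0,0,-0.6],
  [-0.08,0,0.04,0,0,0,-0.6],
  [-0.08,0,0.04,0,0,0,-0.2],
  [-0.08,0,0.04,0,0,0,-0.2],
  [-0.08,0,0.04,0,0,0,-0.2],
  [-0.08,0,0.04,0,0,0,-0.2],
  [-0.08,0,-0.3,0,0,0,-0.2],
  [-0.08,0,-0.65,0,0,0,-0.2],
])

```text
clock: 45.8
eef_pos: [0.47, -0.1387, 0.1622]
tcp_rot: [0.801, 0.599, 0.001, 0.0]
wrist_force: [0.6, -0.1, -1.0]
grip_width: 0.0348
```

```bash
python3 -c "
from h import *
st();lin([.633,.089,.12],-.288,0,g=.2);f=fr('side');crop(f,310,150,430,260,'s22',5)
"
```

```text
t 45.8 p [ 0.47   -0.1387  0.1622] q [0.8009 0.5988 0.0008 0.0001] F [ 0.6453 -0.1498 -0.9825] T [-0.0648 -0.1008 -0.0006] w 0.0348
j [-0.5163  0.4388  1.8287  0.0017  0.8732 -0.2307]
calls needed 2.6
[[0.143,0.05,0.023,0.0,-0.0,0.0,0.2],[0.286,0.099,0.046,0.0,-0.0,0.0,0.2],[0.429,0.149,0.069,0.0,-0.0,0.0,0.2],[0.571,0.198,0.092,0.0,-0.0,0.0,0.2],[0.714,0.248,0.115,0.0,-0.0,0.0,0.2],[0.857,0.298,0.138,0.0,-0.0,0.001,0.2],[1.0,0.347,0.161,0.001,-0.001,0.001,0.2],[1.0,0.347,0.161,0.001,-0.001,0.001,0.2]]
```

View pics/s22.png

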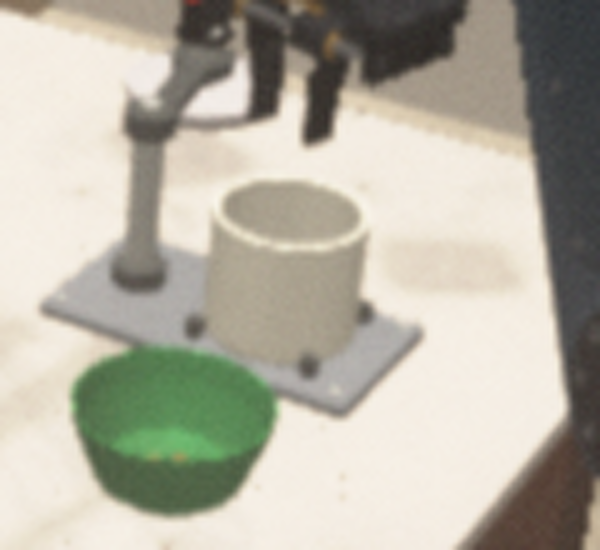

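Emit:
step_arm([
  [0.25,0.09,0,0,0,0,0.2],
  [0.5,0.18,0,0,0,0,0.2],
  [0.75,0.27,0,0,0,0,0.2],
  [1,0.35,0,0,0,0,0.2],
  [1,0.35,0,0,0,0,0.2],
  [1,0.35,0,0,0,0,0.2],
  [1,0.35,0,0,0,0,0.2],
  [1,0.35,0,0,0,0,0.2],
])

```text
clock: 46.85
eef_pos: [0.5341, -0.0546, 0.1667]
tcp_rot: [0.801, 0.599, 0.002, 0.004]
wrist_force: [-0.5, 0.3, 0.4]
grip_width: 0.0523
```

Emit:
step_arm([
  [0.25,0.09,0,0,0,0,0.2],
  [0.5,0.18,0.1,0,0,0,0.2],
  [0.75,0.27,0.2,0,0,0,0.2],
  [1,0.35,0.4,0,0,0,0.2],
  [1,0.35,0.6,0,0,0,0.2],
  [1,0.35,0.8,0,0,0,0.2],
  [1,0.35,0.8,0,0,0,0.2],
  [1,0.35,0.8,0,0,0,0.2],
])

```text
clock: 47.85
eef_pos: [0.5972, 0.0307, 0.0875]
tcp_rot: [0.801, 0.598, 0.003, 0.004]
wrist_force: [0.0, -0.5, 0.6]
grip_width: 0.0525
```

```bash
python3 -c "
from h import *
st();lin([.632,.088,.0455],-.288,0,g=.2);
f=fr('side');crop(f,240,170,330,260,'s23',6);f=fr('top','t23')
"
```

```text
t 47.85 p [0.5972 0.0307 0.0875] q [0.8012 0.5983 0.0028 0.0044] F [ 0.0312 -0.4626  0.5924] T [-0.0367 -0.0793  0.0331] w 0.0525
j [-0.1341  0.6673  1.6193 -0.0032  0.8449  0.1559]
calls needed 1.0
[[0.108,0.028,0.07,0.002,0.0,0.0,0.2],[0.216,0.056,0.14,0.004,0.0,0.0,0.2],[0.324,0.084,0.211,0.007,0.001,0.0,0.2],[0.432,0.111,0.281,0.009,0.001,0.0,0.2],[0.541,0.139,0.351,0.011,0.001,0.0,0.2],[0.649,0.167,0.421,0.013,0.001,0.0,0.2],[0.649,0.167,0.421,0.013,0.001,0.0,0.2],[0.649,0.167,0.421,0.013,0.001,0.0,0.2]]
```

View pics/t23.png

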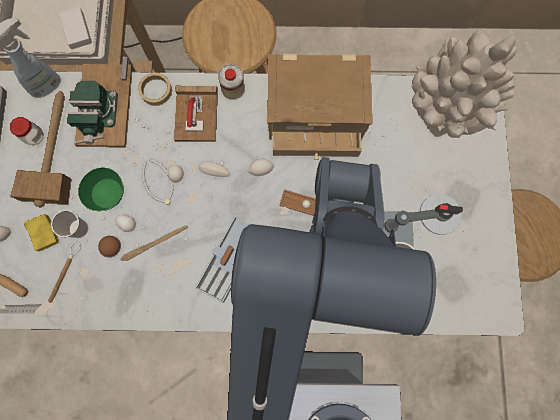

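View pics/s23.png

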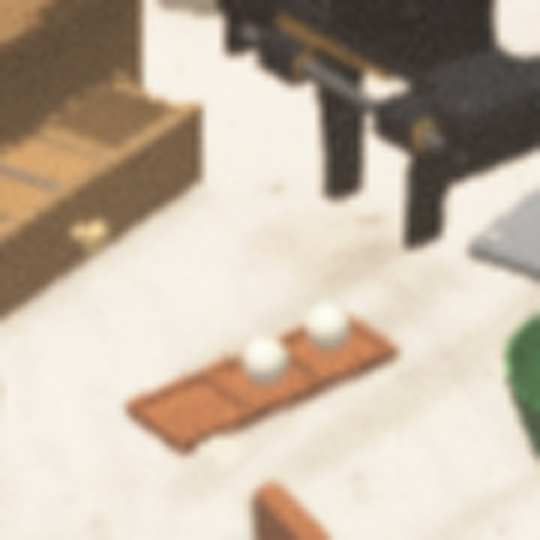

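Emit:
step_arm([
  [0.22,0.05,0.1,0,0,0,0.2],
  [0.44,0.11,0.2,0.01,0,0,0.2],
  [0.65,0.17,0.3,0.01,0,0,0.2],
  [0.65,0.17,0.4,0.01,0,0,0.2],
  [0.65,0.17,0.55,0.01,0,0,0.2],
  [0.65,0.17,0.68,0.01,0,0,0.2],
  [0.65,0.17,0.75,0.01,0,0,0.2],
  [0.65,0.17,0.75,0.01,0,0,0.2],
])

```text
clock: 48.95
eef_pos: [0.6324, 0.0875, 0.0123]
tcp_rot: [0.801, 0.598, 0.0, 0.001]
wrist_force: [-0.1, -0.2, 0.5]
grip_width: 0.0527
```

```bash
python3 -c "
from h import *
st()
f=fr('side');crop(f,240,170,330,260,'s24',6)
"
```

```text
t 48.95 p [0.6324 0.0875 0.0123] q [0.8014 0.5981 0.0002 0.0011] F [-0.0648 -0.1897  0.4827] T [-0.019  -0.1361  0.0175] w 0.0527
j [-0.0365  0.8216  1.5306 -0.0022  0.7877  0.2536]
```

View pics/s24.png

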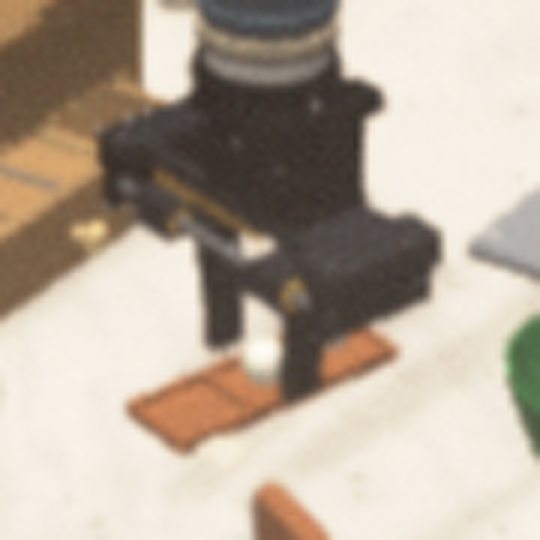

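Ball 2 is between the fingers. Close and lift.

Emit:
step_arm([
  [0,0,0,0,0,0,-0.6],
  [0,0,0,0,0,0,-0.6],
  [0,0,0,0,0,0,-0.6],
  [0,0,0,0,0,0,-0.6],
  [0,0,0,0,0,0,-0.6],
  [0,0,-0.2,0,0,0,-0.6],
  [0,0,-0.6,0,0,0,-0.6],
  [0,0,-1,0,0,0,-0.6],
])

```text
clock: 50.0
eef_pos: [0.6327, 0.0878, 0.115]
tcp_rot: [0.801, 0.598, 0.001, 0.002]
wrist_force: [1.3, -0.7, 0.0]
grip_width: 0.0226
```

Emit:
step_arm([
  [-0.25,-0.08,-0.15,0,0,0,-0.6],
  [-0.5,-0.16,-0.3,0,0,0,-0.6],
  [-0.75,-0.24,-0.45,0,0,0,-0.6],
  [-1,-0.3,-0.55,0,0,0,-0.6],
  [-1,-0.3,-0.55,0,0,0,-0.6],
  [-1,-0.3,-0.55,0,0,0,-0.6],
  [-1,-0.3,-0.55,0,0,0,-0.6],
  [-1,-0.3,-0.55,0,0,0,-0.6],
])

```text
clock: 51.0
eef_pos: [0.5754, 0.0012, 0.1695]
tcp_rot: [0.801, 0.599, 0.001, 0.001]
wrist_force: [0.8, -0.6, 0.3]
grip_width: 0.0228
```

Emit:
step_arm([
  [-0.25,-0.08,0,0,0,0,-0.6],
  [-0.5,-0.16,0,0,0,0,-0.6],
  [-0.75,-0.24,0,0,0,0,-0.6],
  [-1,-0.3,0,0,0,0,-0.6],
  [-1,-0.3,0,0,0,0,-0.6],
  [-1,-0.3,0,0,0,0,-0.6],
  [-1,-0.3,0,0,0,0,-0.6],
  [-1,-0.3,0,0,0,0,-0.6],
])

```text
clock: 52.0
eef_pos: [0.5186, -0.0855, 0.1694]
tcp_rot: [0.801, 0.599, 0.001, 0.001]
wrist_force: [0.4, -0.4, 0.0]
grip_width: 0.0228
```

```bash
python3 -c "
from h import *
st();lin([.467,-.1445,.1],-.288,0,g=-.6);
"
```

```text
t 52.0 p [ 0.5186 -0.0855  0.1694] q [0.8008 0.599  0.0008 0.0014] F [ 0.4484 -0.3696  0.0012] T [ 0.0041 -0.0434 -0.0127] w 0.0228
j [-0.3761  0.4677  1.738  -0.0002  0.9327 -0.0896]
calls needed 1.0
[[-0.119,-0.055,0.116,0.001,0.0,0.0,-0.6],[-0.237,-0.11,0.231,0.001,0.0,0.001,-0.6],[-0.356,-0.165,0.347,0.002,0.0,0.001,-0.6],[-0.474,-0.22,0.462,0.003,0.0,0.001,-0.6],[-0.593,-0.276,0.578,0.003,0.0,0.002,-0.6],[-0.711,-0.331,0.693,0.004,0.001,0.002,-0.6],[-0.711,-0.331,0.693,0.004,0.001,0.002,-0.6],[-0.711,-0.331,0.693,0.004,0.001,0.002,-0.6]]
```

Emit:
step_arm([
  [-0.24,-0.11,0,0,0,0,-0.6],
  [-0.47,-0.22,0,0,0,0,-0.6],
  [-0.71,-0.33,0,0,0,0,-0.6],
  [-0.71,-0.33,0.1,0,0,0,-0.6],
  [-0.71,-0.33,0.3,0,0,0,-0.6],
  [-0.71,-0.33,0.5,0,0,0,-0.6],
  [-0.71,-0.33,0.7,0,0,0,-0.6],
  [-0.71,-0.33,0.72,0,0,0,-0.6],
])

```text
clock: 53.0
eef_pos: [0.4667, -0.1431, 0.0958]
tcp_rot: [0.801, 0.599, 0.0, -0.0]
wrist_force: [-0.4, 0.1, 0.1]
grip_width: 0.0228
```

Emit:
step_arm([
  [0,0,0,0,0,0,-0.2],
  [0,0,0,0,0,0,-0.2],
  [0,0,0,0,0,0,-0.2],
  [0,0,0,0,0,0,-0.2],
  [0,0,-0.2,0,0,0,-0.2],
  [0,0,-0.4,0,0,0,-0.2],
  [0,0,-0.65,0,0,0,-0.2],
  [0.15,0.05,-0.65,0,0,0,-0.2],
])

```text
clock: 54.0
eef_pos: [0.477, -0.131, 0.1625]
tcp_rot: [0.801, 0.598, 0.001, 0.002]
wrist_force: [0.8, -0.3, -0.8]
grip_width: 0.0353
```

Emit:
step_arm([
  [0.25,0.09,0,0,0,0,0.2],
  [0.5,0.18,0,0,0,0,0.2],
  [0.75,0.27,0,0,0,0,0.2],
  [1,0.35,0,0,0,0,0.2],
  [1,0.38,0,0,0,0,0.2],
  [1,0.38,0,0,0,0,0.2],
  [1,0.38,0,0,0,0,0.2],
  [1,0.38,0,0,0,0,0.2],
])

```text
clock: 55.0
eef_pos: [0.5414, -0.0465, 0.1626]
tcp_rot: [0.801, 0.598, 0.001, 0.002]
wrist_force: [-0.5, -0.3, 0.4]
grip_width: 0.0522
```

```bash
python3 -c "
from h import *
st();lin([.624,.041,.08],-.288,0,g=.2);
f=fr('side');crop(f,240,170,420,260,'s25',4)
"
```

```text
t 55.0 p [ 0.5414 -0.0465  0.1626] q [0.8015 0.5981 0.0011 0.0018] F [-0.5416 -0.2512  0.3649] T [-0.0681 -0.0779  0.0046] w 0.0522
j [-0.2911  0.4983  1.7014 -0.0005  0.9378 -0.0022]
calls needed 1.1
[[0.143,0.072,0.11,0.001,0.0,-0.0,0.2],[0.286,0.144,0.22,0.001,0.0,-0.0,0.2],[0.429,0.215,0.33,0.002,0.0,-0.0,0.2],[0.571,0.287,0.44,0.003,0.0,-0.0,0.2],[0.714,0.359,0.55,0.003,0.0,-0.001,0.2],[0.857,0.431,0.66,0.004,0.0,-0.001,0.2],[1.0,0.503,0.77,0.005,0.0,-0.001,0.2],[1.0,0.503,0.77,0.005,0.0,-0.001,0.2]]
```

View pics/s25.png

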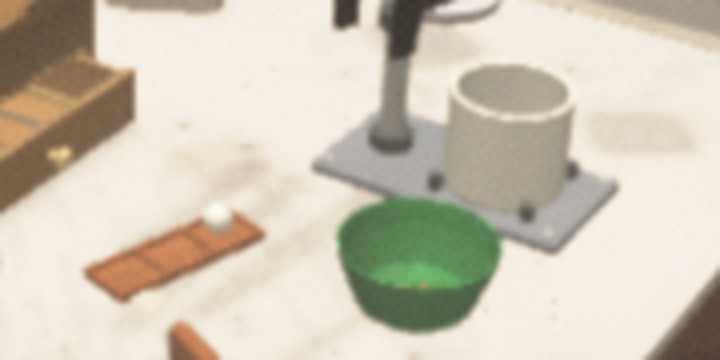

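Emit:
step_arm([
  [0.25,0.13,0.1,0,0,0,0.2],
  [0.5,0.26,0.3,0,0,0,0.2],
  [0.75,0.4,0.5,0,0,0,0.2],
  [1,0.53,0.7,0,0,0,0.2],
  [1,0.56,0.9,0,0,0,0.2],
  [1,0.56,1,0,0,0,0.2],
  [1,0.56,1,0,0,0,0.2],
  [1,0.56,1,0,0,0,0.2],
])

```text
clock: 56.05
eef_pos: [0.624, 0.0326, 0.0635]
tcp_rot: [0.802, 0.598, 0.001, 0.002]
wrist_force: [0.5, -0.4, 0.4]
grip_width: 0.0524
```

```bash
python3 -c "
from h import *
st();lin([.6237,.041,.0125],-.288,0,g=.2);
"
```

```text
t 56.05 p [0.624  0.0326 0.0635] q [0.8018 0.5976 0.0014 0.0021] F [ 0.4798 -0.4051  0.3636] T [ 0.0225 -0.0573  0.0036] w 0.0524
j [-0.1259  0.731   1.5549 -0.0015  0.8508  0.1648]
calls needed 1.0
[[0.013,-0.005,0.085,0.001,0.0,-0.0,0.2],[0.027,-0.01,0.17,0.002,0.0,-0.001,0.2],[0.04,-0.015,0.255,0.003,0.0,-0.001,0.2],[0.053,-0.02,0.34,0.004,0.0,-0.001,0.2],[0.067,-0.025,0.425,0.005,0.0,-0.002,0.2],[0.08,-0.03,0.51,0.006,0.0,-0.002,0.2],[0.08,-0.03,0.51,0.006,0.0,-0.002,0.2],[0.08,-0.03,0.51,0.006,0.0,-0.002,0.2]]
```

Emit:
step_arm([
  [0.08,-0.03,0.1,0,0,0,0.2],
  [0.08,-0.03,0.3,0,0,0,0.2],
  [0.08,-0.03,0.45,0,0,0,0.2],
  [0.08,-0.03,0.51,0,0,0,0.2],
  [0.08,-0.03,0.51,0,0,0,-0.6],
  [0.08,-0.03,0.51,0,0,0,-0.6],
  [0.08,-0.03,0.51,0,0,0,-0.6],
  [0.08,-0.03,0.51,0,0,0,-0.6],
])

```text
clock: 57.05
eef_pos: [0.624, 0.041, 0.0129]
tcp_rot: [0.802, 0.598, 0.002, 0.002]
wrist_force: [0.7, 0.8, 0.5]
grip_width: 0.0229
```

Emit:
step_arm([
  [0,0,0,0,0,0,-0.6],
  [0,0,0,0,0,0,-0.6],
  [0,0,-0.1,0,0,0,-0.6],
  [0,0,-0.3,0,0,0,-0.6],
  [0,0,-0.6,0,0,0,-0.6],
  [0,0,-1,0,0,0,-0.6],
  [0,0,-1,0,0,0,-0.6],
  [-0.2,0,-1,0,0,0,-0.6],
])

```text
clock: 58.05
eef_pos: [0.6176, 0.0223, 0.1137]
tcp_rot: [0.801, 0.599, 0.002, 0.003]
wrist_force: [-0.1, 0.2, -0.4]
grip_width: 0.0227
```

```bash
python3 -c "
from h import *
st();lin([.467,-.1445,.17],-.288,0,g=-.6);
f=fr('side');crop(f,240,170,420,260,'s26',4)
"
```

```text
t 58.05 p [0.6176 0.0223 0.1137] q [0.801  0.5986 0.0021 0.0028] F [-0.0644  0.1558 -0.3712] T [-0.0589 -0.1     0.0384] w 0.0227
j [-0.1439  0.6511  1.549  -0.0013  0.9346  0.1441]
calls needed 2.0
[[-0.143,-0.068,-0.04,0.001,0.0,0.0,-0.6],[-0.286,-0.136,-0.08,0.001,0.0,0.0,-0.6],[-0.429,-0.205,-0.121,0.002,0.0,0.0,-0.6],[-0.571,-0.273,-0.161,0.003,0.0,0.0,-0.6],[-0.714,-0.341,-0.201,0.003,0.0,0.0,-0.6],[-0.857,-0.409,-0.241,0.004,0.0,0.0,-0.6],[-1.0,-0.477,-0.281,0.004,0.0,0.0,-0.6],[-1.0,-0.477,-0.281,0.004,0.0,0.0,-0.6]]
```

View pics/s26.png

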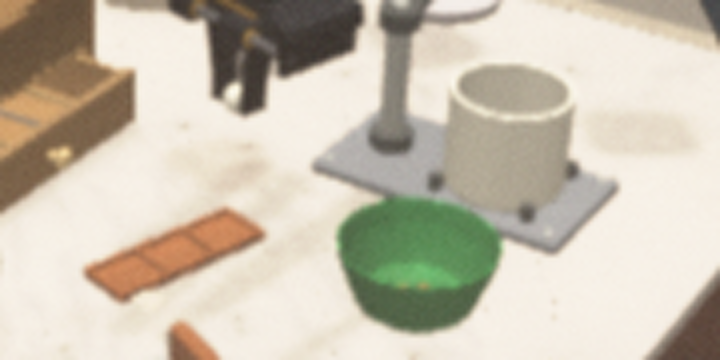

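Emit:
step_arm([
  [-0.25,-0.12,-0.2,0,0,0,-0.6],
  [-0.5,-0.24,-0.4,0,0,0,-0.6],
  [-0.75,-0.36,-0.55,0,0,0,-0.6],
  [-1,-0.48,-0.55,0,0,0,-0.6],
  [-1,-0.48,-0.55,0,0,0,-0.6],
  [-1,-0.48,-0.55,0,0,0,-0.6],
  [-1,-0.48,-0.55,0,0,0,-0.6],
  [-1,-0.48,-0.55,0,0,0,-0.6],
])

```text
clock: 59.1
eef_pos: [0.5415, -0.0623, 0.1673]
tcp_rot: [0.801, 0.598, 0.0, 0.002]
wrist_force: [-0.2, -0.5, -1.0]
grip_width: 0.0228
```

```bash
python3 -c "
from h import *
st();lin([.467,-.1445,.096],-.288,0,g=-.6);
"
```

```text
t 59.1 p [ 0.5415 -0.0623  0.1673] q [0.8014 0.5982 0.     0.0022] F [-0.2126 -0.5084 -0.9674] T [ 0.0337 -0.0825 -0.007 ] w 0.0228
j [-0.3182  0.4936  1.6923 -0.003   0.952  -0.0281]
calls needed 1.0
[[-0.166,-0.08,0.119,0.001,0.001,-0.0,-0.6],[-0.333,-0.161,0.238,0.002,0.001,-0.0,-0.6],[-0.499,-0.241,0.357,0.002,0.002,-0.0,-0.6],[-0.666,-0.322,0.476,0.003,0.002,-0.0,-0.6],[-0.832,-0.402,0.595,0.004,0.003,-0.0,-0.6],[-0.998,-0.482,0.714,0.005,0.003,-0.0,-0.6],[-0.998,-0.482,0.714,0.005,0.003,-0.0,-0.6],[-0.998,-0.482,0.714,0.005,0.003,-0.0,-0.6]]
```

Emit:
step_arm([
  [-0.25,-0.12,0,0,0,0,-0.6],
  [-0.5,-0.24,0,0,0,0,-0.6],
  [-0.75,-0.36,0,0,0,0,-0.6],
  [-1,-0.48,0,0,0,0,-0.6],
  [-1,-0.48,0.2,0,0,0,-0.6],
  [-1,-0.48,0.4,0,0,0,-0.6],
  [-1,-0.48,0.6,0,0,0,-0.6],
  [-1,-0.48,0.7,0,0,0,-0.6],
])

```text
clock: 60.1
eef_pos: [0.4671, -0.1443, 0.0965]
tcp_rot: [0.801, 0.598, -0.0, 0.002]
wrist_force: [0.3, -0.4, -0.2]
grip_width: 0.0232
```

Emit:
step_arm([
  [0,0,0,0,0,0,-0.6],
  [0,0,0,0,0,0,-0.2],
  [0,0,0,0,0,0,-0.2],
  [0,0,0,0,0,0,-0.2],
  [0,0,-0.2,0,0,0,-0.2],
  [0,0,-0.5,0,0,0,-0.2],
  [0,0,-0.8,0,0,0,-0.2],
  [0,0,-1,0,0,0,-0.2],
])

```text
clock: 61.1
eef_pos: [0.4673, -0.1442, 0.1982]
tcp_rot: [0.801, 0.598, 0.0, 0.003]
wrist_force: [0.6, -0.4, -0.8]
grip_width: 0.0349
```

```bash
python3 -c "
from h import *
st()
f=fr('side');crop(f,300,120,440,260,'s27',4);fr('wrist','w27')
"
```

```text
t 61.1 p [ 0.4673 -0.1442  0.1982] q [0.8012 0.5984 0.0003 0.0026] F [ 0.6195 -0.4277 -0.8058] T [-0.0515 -0.1288  0.0051] w 0.0349
j [-0.5273  0.3794  1.7969 -0.0019  0.9603 -0.2384]
```

View pics/s27.png

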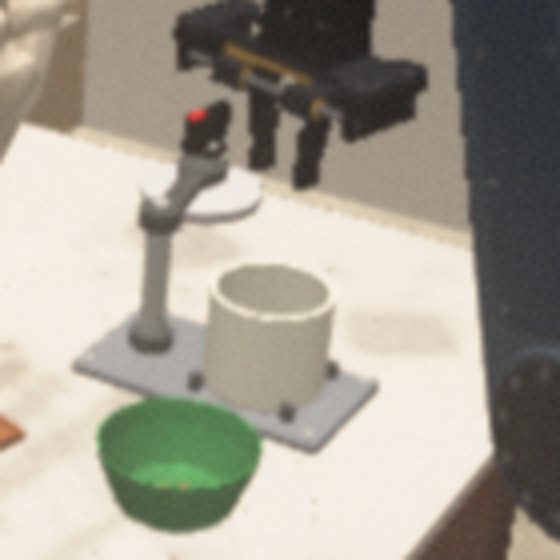

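View pics/w27.png

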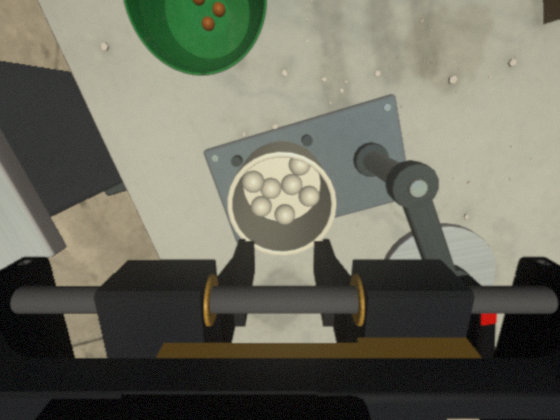

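```bash
python3 -c "
from h import *
lin([.60,-.18,.25],1.42,0,g=-1);
f=fr('top');crop(f,380,180,480,240,'t28',7)
"
```

```text
calls needed 2.2
[[0.002,0.09,-0.033,0.0,0.001,-0.143,-1],[0.004,0.18,-0.066,0.0,0.002,-0.286,-1],[0.007,0.269,-0.099,0.001,0.002,-0.429,-1],[0.009,0.359,-0.132,0.001,0.003,-0.571,-1],[0.011,0.449,-0.165,0.001,0.004,-0.714,-1],[0.013,0.539,-0.198,0.001,0.005,-0.857,-1],[0.016,0.628,-0.231,0.002,0.006,-1.0,-1],[0.016,0.628,-0.231,0.002,0.006,-1.0,-1]]
```

View pics/t28.png

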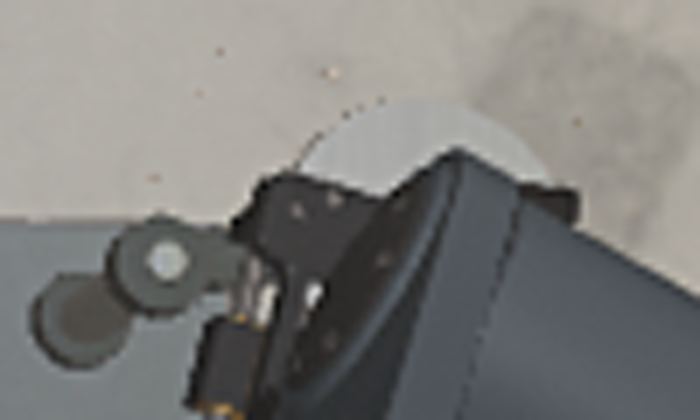

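Emit:
step_arm([
  [0,0.1,-0.15,0,0,-0.14,-1],
  [0,0.2,-0.3,0,0,-0.28,-1],
  [0,0.3,-0.4,0,0,-0.42,-1],
  [0,0.36,-0.45,0,0,-0.57,-1],
  [0.01,0.45,-0.45,0,0,-0.71,-1],
  [0.01,0.54,-0.45,0,0,-0.86,-1],
  [0.01,0.63,-0.45,0,0,-1,-1],
  [0.01,0.63,-0.45,0,0,-1,-1],
])

```text
clock: 62.25
eef_pos: [0.5278, -0.161, 0.2414]
tcp_rot: [0.512, 0.859, -0.001, 0.002]
wrist_force: [0.7, 0.9, -0.5]
grip_width: 0.0006
```

```bash
python3 -c "
from h import *
st();lin([.66,-.23,.25],1.42,0,g=-1);fr('wrist','w29')
"
```

```text
t 62.25 p [ 0.5278 -0.161   0.2414] q [ 0.5117  0.8591 -0.0008  0.0018] F [ 0.7041  0.9147 -0.5467] T [ 0.0136 -0.1048 -0.0371] w 0.0006
j [-0.4975  0.4051  1.5982 -0.0019  1.1347 -0.9931]
calls needed 1.2
[[-0.143,0.096,-0.009,-0.0,0.001,-0.136,-1],[-0.286,0.193,-0.019,-0.0,0.001,-0.272,-1],[-0.429,0.289,-0.028,-0.001,0.002,-0.407,-1],[-0.571,0.385,-0.037,-0.001,0.002,-0.543,-1],[-0.714,0.481,-0.047,-0.001,0.003,-0.679,-1],[-0.857,0.578,-0.056,-0.001,0.003,-0.815,-1],[-1.0,0.674,-0.065,-0.001,0.004,-0.951,-1],[-1.0,0.674,-0.065,-0.001,0.004,-0.951,-1]]
```

View pics/w29.png

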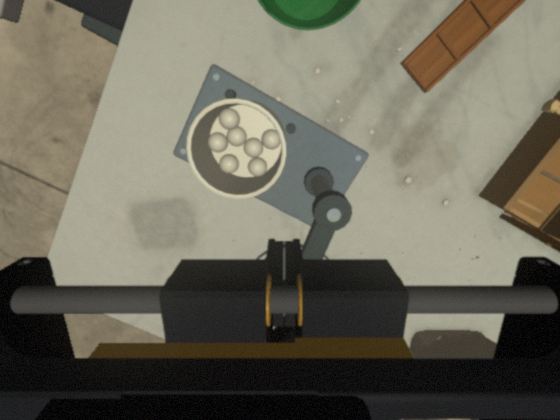

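Emit:
step_arm([
  [-0.14,0.1,0,0,0,-0.14,-1],
  [-0.29,0.2,0,0,0,-0.27,-1],
  [-0.43,0.3,0,0,0,-0.41,-1],
  [-0.57,0.4,0,0,0,-0.54,-1],
  [-0.71,0.5,0,0,0,-0.68,-1],
  [-0.86,0.6,0,0,0,-0.82,-1],
  [-1,0.68,0,0,0,-0.95,-1],
  [-1,0.68,0,0,0,-0.95,-1],
])

```text
clock: 63.3
eef_pos: [0.6346, -0.2166, 0.2409]
tcp_rot: [0.165, 0.986, -0.001, 0.001]
wrist_force: [-1.4, 1.1, 0.6]
grip_width: 0.0001
```

```bash
python3 -c "
from h import *
st();fr('wrist','w30')
"
```

```text
t 63.3 p [ 0.6346 -0.2166  0.2409] q [ 0.1651  0.9863 -0.0012  0.0006] F [-1.3534  1.1404  0.6411] T [ 0.0924 -0.1563 -0.0534] w 0.0001
j [-0.4944  0.5726  1.2903 -0.0019  1.2768 -1.7329]
```

View pics/w30.png

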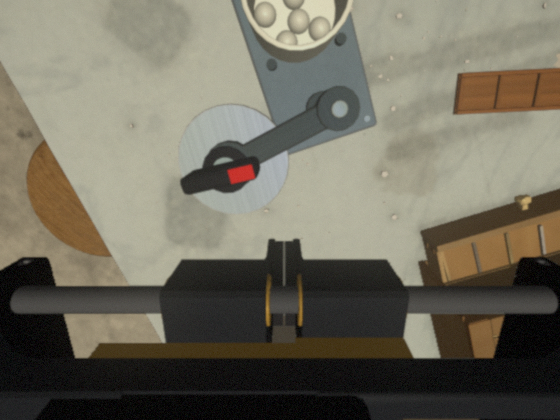

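```bash
python3 -c "
from h import *
f=fr('wrist')
a=onz(f,185,184,.187);b=onz(f,258,170,.187);c=(a+b)/2;print('bar',a,b,c,np.degrees(np.arctan2(*(b-a)[[1,0]])),np.linalg.norm(b-a))
p=onz(f,340,108,.145);print('piv',p,np.linalg.norm((c-p)[:2]),np.degrees(np.arctan2(*(c-p)[[1,0]])))
print('disc',[onz(f,*q,.115) for q in((178,158),(289,158),(233,104),(233,213))])
print('jar', np.mean([onz(f,*q,.1) for q in((240,10),(352,10))],0))
crop(f,160,80,380,240,'w30c',3)
"
```

```text
bar [ 0.58212331 -0.27330928  0.187     ] [ 0.58981361 -0.21925079  0.187     ] [ 0.58596846 -0.24628004  0.187     ] 81.90349843327712 0.054602754373251836
piv [ 0.57068994 -0.14505768  0.145     ] 0.10236893615982189 -81.4165609039555
disc [array([ 0.56595016, -0.29778231,  0.115     ]), array([ 0.60033419, -0.19822785,  0.115     ]), array([ 0.53779791, -0.23017413,  0.115     ]), array([ 0.63436845, -0.26917327,  0.115     ])]
jar [ 0.48277361 -0.15164835  0.1       ]
```

View pics/w30c.png

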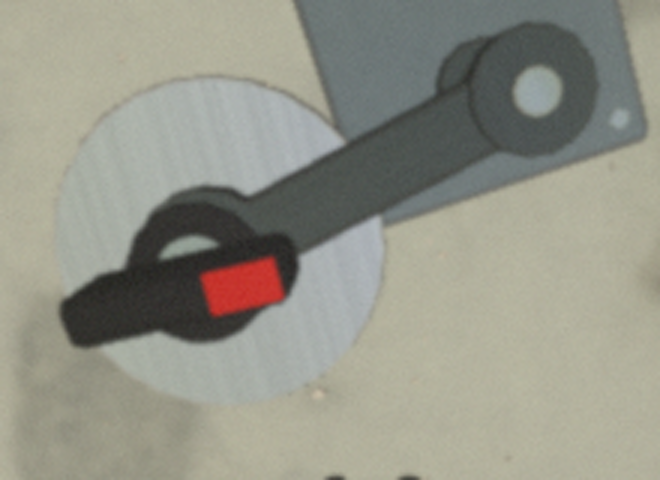

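```bash
cat >> h.py <<'E'
PIV=np.array([.572,-.146])
def push(phi_deg,d):
    p=np.radians(phi_deg);return np.r_[PIV+.105*np.array([np.cos(p),np.sin(p)])+d*np.array([-np.sin(p),np.cos(p)]),.16]
E
python3 -c "
from h import *
P=push(-81.4,.04);print(P);lin(P,1.281,0,g=-1,hold=1)
"
```

```text
[ 0.62725147 -0.24383801  0.16      ]
calls needed 1.0
[[-0.004,-0.041,0.116,-0.0,0.0,-0.008,-1],[-0.009,-0.081,0.232,-0.001,0.0,-0.015,-1],[-0.013,-0.122,0.348,-0.001,0.0,-0.023,-1],[-0.017,-0.163,0.464,-0.001,0.0,-0.03,-1],[-0.021,-0.203,0.58,-0.002,0.0,-0.038,-1],[-0.026,-0.244,0.696,-0.002,0.0,-0.045,-1],[-0.03,-0.285,0.812,-0.002,0.001,-0.053,-1],[-0.03,-0.285,0.812,-0.002,0.001,-0.053,-1]]
```

Emit:
step_arm([
  [-0.02,-0.15,0,0,0,-0.02,-1],
  [-0.03,-0.3,0,0,0,-0.05,-1],
  [-0.03,-0.3,0.15,0,0,-0.05,-1],
  [-0.03,-0.3,0.3,0,0,-0.05,-1],
  [-0.03,-0.3,0.5,0,0,-0.05,-1],
  [-0.03,-0.3,0.7,0,0,-0.05,-1],
  [-0.03,-0.3,0.81,0,0,-0.05,-1],
  [-0.03,-0.3,0.81,0,0,-0.05,-1],
])

```text
clock: 64.4
eef_pos: [0.626, -0.2445, 0.1586]
tcp_rot: [0.145, 0.989, -0.0, -0.001]
wrist_force: [0.8, 0.8, -0.4]
grip_width: 0.0007
```

```bash
python3 -c "
from h import *
st()
path([(push(-81.4,.04-.005*i),1.281,0) for i in range(1,5)]+[(push(-81.4-6*i,.02),1.281,0) for i in range(1,5)],-1)
f=fr('side');crop(f,310,110,410,220,'s31',6)
"
```

```text
t 64.4 p [ 0.626  -0.2445  0.1586] q [ 0.1454  0.9894 -0.0003 -0.0014] F [ 0.8088  0.7952 -0.4078] T [ 0.0229 -0.1293  0.0172] w 0.0007
j [-0.5375  0.6618  1.362  -0.0018  1.1201 -1.8157]
[[0.03,-0.01,-0.01,-0.0,-0.0,-0.0,-1],[0.08,-0.03,-0.01,-0.0,-0.0,-0.0,-1],[0.13,-0.05,-0.01,-0.0,-0.0,-0.0,-1],[0.17,-0.08,-0.01,-0.0,-0.0,-0.0,-1],[0.26,-0.14,-0.01,-0.0,-0.0,-0.0,-1],[0.36,-0.19,-0.01,-0.0,-0.0,-0.0,-1],[0.47,-0.23,-0.01,-0.0,-0.0,-0.0,-1],[0.58,-0.26,-0.01,-0.0,-0.0,-0.0,-1]]
```

View pics/s31.png

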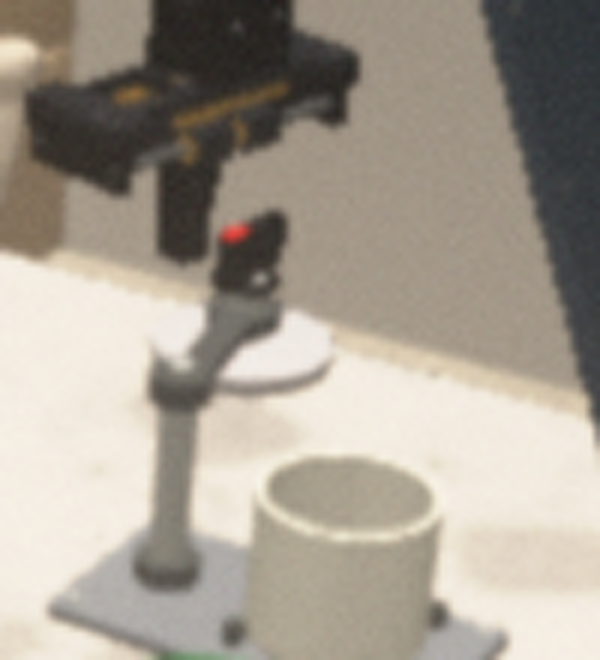

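Emit:
step_arm([
  [0.04,-0.01,0,0,0,0,-1],
  [0.08,-0.03,0,0,0,0,-1],
  [0.13,-0.05,0,0,0,0,-1],
  [0.17,-0.08,0,0,0,0,-1],
  [0.26,-0.14,0,0,0,0,-1],
  [0.36,-0.19,0,0,0,0,-1],
  [0.47,-0.23,0,0,0,0,-1],
  [0.58,-0.26,0,0,0,0,-1],
])

```text
clock: 65.45
eef_pos: [0.5629, -0.2534, 0.1598]
tcp_rot: [0.146, 0.989, -0.001, -0.0]
wrist_force: [2.0, 0.4, 0.1]
grip_width: 0.0003
```

```bash
python3 -c "
from h import *
st()
path([(push(-105.4-5*i,.02),1.281,0) for i in range(1,9)],-1)
fr('wrist','w32');f=fr('side');crop(f,310,110,410,220,'s32',6)
"
```

```text
t 65.45 p [ 0.5629 -0.2534  0.1598] q [ 0.1456  0.9893 -0.0009 -0.0002] F [2.0188 0.3726 0.0769] T [ 0.0847 -0.4153 -0.0616] w 0.0003
j [-0.603   0.591   1.5123 -0.0019  1.0378 -1.8806]
[[0.09,-0.01,-0.0,-0.0,-0.0,-0.0,-1],[0.18,-0.01,-0.0,-0.0,-0.0,-0.0,-1],[0.28,-0.01,-0.0,-0.0,-0.0,-0.0,-1],[0.37,-0.0,-0.0,-0.0,-0.0,-0.0,-1],[0.46,0.01,-0.0,-0.0,-0.0,-0.0,-1],[0.55,0.04,-0.0,-0.0,-0.0,-0.0,-1],[0.64,0.07,-0.0,-0.0,-0.0,-0.0,-1],[0.72,0.11,-0.0,-0.0,-0.0,-0.0,-1]]
```

View pics/w32.png

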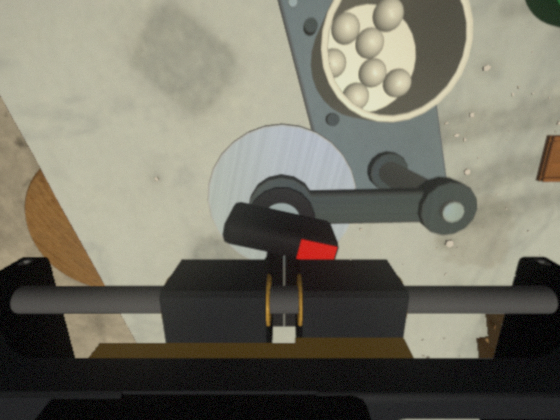

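View pics/s32.png

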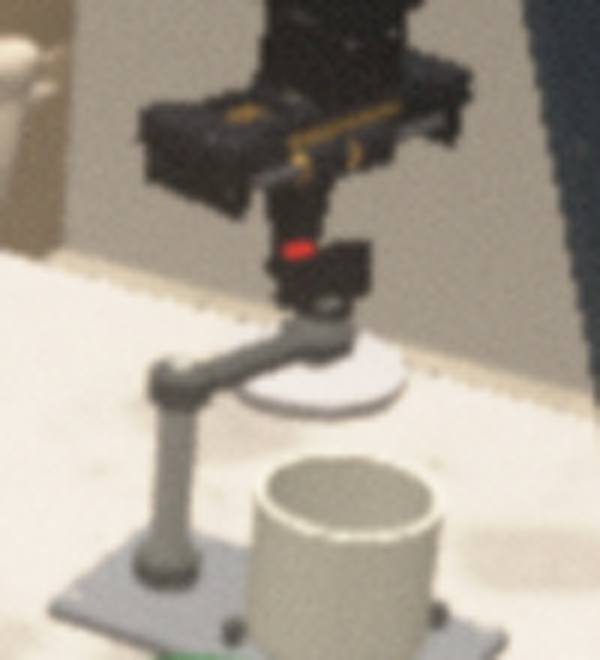

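Emit:
step_arm([
  [0.09,-0.01,0,0,0,0,-1],
  [0.18,-0.01,0,0,0,0,-1],
  [0.28,-0.01,0,0,0,0,-1],
  [0.37,0,0,0,0,0,-1],
  [0.46,0.01,0,0,0,0,-1],
  [0.55,0.04,0,0,0,0,-1],
  [0.64,0.07,0,0,0,0,-1],
  [0.72,0.11,0,0,0,0,-1],
])

```text
clock: 66.55
eef_pos: [0.4951, -0.2212, 0.1598]
tcp_rot: [0.146, 0.989, -0.001, -0.002]
wrist_force: [1.9, -0.7, 0.4]
grip_width: 0.0003
```

```bash
python3 -c "
from h import *
st()
path([(push(-145-3*i,.02+.0003*i),1.281,0) for i in range(1,9)],-1)
fr('wrist','w33');f=fr('side');crop(f,310,110,410,220,'s33',6)
"
```

```text
t 66.55 p [ 0.4951 -0.2212  0.1598] q [ 0.1456  0.9893 -0.0005 -0.0019] F [ 1.8968 -0.6779  0.3927] T [-0.0615 -0.3166 -0.008 ] w 0.0003
j [-0.6248  0.5036  1.7009 -0.0033  0.9399 -1.9013]
[[0.02,0.02,-0.0,-0.0,-0.0,-0.0,-1],[0.07,0.05,-0.0,-0.0,-0.0,-0.0,-1],[0.11,0.08,-0.0,-0.0,-0.0,-0.0,-1],[0.15,0.11,-0.0,-0.0,-0.0,-0.0,-1],[0.19,0.14,-0.0,-0.0,-0.0,-0.0,-1],[0.23,0.18,-0.0,-0.0,-0.0,-0.0,-1],[0.27,0.22,-0.0,-0.0,-0.0,-0.0,-1],[0.31,0.25,-0.0,-0.0,-0.0,-0.0,-1]]
```

View pics/w33.png

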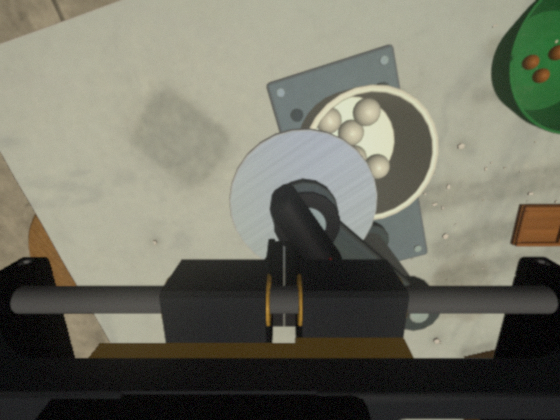

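View pics/s33.png

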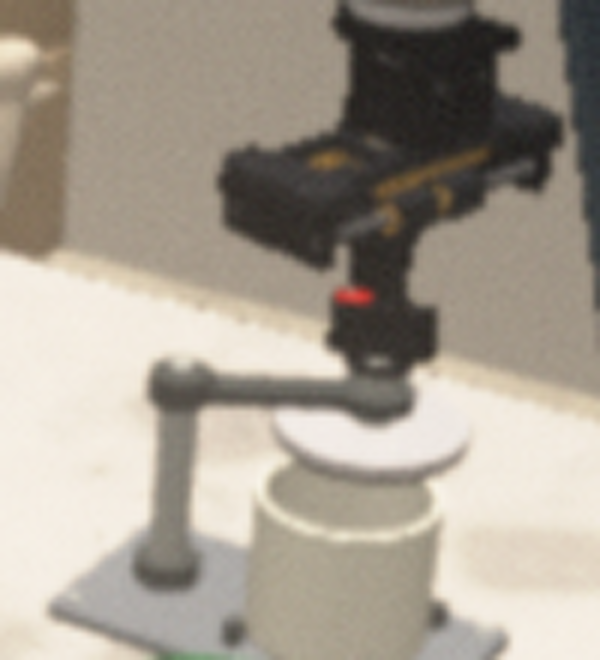

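```bash
python3 -c "
from h import *
f=fr('wrist')
print('disc',np.mean([onz(f,*q,.115) for q in((229,200),(378,188),(303,129))],0), onz(f,303,200,.115));print('hub',onz(f,315,214,.15),'piv',onz(f,417,303,.145))
"
```

```text
disc [ 0.45951041 -0.19459161  0.115     ] [ 0.47807786 -0.19982113  0.115     ]
hub [ 0.4778638  -0.19444966  0.15      ] piv [ 0.56141754 -0.14480122  0.145     ]
```

```bash
python3 -c "
from h import *
path([(push(-151.5-3.3*i,.029),1.281,0) for i in range(1,9)],-1)
"
```

```text
[[0.06,0.02,-0.0,-0.0,-0.01,-0.0,-1],[0.11,0.06,-0.0,-0.0,-0.01,-0.0,-1],[0.16,0.09,-0.0,-0.0,-0.01,-0.0,-1],[0.21,0.13,-0.0,-0.0,-0.01,-0.0,-1],[0.26,0.18,-0.0,-0.0,-0.01,-0.0,-1],[0.3,0.22,-0.0,-0.0,-0.01,-0.0,-1],[0.34,0.27,-0.0,-0.0,-0.01,-0.0,-1],[0.37,0.32,-0.0,-0.0,-0.01,-0.0,-1]]
```

Emit:
step_arm([
  [0.05,0.02,0,0,0,0,-1],
  [0.11,0.06,0,0,0,0,-1],
  [0.16,0.09,0,0,0,0,-1],
  [0.21,0.13,0,0,0,0,-1],
  [0.26,0.18,0,0,0,0,-1],
  [0.3,0.22,0,0,0,0,-1],
  [0.34,0.27,0,0,0,0,-1],
  [0.37,0.32,0,0,0,0,-1],
])

```text
clock: 67.7
eef_pos: [0.4682, -0.1789, 0.1598]
tcp_rot: [0.145, 0.989, 0.0, -0.003]
wrist_force: [0.1, -1.4, 0.4]
grip_width: 0.0001
```

```bash
python3 -c "
from h import *
st()
fr('wrist','w34');f=fr('side');crop(f,310,110,410,220,'s34',6)
"
```

```text
t 67.7 p [ 0.4682 -0.1789  0.1598] q [ 0.1454  0.9894  0.     -0.0029] F [ 0.1363 -1.4278  0.4329] T [-0.0876 -0.2095 -0.0343] w 0.0001
j [-0.5868  0.4576  1.7993 -0.0032  0.8899 -1.8637]
```

View pics/w34.png

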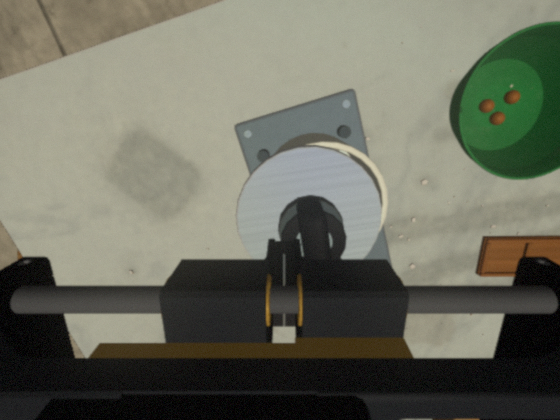

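View pics/s34.png

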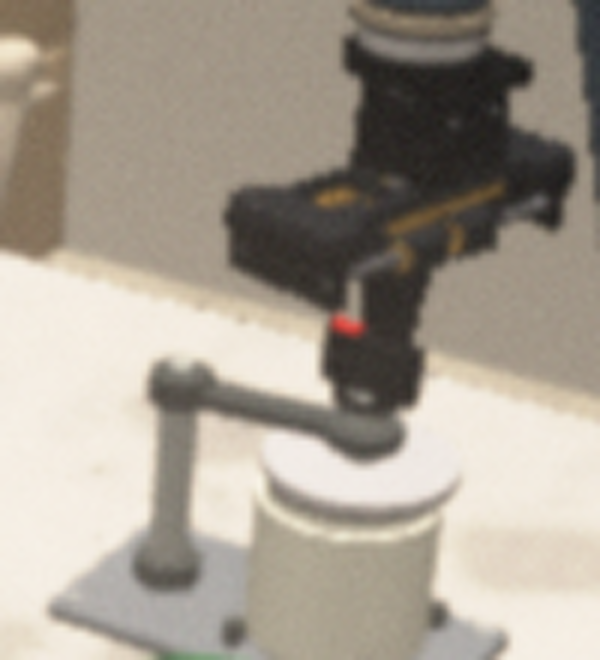

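Emit:
step_arm([
  [0.0,0.01,0,0,0,0,-1],
  [0.01,0.02,0,0,0,0,-1],
  [0.01,0.03,0,0,0,0,-1],
  [0.01,0.04,0,0,0,0,-1],
  [0.02,0.05,0,0,0,0,-1],
  [0.02,0.06,0,0,0,0,-1],
  [0.02,0.07,0,0,0,0,-1],
  [0.02,0.08,0,0,0,0,-1],
])

```text
clock: 68.8
eef_pos: [0.4677, -0.1698, 0.1596]
tcp_rot: [0.145, 0.989, 0.001, -0.004]
wrist_force: [-1.2, -0.5, -0.9]
grip_width: 0.0003
```

```bash
python3 -c "
from h import *
st()
fr('wrist','w35')
"
```

```text
t 68.8 p [ 0.4677 -0.1698  0.1596] q [ 0.1451  0.9894  0.0006 -0.0041] F [-1.2184 -0.5237 -0.8634] T [-0.1084  0.1127  0.0093] w 0.0003
j [-0.5717  0.4547  1.8065 -0.003   0.8884 -1.8495]
```

View pics/w35.png

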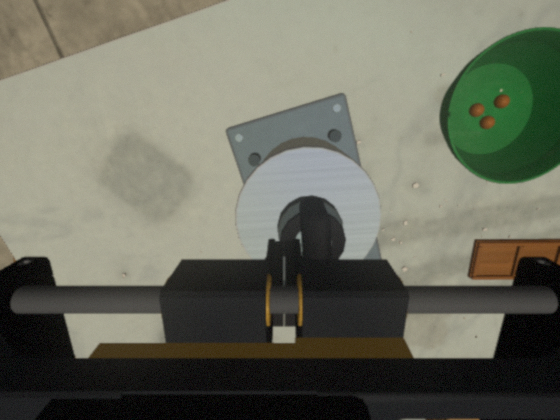

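Rim now covered by the disc (310,215). Keep pushing gently until the stop shows in the force.

Emit:
step_arm([
  [0.0,0.01,0,0,0,0,-1],
  [0.01,0.02,0,0,0,0,-1],
  [0.01,0.03,0,0,0,0,-1],
  [0.01,0.04,0,0,0,0,-1],
  [0.01,0.04,0,0,0,0,-1],
  [0.01,0.05,0,0,0,0,-1],
  [0.01,0.05,0,0,0,0,-1],
  [0.01,0.05,0,0,0,0,-1],
])

```text
clock: 69.85
eef_pos: [0.4681, -0.1649, 0.1596]
tcp_rot: [0.145, 0.989, 0.0, -0.004]
wrist_force: [-3.3, -3.5, 0.2]
grip_width: 0.0008
```

```bash
python3 -c "
from h import *
st()
"
```

```text
t 69.85 p [ 0.4681 -0.1649  0.1596] q [ 0.1451  0.9894  0.0004 -0.0041] F [-3.2719 -3.5463  0.2464] T [-0.4065  0.3429  0.0787] w 0.0008
j [-0.5626  0.4533  1.8095 -0.0033  0.8868 -1.8402]
```

Emit:
step_arm([
  [0.0,0.01,0,0,0,0,-1],
  [0.01,0.02,0,0,0,0,-1],
  [0.01,0.03,0,0,0,0,-1],
  [0.01,0.03,0,0,0,0,-1],
  [0.01,0.03,0,0,0,0,-1],
  [0.01,0.03,0,0,0,0,-1],
  [0.01,0.03,0,0,0,0,-1],
  [0.01,0.03,0,0,0,0,-1],
])

```text
clock: 70.85
eef_pos: [0.4683, -0.1636, 0.1598]
tcp_rot: [0.145, 0.989, -0.001, -0.004]
wrist_force: [-2.9, -8.5, -0.1]
grip_width: 0.0003
```

```bash
python3 -c "
from h import *
st()
fr('wrist','w36');f=fr('side');crop(f,310,110,410,220,'s36',6)
"
```

```text
t 70.85 p [ 0.4683 -0.1636  0.1598] q [ 0.1446  0.9895 -0.0013 -0.0036] F [-2.9269 -8.4532 -0.1472] T [-1.1592  0.4356  0.0593] w 0.0003
j [-0.5585  0.4521  1.8111 -0.0068  0.8839 -1.8348]
```

View pics/w36.png

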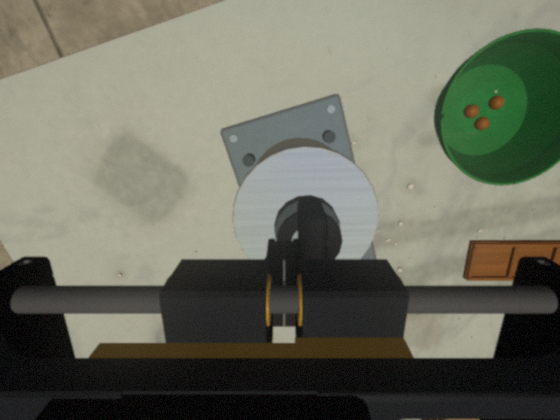

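View pics/s36.png

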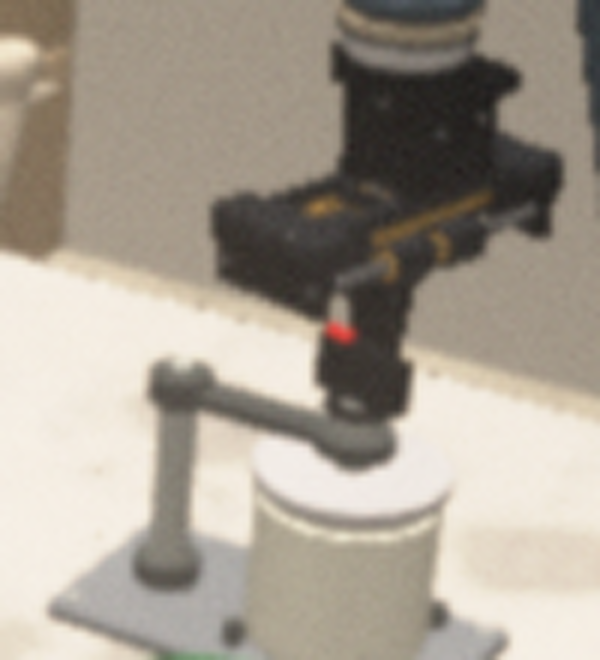

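Emit:
step_arm([
  [-0.02,-0.1,0,0,0,0,-1],
  [-0.05,-0.2,0,0,0,0,-1],
  [-0.05,-0.2,-0.2,0,0,0,-1],
  [-0.05,-0.2,-0.4,0,0,0,-1],
  [-0.05,-0.2,-0.6,0,0,0,0.2],
  [-0.3,-0.2,-0.7,0,0,0,0.2],
  [-0.6,-0.1,-0.7,0,0,0,0.2],
  [-0.8,0,-0.7,0,0,0,0.2],
])

```text
clock: 71.95
eef_pos: [0.5473, -0.1867, 0.2295]
tcp_rot: [0.145, 0.989, -0.001, -0.003]
wrist_force: [0.6, -0.4, 0.1]
grip_width: 0.0329
```

```bash
python3 -c "
from h import *
st()
f=fr('wrist','w37');crop(f,200,60,400,240,'w37c',3);f=fr('side');crop(f,310,110,410,220,'s37',6);f=fr('top');crop(f,350,190,480,300,'t37',5)
"
```

```text
t 71.95 p [ 0.5473 -0.1867  0.2295] q [ 0.145   0.9894 -0.0009 -0.0025] F [ 0.5979 -0.4039  0.1256] T [ 0.0799 -0.1641  0.0347] w 0.0329
j [-0.52    0.4582  1.5411 -0.0039  1.1463 -1.7982]
```

View pics/w37.png

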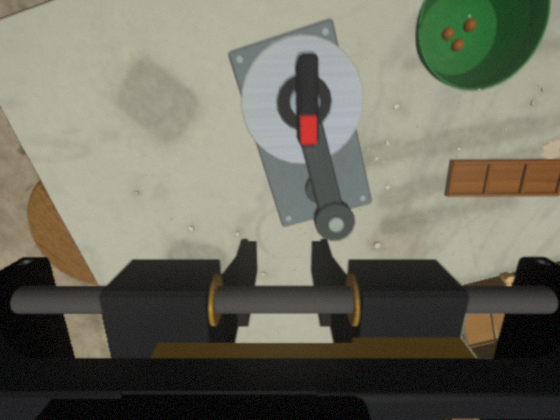

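View pics/s37.png

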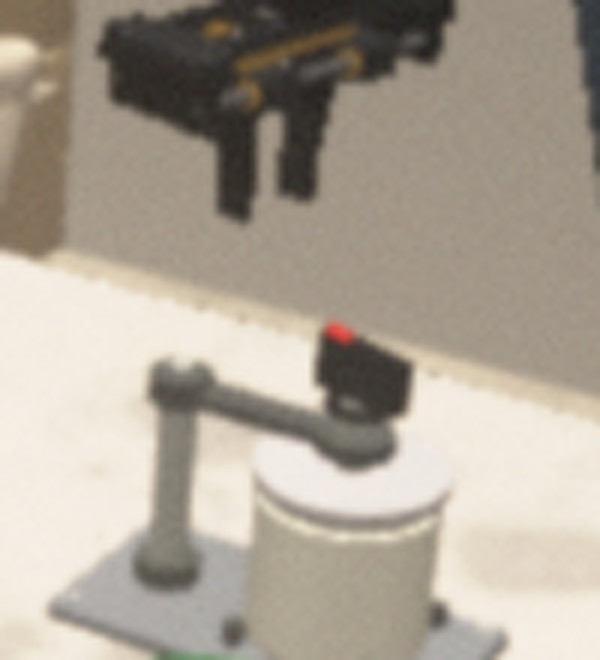

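View pics/t37.png

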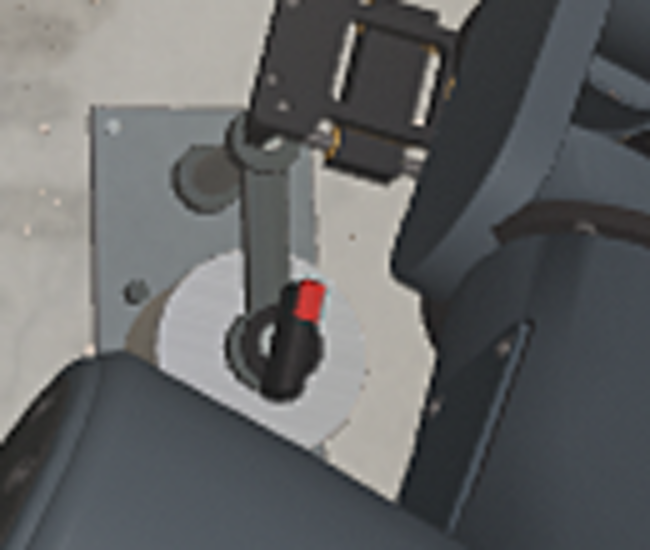

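```bash
python3 -c "
from h import *
f=fr('wrist')
a=onz(f,307.5,55,.187);b=onz(f,309,144,.187);c=(a+b)/2;print('bar',a,b,c,np.degrees(np.arctan2(*(b-a)[[1,0]])),np.linalg.norm(b-a))
print('disc',np.mean([onz(f,*q,.115) for q in((242,100),(363,100),(302,35),(302,163))],0))
print('piv',onz(f,336,222,.145))
T=fr('top')
a=onz(T,350+276/5,190+393/5,.187);b=onz(T,350+312/5,190+285/5,.187);print('bar top',a,b,(a+b)/2,np.degrees(np.arctan2(*(b-a)[[1,0]])))
S=fr('side');print('bar side',onz(S,310+365/6,110+350/6,.187))
"
```

```text
bar [ 0.44085943 -0.13849684  0.187     ] [ 0.49290082 -0.15171205  0.187     ] [ 0.46688012 -0.14510445  0.187     ] -14.248323833402615 0.05369309404363454
disc [ 0.46545263 -0.14464976  0.115     ]
piv [ 0.56916641 -0.14501661  0.145     ]
bar top [ 0.4411261 -0.1354467  0.187    ] [ 0.49244675 -0.15488387  0.187     ] [ 0.46678642 -0.14516529  0.187     ] -20.74366440819528
bar side [ 0.46369552 -0.14225396  0.187     ]
```

```bash
python3 -c "
from h import *
st();lin([.467,-.145,.2],1.283,0,g=.2)
"
```

```text
t 72.25 p [ 0.5444 -0.1862  0.2289] q [ 0.1447  0.9895 -0.0009 -0.0043] F [-0.5403  0.3125 -0.7038] T [ 0.0482 -0.1576  0.008 ] w 0.0501
j [-0.521   0.4564  1.5465 -0.0054  1.1461 -1.7991]
calls needed 1.0
[[0.143,0.029,0.049,-0.001,-0.002,-0.001,0.2],[0.286,0.058,0.099,-0.001,-0.004,-0.001,0.2],[0.428,0.087,0.148,-0.002,-0.005,-0.002,0.2],[0.571,0.116,0.197,-0.003,-0.007,-0.002,0.2],[0.714,0.145,0.247,-0.003,-0.009,-0.003,0.2],[0.857,0.174,0.296,-0.004,-0.011,-0.003,0.2],[0.857,0.174,0.296,-0.004,-0.011,-0.003,0.2],[0.857,0.174,0.296,-0.004,-0.011,-0.003,0.2]]
```

Emit:
step_arm([
  [0.2,0.04,0,0,0,0,0.2],
  [0.4,0.08,0,0,0,0,0.2],
  [0.6,0.12,0,0,0,0,0.2],
  [0.86,0.17,0.05,0,-0.01,0,0.2],
  [0.86,0.17,0.1,0,-0.01,0,0.2],
  [0.86,0.17,0.2,0,-0.01,0,0.2],
  [0.86,0.17,0.29,0,-0.01,0,0.2],
  [0.86,0.17,0.29,0,-0.01,0,0.2],
])

```text
clock: 73.25
eef_pos: [0.4666, -0.1454, 0.1995]
tcp_rot: [0.145, 0.989, -0.001, -0.001]
wrist_force: [-0.2, 0.0, -0.1]
grip_width: 0.0521
```

```bash
python3 -c "
from h import *
st();lin([.467,-.145,.159],1.283,0,g=.2);f=fr('side');crop(f,310,90,410,200,'s38',6)
"
```

```text
t 73.25 p [ 0.4666 -0.1454  0.1995] q [ 0.1448  0.9895 -0.0011 -0.0014] F [-0.1606  0.0161 -0.1198] T [ 0.0135 -0.1232  0.0088] w 0.0521
j [-0.5292  0.3796  1.7915 -0.0037  0.9722 -1.8072]
calls needed 1.0
[[-0.001,0.001,0.067,-0.001,-0.001,-0.001,0.2],[-0.001,0.002,0.135,-0.001,-0.001,-0.001,0.2],[-0.002,0.003,0.202,-0.002,-0.002,-0.002,0.2],[-0.003,0.004,0.27,-0.002,-0.002,-0.002,0.2],[-0.003,0.005,0.337,-0.003,-0.003,-0.003,0.2],[-0.004,0.006,0.405,-0.003,-0.003,-0.004,0.2],[-0.004,0.006,0.405,-0.003,-0.003,-0.004,0.2],[-0.004,0.006,0.405,-0.003,-0.003,-0.004,0.2]]
```

View pics/s38.png

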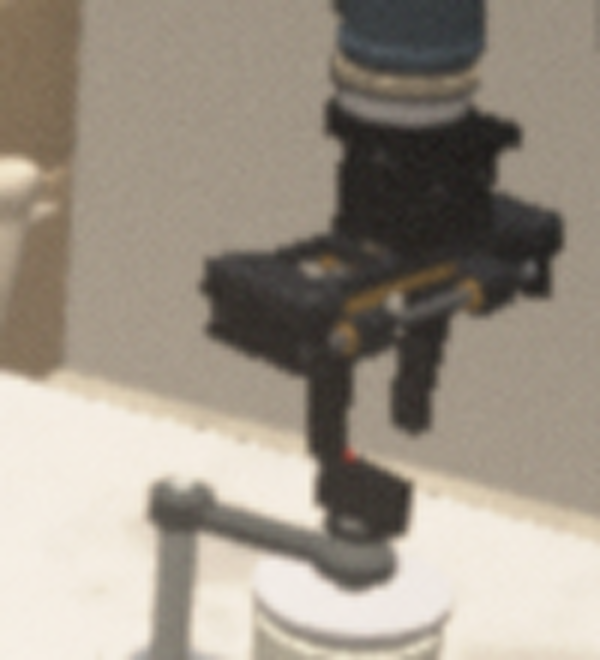

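Emit:
step_arm([
  [0,0,0.1,0,0,0,0.2],
  [0,0,0.2,0,0,0,0.2],
  [0,0,0.3,0,0,0,0.2],
  [0,0,0.4,0,0,0,0.2],
  [0,0,0.4,0,0,0,0.2],
  [0,0,0.4,0,0,0,0],
  [0,0,0.4,0,0,0,-0.3],
  [0,0,0.4,0,0,0,-0.6],
], newtons=20)

```text
clock: 74.3
eef_pos: [0.4669, -0.1457, 0.1603]
tcp_rot: [0.145, 0.989, -0.001, -0.001]
wrist_force: [0.1, 0.6, -0.3]
grip_width: 0.0312
```

Emit:
step_arm([
  [0,0,0,0,0,0,-1],
  [0,0,0,0,0,0,-1],
  [0,0,0,0,0,0,-1],
  [0,0,0,0,0,0,-1],
  [0,0,0,0,0,0,-1],
  [0,0,0,0,0,0,-1],
  [0,0,0,0,0,0,-1],
  [0,0,0,0,0,0,-1],
], newtons=50)

```text
clock: 75.3
eef_pos: [0.4668, -0.1466, 0.1605]
tcp_rot: [0.144, 0.99, -0.002, -0.001]
wrist_force: [-2.0, -5.6, 1.1]
grip_width: 0.0133
```

```bash
python3 -c "
from h import *
st();f=fr('side');crop(f,310,90,410,200,'s39',6)
"
```

```text
t 75.3 p [ 0.4668 -0.1466  0.1605] q [ 0.1444  0.9895 -0.0024 -0.0005] F [-1.9711 -5.5834  1.099 ] T [-0.7621  0.3454  0.1616] w 0.0133
j [-0.5301  0.4412  1.8311 -0.0062  0.8685 -1.8071]
```

View pics/s39.png

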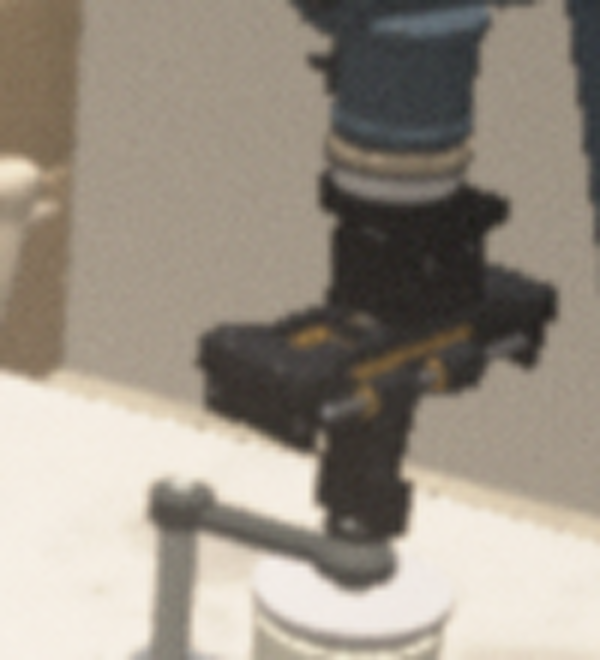

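Emit:
step_arm([
  [0,0,0,0,0,0.12,-1],
  [0,0,0,0,0,0.24,-1],
  [0,0,0.01,0,0,0.36,-1],
  [0,0,0.01,0,0,0.48,-1],
  [0,0,0.01,0,0,0.6,-1],
  [0,0,0.01,0,0,0.72,-1],
  [0,0,0.01,0,0,0.84,-1],
  [0,0,0.01,0,0,0.95,-1],
])

```text
clock: 76.35
eef_pos: [0.4668, -0.1469, 0.1594]
tcp_rot: [0.496, 0.868, -0.003, 0.001]
wrist_force: [-1.5, -3.3, -1.2]
grip_width: 0.0136
```

```bash
cat >> h.py <<'E'
def jaw():
    s=st();y=R.from_quat(s["tcp_rot"]).as_matrix()[:,1];a=np.arctan2(y[1],y[0]);print("jaw az deg",np.degrees(a),"turned from 73.5 (rad):",(np.radians(73.5)-a)%(2*np.pi));return a
E
python3 -c "
from h import *
jaw();f=fr('side');crop(f,310,90,410,200,'s40',6)
"
```

```text
t 76.35 p [ 0.4668 -0.1469  0.1594] q [ 0.4961  0.8683 -0.0026  0.0005] F [-1.5252 -3.3128 -1.2152] T [-0.5187  0.035   0.2055] w 0.0136
j [-0.5303  0.443   1.8321 -0.0067  0.8654 -1.0585]
jaw az deg 30.51348716757716 turned from 73.5 (rad): 0.7502561828765719
```

View pics/s40.png

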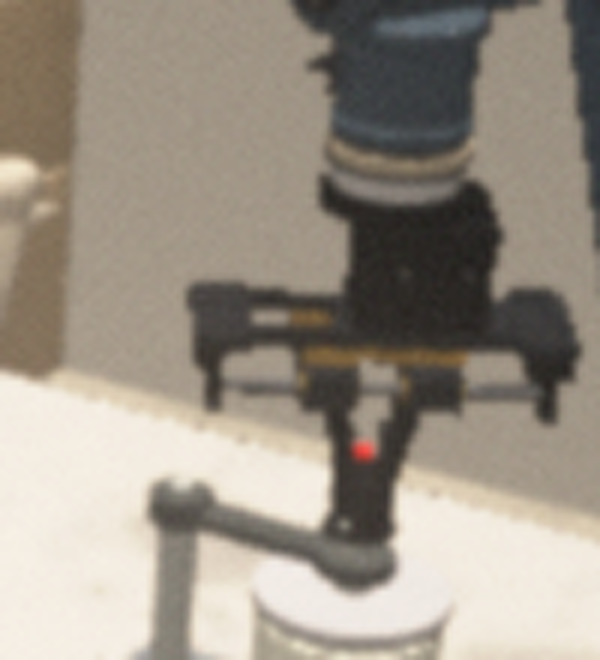

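Emit:
step_arm([
  [0,0,0,0,0,0.12,-1],
  [0,0,0,0,0,0.24,-1],
  [0,0,0.01,0,0,0.36,-1],
  [0,0,0.01,0,0,0.48,-1],
  [0,0,0.01,0,0,0.6,-1],
  [0,0,0.01,0,0,0.72,-1],
  [0,0,0.01,0,0,0.84,-1],
  [0,0,0.01,0,0,0.95,-1],
])

```text
clock: 77.4
eef_pos: [0.4668, -0.147, 0.1582]
tcp_rot: [0.779, 0.627, -0.002, 0.002]
wrist_force: [-1.4, -3.1, -1.3]
grip_width: 0.014
```

Emit:
step_arm([
  [0,0,0,0,0,0.12,-1],
  [0,0,0,0,0,0.24,-1],
  [0,0,0.01,0,0,0.36,-1],
  [0,0,0.01,0,0,0.48,-1],
  [0,0,0.01,0,0,0.6,-1],
  [0,0,0.01,0,0,0.72,-1],
  [0,0,0.01,0,0,0.84,-1],
  [0,0,0.01,0,0,0.95,-1],
])

```text
clock: 78.4
eef_pos: [0.4667, -0.1471, 0.1571]
tcp_rot: [0.954, 0.299, -0.002, 0.002]
wrist_force: [-1.1, -2.3, -1.6]
grip_width: 0.0134
```

```bash
python3 -c "
from h import *
jaw();f=fr('side');crop(f,310,90,410,200,'s41',6)
"
```

```text
t 78.4 p [ 0.4667 -0.1471  0.1571] q [ 0.9543  0.2989 -0.0018  0.0023] F [-1.1124 -2.2689 -1.5659] T [-0.5379  0.1331  0.1512] w 0.0134
j [-0.5305  0.4469  1.8343 -0.0076  0.8594  0.4382]
jaw az deg -55.21748045987583 turned from 73.5 (rad): 2.246543838896298
```

View pics/s41.png

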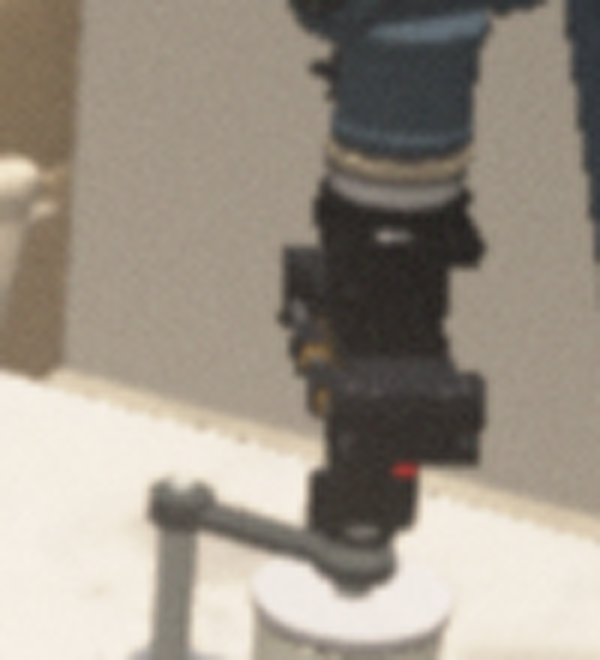

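Emit:
step_arm([
  [0,0,0,0,0,0.1,-1],
  [0,0,0,0,0,0.2,-1],
  [0,0,0,0,0,0.3,-1],
  [0,0,0.01,0,0,0.4,-1],
  [0,0,0.01,0,0,0.5,-1],
  [0,0,0.01,0,0,0.5,-1],
  [0,0,0.01,0,0,0.5,-1],
  [0,0,0.01,0,0,0.5,-1],
])

```text
clock: 79.45
eef_pos: [0.4667, -0.1472, 0.1562]
tcp_rot: [0.994, 0.106, -0.001, 0.003]
wrist_force: [-1.6, -2.0, 3.5]
grip_width: 0.0134
```

```bash
python3 -c "
from h import *
jaw()
"
```

```text
t 79.45 p [ 0.4667 -0.1472  0.1562] q [ 0.9943  0.1065 -0.0013  0.0026] F [-1.6238 -1.9551  3.4588] T [-0.4654  0.417   0.0318] w 0.0134
j [-0.5307  0.4483  1.8351 -0.0076  0.8572  0.8318]
jaw az deg -77.77658377138025 turned from 73.5 (rad): 2.640274467979606
```

Emit:
step_arm([
  [0,0,0,0,0,0.05,-1],
  [0,0,0,0,0,0.1,-1],
  [0,0,0,0,0,0.15,-1],
  [0,0,0,0,0,0.2,-1],
  [0,0,0,0,0,0.2,-1],
  [0,0,0,0,0,0.2,-1],
  [0,0,0,0,0,0.2,-1],
  [0,0,0,0,0,0.2,-1],
])

```text
clock: 80.45
eef_pos: [0.4666, -0.1471, 0.1561]
tcp_rot: [1.0, 0.028, -0.001, 0.003]
wrist_force: [-1.5, -2.7, 0.3]
grip_width: 0.0131
```

```bash
python3 -c "
from h import *
jaw();fr('side');a=[env.read_state()['ft_torque'][2]];fr('side');a.append(env.read_state()['ft_torque'][2]);print(a)
"
```

```text
t 80.45 p [ 0.4666 -0.1471  0.1561] q [ 0.9996  0.0283 -0.0012  0.0027] F [-1.5372 -2.7009  0.2884] T [-0.4662  0.2871  0.2344] w 0.0131
j [-0.5307  0.4485  1.8352 -0.0076  0.8571  0.9886]
jaw az deg -86.76140465488896 turned from 73.5 (rad): 2.7970891750987787
[np.float64(0.18345633477168638), np.float64(0.17868666161350544)]
```

Emit:
step_arm([
  [0,0,0,0,0,0.02,-1],
  [0,0,0,0,0,0.04,-1],
  [0,0,0,0,0,0.06,-1],
  [0,0,0,0,0,0.08,-1],
  [0,0,0,0,0,0.1,-1],
  [0,0,0,0,0,0.12,-1],
  [0,0,0,0,0,0.14,-1],
  [0,0,0,0,0,0.16,-1],
])

```text
clock: 81.55
eef_pos: [0.4665, -0.1471, 0.156]
tcp_rot: [0.999, -0.035, -0.001, 0.003]
wrist_force: [-1.1, -3.0, -2.1]
grip_width: 0.0137
```

```bash
python3 -c "
from h import *
jaw();fr('side');a=[env.read_state()['ft_torque'][2]];fr('side');a.append(env.read_state()['ft_torque'][2]);print(a)
"
```

```text
t 81.55 p [ 0.4665 -0.1471  0.156 ] q [ 0.9994 -0.035  -0.0011  0.0027] F [-1.0697 -2.9733 -2.0896] T [-0.4783  0.3027  0.3269] w 0.0137
j [-0.5306  0.4486  1.8353 -0.0077  0.8571  1.1152]
jaw az deg -94.01235743829261 turned from 73.5 (rad): 2.9236421750758197
[np.float64(0.3103352177563535), np.float64(0.2652485905125954)]
```

Emit:
step_arm([
  [0,0,0,0,0,0.02,-1],
  [0,0,0,0,0,0.04,-1],
  [0,0,0,0,0,0.06,-1],
  [0,0,0,0,0,0.08,-1],
  [0,0,0,0,0,0.1,-1],
  [0,0,0,0,0,0.12,-1],
  [0,0,0,0,0,0.14,-1],
  [0,0,0,0,0,0.16,-1],
])

```text
clock: 82.65
eef_pos: [0.4665, -0.1471, 0.156]
tcp_rot: [0.995, -0.098, -0.001, 0.003]
wrist_force: [-1.5, -2.7, -0.3]
grip_width: 0.0138
```

```bash
python3 -c "
from h import *
jaw();fr('side');a=[env.read_state()['ft_torque'][2]];fr('side');a.append(env.read_state()['ft_torque'][2]);print(a)
"
```

```text
t 82.65 p [ 0.4665 -0.1471  0.156 ] q [ 0.9952 -0.0979 -0.0009  0.0028] F [-1.4635 -2.6678 -0.3301] T [-0.5509  0.2702  0.4194] w 0.0138
j [-0.5306  0.4486  1.8353 -0.0077  0.8571  1.2413]
jaw az deg -101.23164274609631 turned from 73.5 (rad): 3.0496424733378467
[np.float64(0.4183831703559566), np.float64(0.38571669186568974)]
```

Emit:
step_arm([
  [0,0,0,0,0,0.03,-1],
  [0,0,0,0,0,0.06,-1],
  [0,0,0,0,0,0.09,-1],
  [0,0,0,0,0,0.12,-1],
  [0,0,0,0,0,0.15,-1],
  [0,0,0,0,0,0.18,-1],
  [0,0,0,0,0,0.21,-1],
  [0,0,0,0,0,0.24,-1],
])

```text
clock: 83.75
eef_pos: [0.4665, -0.1471, 0.156]
tcp_rot: [0.981, -0.192, -0.001, 0.003]
wrist_force: [-1.6, -2.3, -1.7]
grip_width: 0.0136
```

```bash
python3 -c "
from h import *
jaw();fr('side');a=[env.read_state()['ft_torque'][2]];fr('side');a.append(env.read_state()['ft_torque'][2]);print(a)
"
```

```text
t 83.75 p [ 0.4665 -0.1471  0.156 ] q [ 0.9815 -0.1915 -0.0007  0.0028] F [-1.558  -2.3218 -1.6958] T [-0.4007  0.3647  0.5376] w 0.0136
j [-0.5306  0.4486  1.8354 -0.0077  0.8571  1.4307]
jaw az deg -112.08444629514592 turned from 73.5 (rad): 3.239059628340889
[np.float64(0.5422538031511487), np.float64(0.5607271959362227)]
```

Emit:
step_arm([
  [0,0,0,0,0,0,-0.6],
  [0,0,0,0,0,0,-0.3],
  [0,0,0,0,0,0,0],
  [0,0,0,0,0,0,0],
  [0,0,-0.1,0,0,0,0],
  [0,0,-0.3,0,0,0,0],
  [0,0,-0.6,0,0,0,0],
  [0,0,-0.9,0,0,0,0],
])

```text
clock: 84.85
eef_pos: [0.4667, -0.1465, 0.2475]
tcp_rot: [0.982, -0.191, -0.001, 0.003]
wrist_force: [0.7, 0.3, 0.0]
grip_width: 0.0436
```

```bash
python3 -c "
from h import *
st();f=fr('wrist','w42');f=fr('side');crop(f,310,90,410,200,'s42',6)
"
```

```text
t 84.85 p [ 0.4667 -0.1465  0.2475] q [ 0.9815 -0.1912 -0.0006  0.0028] F [0.6591 0.2621 0.0339] T [ 0.0836 -0.021   0.0361] w 0.0436
j [-0.5295  0.3121  1.7345 -0.0063  1.0942  1.4289]
```

View pics/w42.png

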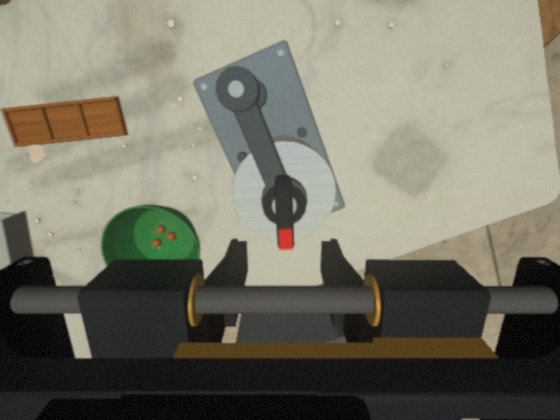

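View pics/s42.png

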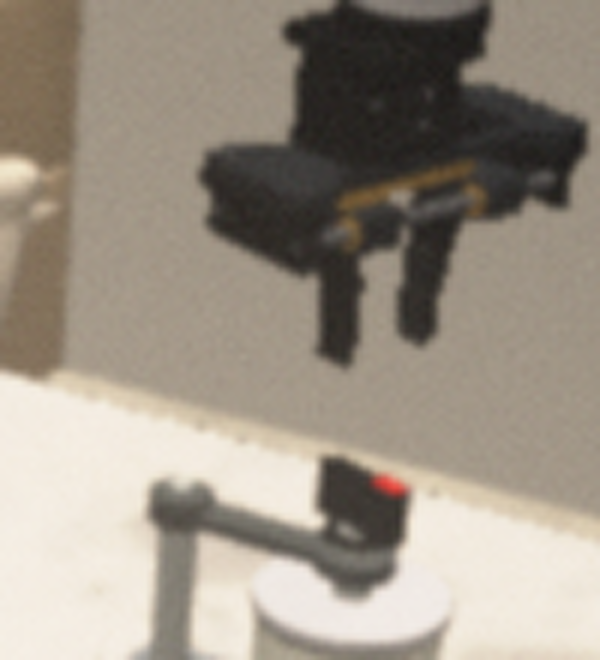

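```bash
python3 -c "
from h import *
fr('side','sF');fr('top','tF')
"
```

```text
(no output)
```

View pics/sF.png

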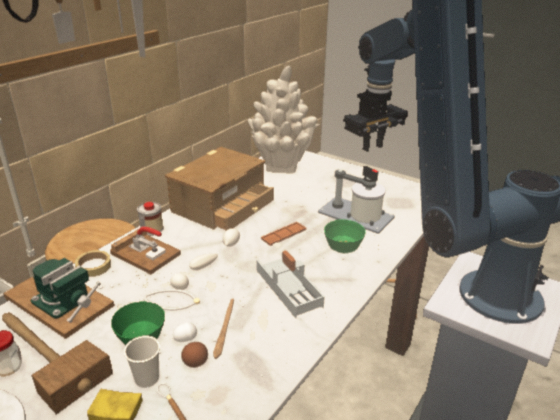

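View pics/tF.png

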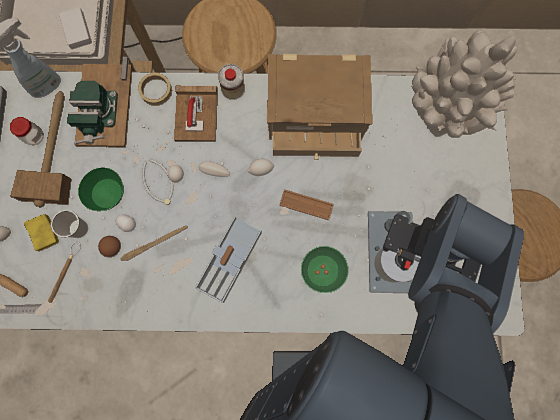

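The last pictures show the sieve upright and empty near (228,258), three brown balls in the bowl near (322,270), the tray empty, and the lid on the jar. The lemon and the modelling tool are undisturbed.

```bash
python3 -c "
from workcell import env
print(env.close_job())
"
```

```text
the job is handed in; nothing more can be done
None
```

The job is done and handed in at about 85 s, with no verdict returned.

- **Balls:** I counted three brown balls in the green bowl. The wrist camera counted seven white balls in the jar, four from the sieve and three new ones. The tray and sieve are empty. The bowl was knocked a few centimetres aside partway through, but its three balls stayed in.
- **Sieve:** it stands upright on the table, close to where it started.
- **Lid:** I swung it over the jar until it met its stop, then screwed it down clockwise. The torque began to rise after about 2.9 rad, and I stopped when it read 0.54–0.56 N m. By torque that is about 0.3–0.33 rad on the gasket, about 18 degrees. The grip angle gives about 0.37 rad. Both are inside the snug range, well short of crushing.
- **Checks:** the final pictures showed the gripper clear of everything and the lemon and modelling tool not moved. No check failed. The cameras disagreed by a few millimetres on some positions, mostly along y, so I averaged them.

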